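# Clear and set up the tilting drawing board

## Robot

A 6-joint arm with a two-finger parallel gripper is mounted at the origin on the work surface. World frame = base frame: x ahead of the robot, y to its left, z up, the work surface at z = 0. Lengths are in mm, angles in rad, forces in N, time in s.
With the tool pointing down it reaches from about 350 to 975 mm from the base axis. Payload 7.1 kg.
Tool frame: the origin (TCP) lies at the very end of the fingers, on their centre line; the grasp point (between the pads) lies 19 mm behind it (ctrl.grip_depth is the distance from the TCP to the grasp point, in mm); x points along the fingers, z is the direction in which the jaws open and shut, and the axes are right-handed (so a half turn about x gives the same grasp; the last joint's range is limited). The gripper opens to 88 mm and grips with 3 to 60 N. Pads are 20 mm wide; open, the fingers measure 115 mm over their backs; the gripper's body (75 mm by 178 mm) begins 61 mm behind the grasp point.
Start: joints at [-1.315, 0.423, 1.63, -0, 1.089, -0.019], TCP at [169.615, -601.528, 222.675] pointing down, gripper open.
Joint ranges: [-3, 3], [-0.9, 2.11], [0.09, 2.58], [-1.31, 4.45], [0.11, 2.69], [-2.54, 2.54]. Speed limits (rad/s): [2.39, 2.39, 3.01, 3.14, 3.14, 3.14].

## Interface

Orientations are given as a rotation vector (axis times angle).
In Python, from workcell import ctrl gives the robot as it stands. The module is installed in compiled form; this text tells all that it offers.
- The arm moves only by the tool send_rows, never from a script. Its argument "rows" is a list of rows, each a list of 4 numbers: the shift along the tool's x, y, z in mm, then the turn about the tool's x in rad. In form: [[x, y, z, turn], ...]. A call has 1 to 10 rows; each row shifts and turns the pose as measured when the row begins, along the tool's axes as they then stand; what a row does not reach is not made up. A row lasts 1/12 s, in which the tool goes at most 41.7 mm and 7.16 degrees, less where a joint would pass 70% of its speed; a pose out of reach is approached as far as the arm can. A call with a gripper value outside its range is refused whole. "fingers" is the opening, from 0 (shut) to 1 (fully open), set as the call begins (left out, the last holds). The fingers move at their own pace and stop on an object; the grip force is fixed at half the most. Time passes only in rows, so rows that do not move let the fingers close. It gives the time, the measured TCP pose, the force and the opening at its end, in the units of the state.
- ctrl.get_obs(): the state, without advancing time (a new reading comes with each control period).
- ctrl.get_image(name): name is "side" or "top"; returns a dict with "img" (420x560x3 uint8, red, green, blue), "depth" (420x560 float32, mm along the optical axis (not along the pixel's ray), 0 where there is no reading), "mtx" (3x3 intrinsics, pixels), "dist_coeffs" ([k1, k2, p1, p2, k3] as OpenCV has them; the pictures are not rectified), "world_from_camera" (4x4, takes a point from camera to world coordinates). Camera axes: x right, y down, z forward; pixel columns grow to the right and rows downward; lengths in mm; the calibration is good to about 2 mm. A picture is of the moment at which its call begins.
- ctrl.close_job(): hands the job in, once; it reports no verdict.
The state is a dict: "t": time; "qpos": joint angles; "qvel": joint speeds; "joint_torque": joint torques, N m; "ee_pos": TCP position; "orientation": TCP orientation; "ft_force": force on the tool from outside, world axes, zero at the start; "moment": the same for the moment, N m; "width": finger opening in mm.
Only numpy, scipy, OpenCV 4.12 (cv2) and the standard library are available. Lean on these libraries where they do the work, as an engineer would, in place of code of your own. Each camera call takes 0.05 s, during which the arm holds its last target.

## Task

Get the tilting drawing board ready for tracing. While the board still lies flat, clear everything off it: every crumpled paper ball goes into the waste bin, and the eraser and the pencil sharpener, whichever are there, go into the empty compartment of the pencil tin. Then raise the board (there is a handle on its far edge) to a slope of 30 degrees and leave it so, with the wooden ruler lying flat on it along the bottom, midway across and resting against the two paper stops (lay it there before or after raising, as you like); leave the ink bottle, the tape roll and the pen box where they stand.

Things in the scene. Friction and masses are not known exactly. Their poses are not given: they have to be found in the camera images.
- board (a joint): tilt of the drawing board in rad: 0 lying flat (as at the start), growing as the far edge rises, 30 degrees = 0.524; stop at 1.2. A stiff friction hinge along the near edge: the board stays at whatever angle it is left; raising it takes about 11 N at the handle, lowering it about 5 N
- board_hinge (a point): middle of the board's hinge line at its near edge, 20 mm above the desk; axes turn with the board: x up the board from the hinge, y along the hinge, z out of the face. Board: bamboo with a flat light panel and sheet, x 0 to 240 mm, 340 mm in y, its face at z = 14 mm (34 mm above the desk when flat). It lies on a low bamboo frame of the same outline, fixed to the desk
- board_stops (a point): point on the board's face midway between the two paper stops, level with their inner sides (x = 8, y = 0, z = 14 mm in the axes of board_hinge; same axes). The stops are aluminium tabs on the near edge, 40 mm wide in y, centred 70 mm either side of this point, reaching from x = -8 mm to 0 from here, 12 mm high above the face; between them the edge is open
- board_handle (a point): centre of the bar of the bow handle near the board's far edge: round steel bar 12 mm thick, along the board's y, 80 mm clear between its two posts, bar centre 30 mm above the drawing face, i.e. at x = 222, z = 44 mm in the axes of board_hinge; axes as there
- bin: square grey desk waste bin, 150 x 150 mm, 140 mm high, open top, walls 4 mm, fixed to the desk left or right of the board; origin at the centre of its underside on the desk, z up
- tin: shallow open metal pencil tin, 170 mm (its x) x 160 mm (its y), 35 mm high, walls 3 mm, fixed to the desk on the other side of the board from the bin; origin at the centre of its underside, z up. A wall at x = +35 mm divides it: brushes lie on the +x side, the compartment from x = -82 to +33 mm is empty (its middle at x = -24 mm), floor 3 mm above the desk
- ball0_center (a point): crumpled ball of tan sketch paper, about 45 mm across and 42 mm high with a flattish underside, stiff, about 14 g; the point is its centre, 20 mm above what it rests on; its axes turn with it. May be absent
- ball1_center (a point): crumpled ball of tan sketch paper, about 45 mm across and 42 mm high with a flattish underside, stiff, about 14 g; the point is its centre, 20 mm above what it rests on; its axes turn with it. May be absent
- ball2_center (a point): crumpled ball of tan sketch paper, about 45 mm across and 42 mm high with a flattish underside, stiff, about 14 g; the point is its centre, 20 mm above what it rests on; its axes turn with it. May be absent
- ball3_center (a point): crumpled ball of tan sketch paper, about 45 mm across and 42 mm high with a flattish underside, stiff, about 14 g; the point is its centre, 20 mm above what it rests on; its axes turn with it. May be absent
- ball4_center (a point): crumpled ball of tan sketch paper, about 45 mm across and 42 mm high with a flattish underside, stiff, about 14 g; the point is its centre, 20 mm above what it rests on; its axes turn with it. May be absent
- eraser_center (a point): block eraser, white with a dark card sleeve, 58 (x) x 24 (y) x 16 (z) mm; the point is its centre. May be absent
- sharpener_center (a point): block pencil sharpener, black with a steel band, 46 (x) x 30 (y) x 24 (z) mm; the point is its centre. May be absent
- ruler_center (a point): wooden ruler 180 (x) x 26 (y) x 10 (z) mm, 45 g, at first lying on the desk beside the board, beyond the bin or the tin, its length roughly along the robot's left-right; the point is its centre, 5 mm above what it lies on
- inkwell: glass ink bottle with a black cap, 52 mm across, 62 mm high, loose on the desk, to be left alone; origin at the centre of its underside, z up
- tape: roll of tape lying flat, 54 mm across, 18 mm high, loose on the desk, to be left alone; origin at the centre of its underside
- penbox: closed cardboard pen box, 150 (x) x 42 (y) x 18 (z) mm, loose on the desk opposite the ruler, to be left alone; origin at the centre of its underside
Mind the look-alikes: they are no part of the job. What is shaped like the part that bears ball4_center but orange or pink is not meant.

How it is judged:
By the outcome, as a careful person would: the job done as asked, in the order asked, and still so for the second after the job is handed in, with the robot touching nothing.
Of ball0, ball1, ball2, ball3, ball4 only 3 to 5 are there at a start; the rules pass over those that are not, and their reading is None.
Of eraser, sharpener only 1 to 2 are there at a start; the rules pass over those that are not, and their reading is None.
At some moment in a run one of ball0, ball1, ball2, ball3, ball4 may be knocked a few centimetres aside while the robot is not near it.
Once in a run the grip may slacken for a moment while it holds something.
It also fails if it takes over 210 s, if anything falls off the work surface, if the arm or the gripper's body presses on something with over 40 N, if the wrist force passes 120 N, or if a joint passes its speed limit or range.

## Working session

There is one attempt and no reset: what is moved stays moved. The work goes in short steps, Python scripts to look and compute and a tool call to move; the robot and the scene stay as the last step left them, time stands still between calls to the robot, and variables do not carry over. Pictures are saved under pics/ and viewed, and the job is handed in when it is done.

Besides the shell and the picture viewer there is one more tool, called after "Request:" in YAML: its name, and indented under it one key for each argument. send_rows: Moves the arm, as the interface text tells. Its arguments: {"type":"object","properties":{"rows":{"type":"array"},"fingers":{"type":"number"}},"required":["rows"]}

```bash
mkdir -p pics; cat > h.py <<'E'
import numpy as np, cv2
from scipy.spatial.transform import Rotation as R
from workcell import ctrl
def px2w(im,u,v,z=None):
    K=im['mtx'];T=np.array(im['world_from_camera'])
    p=cv2.undistortPoints(np.array([[[u,v]]],float),np.array(K),np.array(im['dist_coeffs']))[0,0]
    d=np.array([p[0],p[1],1.])
    if z is None:
        return T[:3,:3]@(d*im['depth'][int(round(v)),int(round(u))])+T[:3,3]
    w=T[:3,:3]@d; return T[:3,3]+w*(z-T[2,3])/w[2]
def cloud(im):
    K=np.array(im['mtx']);T=np.array(im['world_from_camera']);h,w=im['depth'].shape
    uu,vv=np.meshgrid(np.arange(w),np.arange(h))
    p=cv2.undistortPoints(np.stack([uu,vv],-1).reshape(-1,1,2).astype(float),K,np.array(im['dist_coeffs'])).reshape(h,w,2)
    d=im['depth'][...,None]
    c=np.concatenate([p*d,d],-1)
    return c@T[:3,:3].T+T[:3,3]
def save(im,name,box=None,s=1):
    a=im['img'][...,::-1]
    if box: a=a[box[1]:box[3],box[0]:box[2]]
    a=cv2.resize(a,None,fx=s,fy=s,interpolation=cv2.INTER_CUBIC); cv2.imwrite('pics/'+name+'.png',a)
E
python3 - <<'E'
from h import *
o=ctrl.get_obs();print({k:np.round(v,3) for k,v in o.items()})
print(R.from_rotvec(o['orientation']).as_matrix().round(3), ctrl.grip_depth)
for n in('top','side'):
    im=ctrl.get_image(n);save(im,n+'0',None,1.4);np.save(n+'.npy',im,allow_pickle=True);print(n,np.round(im['world_from_camera'],2),im['mtx'])
E
```

```text
{'t': np.float64(0.0), 'qpos': array([-1.315,  0.424,  1.631, -0.   ,  1.089, -0.019]), 'qvel': array([-0.001, -0.001, -0.   , -0.   , -0.001,  0.001]), 'joint_torque': array([-3.0000e-03, -5.4463e+01, -2.7366e+01,  6.4000e-02,  2.3000e-02,
       -0.0000e+00]), 'ee_pos': array([ 169.473, -600.995,  221.904]), 'orientation': array([ 1.005,  1.328, -1.004]), 'ft_force': array([-0.643,  0.093,  0.258]), 'moment': array([ 0.025, -0.011, -0.028]), 'width': np.float64(87.952)}
[[-0.     0.962  0.271]
 [ 0.001  0.271 -0.962]
 [-1.     0.    -0.002]] 18.700000000000003
top [[ 2.00000e-02 -1.00000e+00  9.00000e-02  4.76530e+02]
 [-1.00000e+00 -2.00000e-02 -1.00000e-02  4.19000e+00]
 [ 1.00000e-02 -9.00000e-02 -1.00000e+00  1.01841e+03]
 [ 0.00000e+00  0.00000e+00  0.00000e+00  1.00000e+00]] [[433.90270063   0.         281.09506992]
 [  0.         433.90270063 207.00177646]
 [  0.           0.           1.        ]]
side [[ 8.2000e-01 -3.3000e-01  4.7000e-01  2.4310e+01]
 [-5.7000e-01 -4.7000e-01  6.7000e-01 -7.6819e+02]
 [-1.0000e-02 -8.2000e-01 -5.8000e-01  7.4215e+02]
 [ 0.0000e+00  0.0000e+00  0.0000e+00  1.0000e+00]] [[446.75717684   0.         282.77593264]
 [  0.         446.75717684 211.29660871]
 [  0.           0.           1.        ]]
```

View pics/top0.png

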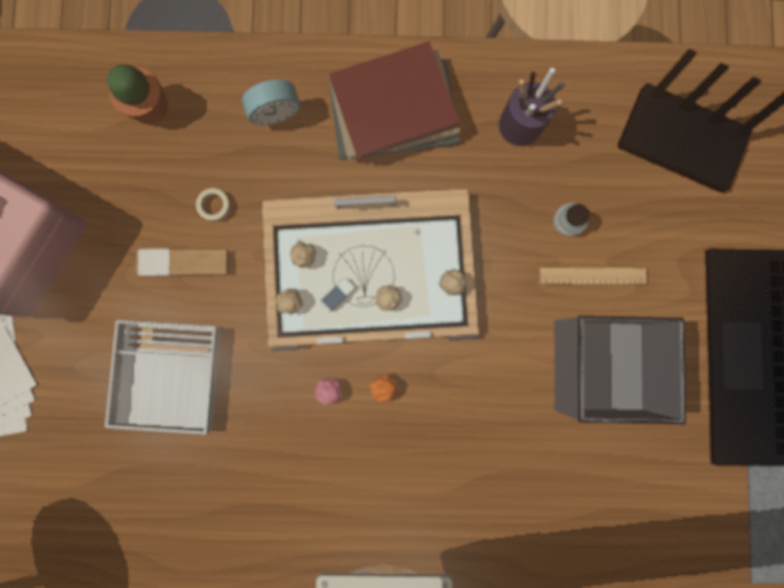

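View pics/side0.png

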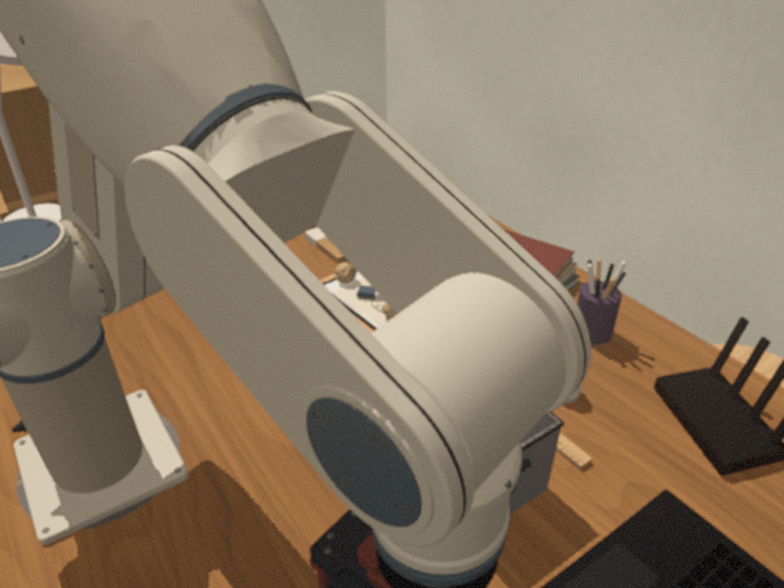

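```bash
python3 - <<'E'
from h import *
im=np.load('top.npy',allow_pickle=True).item()
save(im,'crop0',(180,130,350,295),4.5)
save(im,'crop1',(60,150,480,310),1.9)
C=cloud(im)
for n,(u,v) in dict(b0=(302,254),b1=(289,300),b2=(388,298),b3=(453,282),er=(339,294),handle=(365,202),ink=(575,215),tapec=(213,204),tinbl=(107,427),tinbr=(207,433),tintl=(116,322),tintr=(216,326),div_l=(118,352),div_r=(212,353),bin1=(580,318),bin2=(684,318),bin3=(684,422),bin4=(580,421),rul_l=(541,276),rul_r=(646,276),rulc=(594,276),bfl=(263,202),bfr=(468,192),bnl=(270,345),bnr=(478,336),st1=(329,340),st2=(417,335),penl=(138,262),penr=(227,262)).items():
    u/=1.4;v/=1.4
    print(n,px2w(im,u,v).round(0))
E
```

```text
b0 [615. 136.  75.]
b1 [543. 155.  73.]
b2 [549.   1.  77.]
b3 [ 576. -100.   77.]
er [556.  79.  52.]
handle [702.  40.  69.]
ink [ 689. -298.   62.]
tapec [709. 301.  -0.]
tinbl [333. 459.  -1.]
tinbr [326. 294.   0.]
tintl [505. 438.  35.]
tintr [502. 279.  28.]
div_l [457. 433.  32.]
div_r [458. 282.  35.]
bin1 [ 520. -279.  141.]
bin2 [ 530. -501.    2.]
bin3 [ 373. -429.  139.]
bin4 [ 372. -277.  142.]
rul_l [ 595. -255.   13.]
rul_r [ 599. -433.   12.]
rulc [ 597. -345.   10.]
bfl [706. 209.  35.]
bfr [ 730. -129.   35.]
bnl [472. 189.  34.]
bnr [ 494. -151.    3.]
st1 [482.  93.  51.]
st2 [493. -47.  48.]
penl [605. 415.  18.]
penr [608. 269.  15.]
```

View pics/crop0.png

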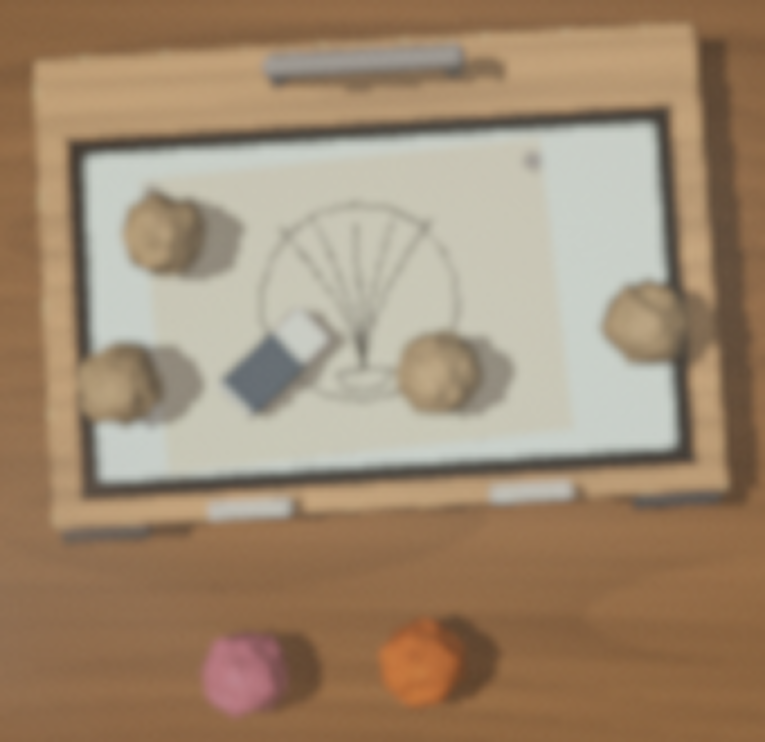

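View pics/crop1.png

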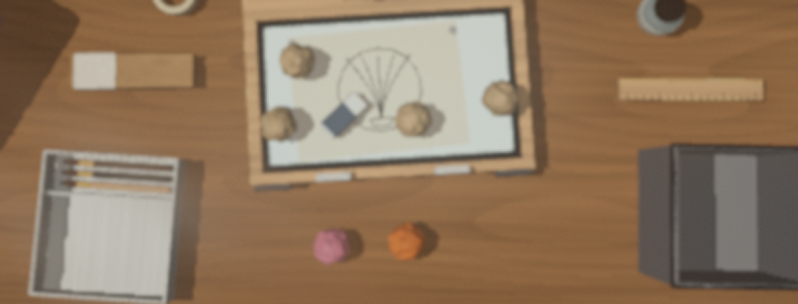

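```bash
cat >> h.py <<'E'
def segs(im,show=True):
    C=cloud(im);Z=C[...,2]
    # board mask: region & heights
    bm=((Z>42)&(Z<95)&(C[...,0]>470)&(C[...,0]<690)&(C[...,1]>-160)&(C[...,1]<220)).astype(np.uint8)
    n,l,st,ce=cv2.connectedComponentsWithStats(bm)
    out=[]
    for i in range(1,n):
        if st[i,4]<60: continue
        P=C[l==i]
        (cx,cy),(w,h),a=cv2.minAreaRect(P[:,:2].astype(np.float32))
        q=P[P[:,2]>P[:,2].max()-12]
        out.append((np.round([cx,cy]),np.round([w,h]),round(a),np.round(P[:,2].max()),st[i,4],np.round(ce[i])))
        if show: print(*out[-1])
    return out
E
python3 - <<'E'
from h import *
im=np.load('top.npy',allow_pickle=True).item()
segs(im)
C=cloud(im);Z=C[...,2]
# board surface
bm=(Z>27)&(Z<41)&(C[...,0]>450)&(C[...,0]<760)&(C[...,1]>-170)&(C[...,1]<230)
P=C[bm];print('board',cv2.minAreaRect(P[:,:2].astype(np.float32)),Z[bm].mean())
m=(Z>55)&(Z<90)&(C[...,0]>690)&(C[...,0]<730)&(abs(C[...,1])<120)
print('handle',cv2.minAreaRect(C[m][:,:2].astype(np.float32)),C[m].mean(0),m.sum())
m=(Z>42)&(Z<60)&(C[...,0]>470)&(C[...,0]<505)&(abs(C[...,1])<130)
print('stops',C[m&(C[...,1]>20)].mean(0),C[m&(C[...,1]<20)].mean(0))
m=(Z>5)&(Z<18)&(C[...,0]>570)&(C[...,0]<630)&(C[...,1]<-230)&(C[...,1]>-460)
print('ruler',cv2.minAreaRect(C[m][:,:2].astype(np.float32)),C[m].mean(0))
m=(Z>125)&(Z<150)&(C[...,1]<-200)
print('bin',cv2.minAreaRect(C[m][:,:2].astype(np.float32)))
m=(Z>29)&(Z<42)&(C[...,1]>260)&(C[...,0]<530)&(C[...,1]<470)&(C[...,0]>300)
print('tin',cv2.minAreaRect(C[m][:,:2].astype(np.float32)))
E
```

```text
[616. 137.] [40. 40.] 1 77.0 283 [216. 182.]
[ 576. -102.] [43. 39.] 51 81.0 288 [323. 202.]
[555.  81.] [24. 55.] 46 55.0 271 [241. 210.]
[550.  -0.] [41. 42.] 2 77.0 293 [277. 213.]
[542. 157.] [37. 40.] 34 77.0 270 [207. 215.]
[495. -46.] [ 8. 38.] 5 51.0 65 [297. 238.]
[484.  92.] [ 8. 38.] 5 51.0 64 [235. 242.]
board ((601.039306640625, 31.74224853515625), (245.28184509277344, 341.1795654296875), 4.457569599151611) 35.22843995503002
handle ((704.0658569335938, 39.55636978149414), (12.912418365478516, 98.70841979980469), 4.957754611968994) [703.58373029  39.00944814  69.03635255] 245
stops [483.95679867  92.53986842  46.4122754 ] [494.76704673 -45.35022131  46.79717317]
ruler ((600.6841430664062, -344.7806396484375), (57.11193084716797, 224.44654846191406), 1.0528942346572876) [ 597.61735418 -342.50173707   10.85585747]
bin ((651.006103515625, -432.2731628417969), (551.3385620117188, 397.4546203613281), 9.038622856140137)
tin ((420.05621337890625, 363.46160888671875), (163.48268127441406, 171.11569213867188), 87.28926849365234)
```

```bash
cat > plan.py <<'E'
import sys
from h import *
# plan.py x y z jawdeg [x y z jawdeg ...]
o=ctrl.get_obs();M=R.from_rotvec(o['orientation']).as_matrix()
p=np.array(o['ee_pos']);a=np.arctan2(M[1,2],M[0,2])
print('t',round(float(o['t']),2),'p',p.round(1),'jaw',round(np.degrees(a),1),'tilt',np.round(M[2,0],4),'w',round(float(o['width']),1),'f',np.round(o['ft_force'],1),'q',np.round(o['qpos'],2))
v=[float(s) for s in sys.argv[1:]]
for i in range(0,len(v),4):
    t=np.array(v[i:i+3]);b=np.radians(v[i+3])
    da=(b-a+np.pi/2)%np.pi-np.pi/2
    d=t-p;n=max(int(np.ceil(np.linalg.norm(d)/40)),int(np.ceil(abs(da)/.12)),1)
    rows=[]
    for k in range(n):
        c=a+da*k/n;s=d/n
        rows.append([round(-s[2],1),round(s[0]*-np.sin(c)+s[1]*np.cos(c),1),round(s[0]*np.cos(c)+s[1]*np.sin(c),1),round(-da/n,3)])
    print(n,str(rows).replace(' ',''))
    p=t;a=a+da
E
python3 plan.py 576 -102 160 -90
```

```text
t 0.1 p [ 169.5 -601.1  222. ] jaw -74.3 tilt -1.0 w 87.9 f [-0.9 -0.   0.1] q [-1.31  0.42  1.63  0.    1.09 -0.02]
17 [[np.float64(3.6),np.float64(31.0),np.float64(-21.8),np.float64(0.016)],[np.float64(3.6),np.float64(30.6),np.float64(-22.3),np.float64(0.016)],[np.float64(3.6),np.float64(30.3),np.float64(-22.8),np.float64(0.016)],[np.float64(3.6),np.float64(29.9),np.float64(-23.2),np.float64(0.016)],[np.float64(3.6),np.float64(29.5),np.float64(-23.7),np.float64(0.016)],[np.float64(3.6),np.float64(29.1),np.float64(-24.2),np.float64(0.016)],[np.float64(3.6),np.float64(28.7),np.float64(-24.7),np.float64(0.016)],[np.float64(3.6),np.float64(28.3),np.float64(-25.1),np.float64(0.016)],[np.float64(3.6),np.float64(27.9),np.float64(-25.6),np.float64(0.016)],[np.float64(3.6),np.float64(27.5),np.float64(-26.0),np.float64(0.016)],[np.float64(3.6),np.float64(27.1),np.float64(-26.5),np.float64(0.016)],[np.float64(3.6),np.float64(26.6),np.float64(-26.9),np.float64(0.016)],[np.float64(3.6),np.float64(26.2),np.float64(-27.3),np.float64(0.016)],[np.float64(3.6),np.float64(25.8),np.float64(-27.8),np.float64(0.016)],[np.float64(3.6),np.float64(25.3),np.float64(-28.2),np.float64(0.016)],[np.float64(3.6),np.float64(24.8),np.float64(-28.6),np.float64(0.016)],[np.float64(3.6),np.float64(24.4),np.float64(-29.0),np.float64(0.016)]]
```

Request:
send_rows:
  rows:
    - [0,0,0,0.09]
    - [0,0,0,0.09]
    - [0,0,0,0.09]
    - [0,25,-31,0]
    - [0,25,-31,0]
    - [0,25,-31,0]
    - [0,25,-31,0]
    - [0,25,-31,0]
    - [0,25,-31,0]
    - [0,25,-31,0]
  fingers: 0.78

```text
t: 0.93
ee_pos: [346.9, -381.7, 218.1]
orientation: [1.227, 1.205, -1.226]
ft_force: [1.4, -0.2, 0.0]
width: 68.6
```

```bash
sed -i 's/round(-s\[2\],1)/round(float(-s[2]),1)/; s/np.cos(c),1)/np.cos(c)+0.,1)/; s/rows.append(\(.*\))$/rows.append([float(q) for q in \1])/' plan.py; python3 plan.py 576 -102 160 -90
```

```text
t 0.93 p [ 346.9 -381.7  218.1] jaw -91.2 tilt -1.0 w 68.6 f [ 1.4 -0.2  0. ] q [-0.86  0.27  1.87  0.    1.01  0.74]
10 [[5.8,22.3,-28.5,-0.002],[5.8,22.4,-28.4,-0.002],[5.8,22.4,-28.4,-0.002],[5.8,22.5,-28.3,-0.002],[5.8,22.5,-28.3,-0.002],[5.8,22.6,-28.2,-0.002],[5.8,22.7,-28.2,-0.002],[5.8,22.7,-28.1,-0.002],[5.8,22.8,-28.1,-0.002],[5.8,22.8,-28.0,-0.002]]
```

Request:
send_rows:
  rows:
    - [6,23,-28,0]
    - [6,23,-28,0]
    - [6,23,-28,0]
    - [6,23,-28,0]
    - [6,23,-28,0]
    - [6,23,-28,0]
    - [6,23,-28,0]
    - [6,23,-28,0]
    - [6,23,-28,0]
    - [4,20,-26,-0.02]

```text
t: 1.77
ee_pos: [588.1, -90.7, 157.3]
orientation: [1.21, 1.215, -1.211]
ft_force: [0.7, -0.9, 0.2]
width: 68.7
```

```bash
python3 plan.py 576 -101 120 -90 576 -101 39 -90
```

```text
t 1.77 p [588.1 -90.7 157.3] jaw -90.0 tilt -1.0 w 68.7 f [ 0.7 -0.9  0.2] q [-0.17  0.46  1.74  0.    0.94  1.39]
2 [[18.7,-6.0,5.2,-0.0],[18.7,-6.0,5.2,-0.0]]
3 [[27.0,0.0,0.0,-0.0],[27.0,0.0,0.0,-0.0],[27.0,0.0,0.0,-0.0]]
```

Request:
send_rows:
  rows:
    - [15,-7,6,0]
    - [15,-7,6,0]
    - [0,0,0,0]
    - [0,0,0,0]

```text
t: 2.1
ee_pos: [578.3, -95.0, 124.6]
orientation: [1.204, 1.221, -1.203]
ft_force: [-0.4, -1.4, 0.3]
width: 68.3
```

```bash
python3 plan.py 576 -101 39 -90;python3 - <<'E'
from h import *
im=ctrl.get_image('side');save(im,'s1',None,1.4)
E
```

```text
t 2.1 p [578.3 -95.  124.6] jaw -89.4 tilt -1.0 w 68.3 f [-0.4 -1.4  0.3] q [-0.19  0.5   1.78  0.01  0.87  1.37]
3 [[28.5,-0.8,2.0,0.003],[28.5,-0.8,2.0,0.003],[28.5,-0.8,2.0,0.003]]
```

View pics/s1.png

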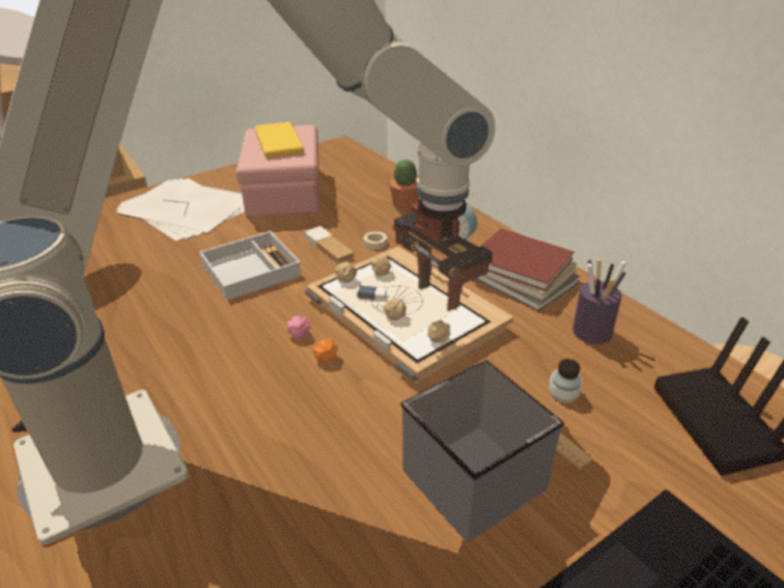

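Request:
send_rows:
  rows:
    - [28,-1,3,0]
    - [28,-1,2,0]
    - [27,0,1,0]
    - [0,0,0,0]
    - [0,0,0,0]

```text
t: 2.57
ee_pos: [580.7, -103.4, 45.2]
orientation: [1.21, 1.21, -1.199]
ft_force: [0.3, -1.0, 1.1]
width: 68.2
```

```bash
python3 plan.py 576 -101 39 -90;python3 - <<'E'
from h import *
im=ctrl.get_image('side');save(im,'s2',(270,150,390,270),5)
E
```

```text
t 2.57 p [ 580.7 -103.4   45.2] jaw -89.7 tilt -1.0 w 68.2 f [ 0.3 -1.   1.1] q [-0.2   0.62  1.8   0.01  0.71  1.36]
1 [[6.2,-4.7,-2.4,0.006]]
```

View pics/s2.png

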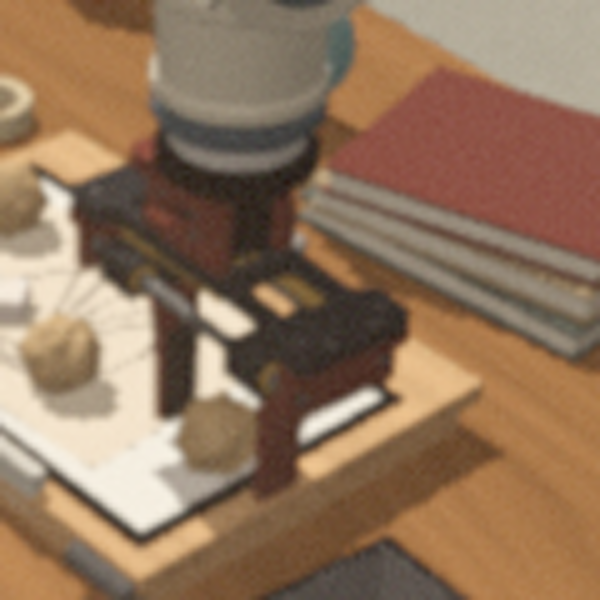

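Request:
send_rows:
  rows:
    - [5,-5,-2,0]
    - [0,0,0,0]

```text
t: 2.78
ee_pos: [576.8, -101.8, 43.0]
orientation: [1.212, 1.207, -1.197]
ft_force: [0.3, -0.4, 0.4]
width: 68.3
```

Request:
send_rows:
  rows:
    - [0,0,0,0]
    - [0,0,0,0]
    - [0,0,0,0]
    - [0,0,0,0]
    - [0,0,0,0]
    - [0,0,0,0]
    - [-20,0,0,0]
    - [-30,0,0,0]
    - [-40,0,0,0]
    - [-40,0,0,0]
  fingers: 0

```text
t: 3.62
ee_pos: [571.2, -101.0, 172.3]
orientation: [1.207, 1.217, -1.205]
ft_force: [-0.1, -0.6, -0.3]
width: 41.1
```

```bash
python3 plan.py 447 -353 190 -90;python3 - <<'E'
from h import *
im=ctrl.get_image('side');save(im,'s3',(250,90,410,250),4)
E
```

```text
t 3.62 p [ 571.2 -101.   172.3] jaw -89.7 tilt -1.0 w 41.1 f [-0.1 -0.6 -0.3] q [-0.2   0.42  1.77  0.01  0.96  1.36]
8 [[-2.2,-15.7,31.4,0.001],[-2.2,-15.7,31.4,0.001],[-2.2,-15.7,31.4,0.001],[-2.2,-15.6,31.4,0.001],[-2.2,-15.6,31.5,0.001],[-2.2,-15.6,31.5,0.001],[-2.2,-15.6,31.5,0.001],[-2.2,-15.5,31.5,0.001]]
```

View pics/s3.png

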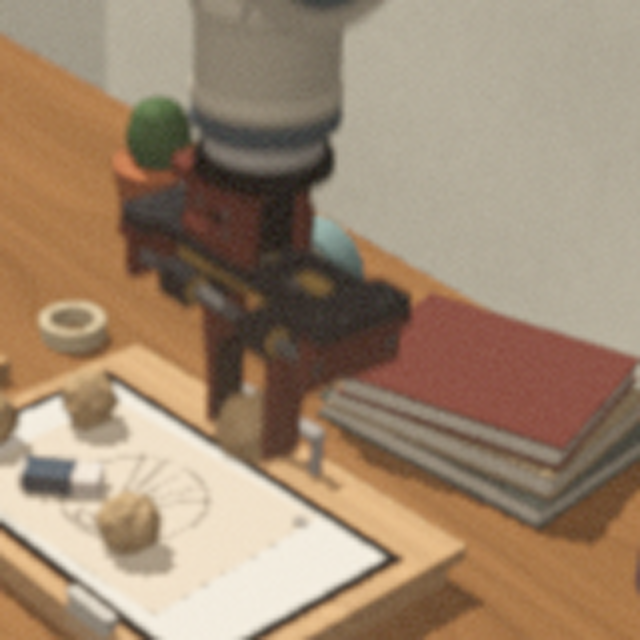

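Request:
send_rows:
  rows:
    - [-3,-15,31,0]
    - [-3,-15,31,0]
    - [-3,-15,31,0]
    - [-3,-15,31,0]
    - [-3,-15,31,0]
    - [-3,-15,31,0]
    - [-3,-15,31,0]
    - [-3,-15,31,0]
    - [0,0,0,0]
    - [0,0,0,0]

```text
t: 4.5
ee_pos: [456.9, -361.8, 209.6]
orientation: [1.21, 1.194, -1.185]
ft_force: [-0.1, -0.1, -0.3]
width: 41.8
```

```bash
python3 plan.py 447 -353 130 -90
```

```text
t 4.5 p [ 456.9 -361.8  209.6] jaw -89.4 tilt -0.9997 w 41.8 f [-0.1 -0.1 -0.3] q [-0.7   0.37  1.75  0.02  1.    0.85]
3 [[26.5,-3.3,-3.0,0.004],[26.5,-3.3,-3.0,0.004],[26.5,-3.3,-3.0,0.004]]
```

Request:
send_rows:
  rows:
    - [27,-4,-4,0]
    - [27,-4,-4,0]
    - [26,-3,-3,0]
    - [0,0,0,0]

```text
t: 4.83
ee_pos: [449.9, -350.6, 128.5]
orientation: [1.21, 1.187, -1.184]
ft_force: [-0.3, 0.4, -0.4]
width: 41.3
```

Request:
send_rows:
  rows:
    - [0,0,0,0]
    - [0,0,0,0]
    - [0,0,0,0]
    - [0,0,0,0]
    - [-30,0,0,0]
    - [-40,0,0,0]
    - [-20,0,0,0]
  fingers: 0.75

```text
t: 5.42
ee_pos: [449.0, -347.0, 221.7]
orientation: [1.208, 1.195, -1.181]
ft_force: [1.2, -1.1, -0.5]
width: 66.1
```

```bash
sed -i "s/'tilt',np.round(M\[2,0\],4)/'tilt',M[:2,0].round(3)/" plan.py; cat > look.py <<'E'
import sys
from h import *
im=ctrl.get_image('top');segs(im);save(im,sys.argv[1],None,1.4)
E
python3 look.py t1; python3 plan.py 550 0 150 -90
```

```text
[617. 137.] [41. 40.] 3 77.0 282 [216. 182.]
[555.  81.] [24. 56.] 44 56.0 269 [241. 210.]
[554.  -1.] [41. 40.] 2 78.0 291 [278. 211.]
[543. 158.] [38. 40.] 34 76.0 272 [206. 214.]
[495. -46.] [ 8. 38.] 5 51.0 64 [297. 238.]
[484.  92.] [ 8. 38.] 5 51.0 66 [235. 242.]
t 5.47 p [ 450.4 -348.2  224.8] jaw -89.2 tilt [ 0.03  -0.007] w 66.1 f [ 0.5 -0.9  2. ] q [-0.69  0.33  1.77  0.02  1.02  0.86]
10 [[7.5,10.5,-34.7,0.001],[7.5,10.4,-34.7,0.001],[7.5,10.4,-34.7,0.001],[7.5,10.3,-34.7,0.001],[7.5,10.3,-34.7,0.001],[7.5,10.2,-34.7,0.001],[7.5,10.2,-34.8,0.001],[7.5,10.1,-34.8,0.001],[7.5,10.1,-34.8,0.001],[7.5,10.0,-34.8,0.001]]
```

View pics/t1.png

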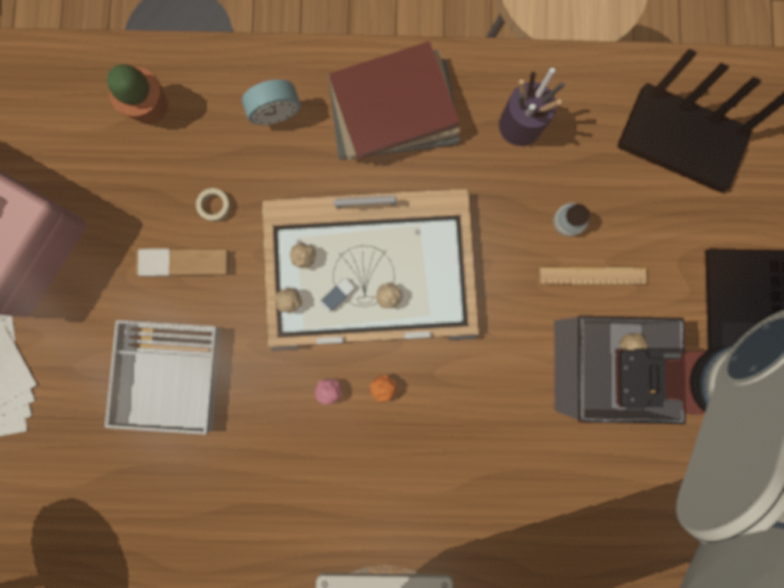

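```bash
cat > plan.py <<'E'
import sys
from h import *
# plan.py x y z jawdeg [x y z jawdeg ...]
o=ctrl.get_obs();M=R.from_rotvec(o['orientation']).as_matrix()
p=np.array(o['ee_pos']);a=np.arctan2(M[1,2],M[0,2])
print('t',round(float(o['t']),2),'p',p.round(1),'jaw',round(np.degrees(a),1),'tilt',M[:2,0].round(3),'w',round(float(o['width']),1),'f',np.round(o['ft_force'],1),'q',np.round(o['qpos'],2))
v=[float(s) for s in sys.argv[1:]]
for i in range(0,len(v),4):
    t=np.array(v[i:i+3]);b=np.radians(v[i+3])
    da=(b-a+np.pi/2)%np.pi-np.pi/2
    d=t-p
    if abs(da)>.02: print('turn first',round(float(-da),3))
    M=M@R.from_rotvec([-da,0,0]).as_matrix()
    n=max(int(np.ceil(np.linalg.norm(d)/40)),1)
    L=M.T@d
    print('total',[round(float(q),1) for q in L],n,'rows of',[round(float(q),1) for q in L/n])
    p=t;a=a+da
E
python3 plan.py 554 -1 140 -90 554 -1 40 -90
```

```text
t 5.47 p [ 450.4 -348.2  224.8] jaw -89.2 tilt [ 0.03  -0.007] w 66.1 f [ 0.5 -0.9  2. ] q [-0.69  0.33  1.77  0.02  1.02  0.86]
total [85.6, 101.1, -347.7] 10 rows of [8.6, 10.1, -34.8]
total [100.0, -3.0, -0.7] 3 rows of [33.3, -1.0, -0.2]
```

Request:
send_rows:
  rows:
    - [7,10,-35,0]
    - [7,10,-35,0]
    - [7,10,-35,0]
    - [7,10,-35,0]
    - [7,10,-35,0]
    - [7,10,-35,0]
    - [7,10,-35,0]
    - [7,10,-35,0]
    - [7,10,-34,0]
    - [0,0,0,0]
  fingers: 0.68

```text
t: 6.3
ee_pos: [553.4, -27.5, 175.9]
orientation: [1.218, 1.148, -1.168]
ft_force: [0.1, -0.2, -0.6]
width: 59.7
```

```bash
python3 plan.py 554 -1 110 -90 554 -1 40 -90
```

```text
t 6.3 p [553.4 -27.5 175.9] jaw -89.7 tilt [ 0.064 -0.022] w 59.7 f [ 0.1 -0.2 -0.6] q [-0.06  0.35  1.87 -0.02  0.85  1.52]
total [65.2, -3.6, -28.0] 2 rows of [32.6, -1.8, -14.0]
total [69.8, -4.5, -1.6] 2 rows of [34.9, -2.3, -0.8]
```

Request:
send_rows:
  rows:
    - [0,0,0,0]
    - [0,0,0,0]
    - [0,0,0,0]
    - [0,0,0,0]

```text
t: 6.63
ee_pos: [555.0, -26.9, 178.3]
orientation: [1.217, 1.146, -1.163]
ft_force: [-0.2, -0.1, -0.3]
width: 59.5
```

```bash
python3 plan.py 554 -1 110 -90
```

```text
t 6.63 p [555.  -26.9 178.3] jaw -89.5 tilt [ 0.069 -0.023] w 59.5 f [-0.2 -0.1 -0.3] q [-0.06  0.35  1.87 -0.02  0.85  1.52]
total [67.5, -5.6, -27.4] 2 rows of [33.8, -2.8, -13.7]
```

Request:
send_rows:
  rows:
    - [20,0,0,0]
    - [20,0,0,0]

```text
t: 6.8
ee_pos: [560.9, -30.5, 142.6]
orientation: [1.223, 1.137, -1.158]
ft_force: [0.0, 0.4, -0.3]
width: 59.9
```

```bash
python3 plan.py 554 -1 110 -90
```

```text
t 6.8 p [560.9 -30.5 142.6] jaw -89.7 tilt [ 0.078 -0.024] w 59.9 f [ 0.   0.4 -0.3] q [-0.07  0.41  1.88 -0.03  0.77  1.52]
total [31.2, -9.4, -30.2] 2 rows of [15.6, -4.7, -15.1]
```

Request:
send_rows:
  rows:
    - [-20,0,0,0]
    - [-20,0,0,0]

```text
t: 6.97
ee_pos: [553.3, -32.2, 176.0]
orientation: [1.221, 1.145, -1.171]
ft_force: [0.6, -0.3, 0.5]
width: 59.5
```

```bash
python3 plan.py 554 -1 110 -90
```

```text
t 6.97 p [553.3 -32.2 176. ] jaw -90.0 tilt [ 0.065 -0.023] w 59.5 f [ 0.6 -0.3  0.5] q [-0.07  0.35  1.87 -0.03  0.85  1.52]
total [65.1, -3.6, -32.7] 2 rows of [32.6, -1.8, -16.3]
```

Request:
send_rows:
  rows:
    - [0,20,0,0]
    - [0,20,0,0]

```text
t: 7.13
ee_pos: [591.3, -35.1, 181.4]
orientation: [1.224, 1.142, -1.174]
ft_force: [0.5, -0.3, -0.2]
width: 59.8
```

```bash
python3 plan.py 554 -1 110 -90
```

```text
t 7.13 p [591.3 -35.1 181.4] jaw -90.2 tilt [ 0.065 -0.024] w 59.8 f [ 0.5 -0.3 -0.2] q [-0.07  0.4   1.78 -0.02  0.89  1.52]
total [68.0, -41.8, -35.8] 3 rows of [22.7, -13.9, -11.9]
```

Request:
send_rows:
  rows:
    - [0,-20,0,0]
    - [0,-20,0,0]

```text
t: 7.3
ee_pos: [558.4, -38.3, 181.1]
orientation: [1.23, 1.133, -1.171]
ft_force: [-0.6, 0.1, -0.0]
width: 59.6
```

```bash
python3 plan.py 554 -1 110 -90
```

```text
t 7.3 p [558.4 -38.3 181.1] jaw -90.5 tilt [ 0.074 -0.025] w 59.6 f [-0.6  0.1 -0. ] q [-0.08  0.35  1.86 -0.03  0.86  1.51]
total [69.7, -9.6, -39.1] 3 rows of [23.2, -3.2, -13.0]
```

Request:
send_rows:
  rows:
    - [-40,0,0,0]
    - [-40,0,0,0]
    - [-40,0,0,0]

```text
t: 7.55
ee_pos: [540.0, -39.2, 294.9]
orientation: [1.226, 1.146, -1.191]
ft_force: [0.3, 0.1, 0.2]
width: 59.8
```

```bash
python3 plan.py
```

```text
t 7.55 p [540.  -39.2 294.9] jaw -90.8 tilt [ 0.053 -0.024] w 59.8 f [0.3 0.1 0.2] q [-0.08  0.19  1.78 -0.02  1.11  1.51]
```

Request:
send_rows:
  rows:
    - [0,0,0,0]
    - [0,0,0,0]

```text
t: 7.72
ee_pos: [543.3, -42.1, 304.7]
orientation: [1.235, 1.132, -1.184]
ft_force: [-0.2, 0.4, -0.7]
width: 59.4
```

```bash
python3 plan.py
```

```text
t 7.72 p [543.3 -42.1 304.7] jaw -91.1 tilt [ 0.068 -0.026] w 59.4 f [-0.2  0.4 -0.7] q [-0.09  0.18  1.77 -0.02  1.12  1.51]
```

Request:
send_rows:
  rows:
    - [12,0,0,0]
    - [12,0,0,0]
    - [12,0,0,0]
    - [12,0,0,0]
    - [12,0,0,0]
    - [12,0,0,0]
    - [12,0,0,0]
    - [12,0,0,0]
    - [12,0,0,0]
    - [12,0,0,0]

```text
t: 8.55
ee_pos: [544.5, -51.8, 165.1]
orientation: [1.237, 1.136, -1.2]
ft_force: [0.4, -0.2, 1.2]
width: 59.6
```

```bash
python3 plan.py
```

```text
t 8.55 p [544.5 -51.8 165.1] jaw -91.7 tilt [ 0.056 -0.026] w 59.6 f [ 0.4 -0.2  1.2] q [-0.11  0.36  1.89 -0.03  0.83  1.51]
```

Request:
send_rows:
  rows:
    - [0,0,0,0]
    - [0,0,0,0]

```text
t: 8.72
ee_pos: [540.2, -52.4, 158.5]
orientation: [1.234, 1.144, -1.209]
ft_force: [-0.1, 0.1, -0.9]
width: 59.7
```

```bash
python3 plan.py
```

```text
t 8.72 p [540.2 -52.4 158.5] jaw -91.7 tilt [ 0.045 -0.025] w 59.7 f [-0.1  0.1 -0.9] q [-0.11  0.37  1.89 -0.03  0.83  1.51]
```

```bash
python3 plan.py 554 -1 130 -90 554 -1 40 -90
```

```text
t 8.72 p [540.2 -52.4 158.5] jaw -91.7 tilt [ 0.045 -0.025] w 59.7 f [-0.1  0.1 -0.9] q [-0.11  0.37  1.89 -0.03  0.83  1.51]
turn first -0.03
total [27.8, 12.6, -52.1] 2 rows of [13.9, 6.3, -26.0]
total [89.9, -4.0, -2.2] 3 rows of [30.0, -1.3, -0.7]
```

Request:
send_rows:
  rows:
    - [9,4,-17,-0.03]
    - [9,4,-17,0]
    - [9,4,-17,0]
    - [0,0,0,0]
    - [0,0,0,0]

```text
t: 9.13
ee_pos: [552.7, -2.6, 127.9]
orientation: [1.211, 1.159, -1.192]
ft_force: [0.0, -0.1, 0.4]
width: 59.9
```

```bash
python3 plan.py 554 -1 40 -90; python3 look.py t2;python3 - <<'E'
from h import *
im=ctrl.get_image('side');save(im,'s4',(220,130,380,270),4)
E
```

```text
t 9.13 p [552.7  -2.6 127.9] jaw -90.1 tilt [ 0.041 -0.025] w 59.9 f [ 0.  -0.1  0.4] q [-0.01  0.43  1.88 -0.04  0.78  1.58]
total [87.8, -2.3, -3.8] 3 rows of [29.3, -0.8, -1.3]
[617. 138.] [41. 40.] 1 76.0 282 [216. 182.]
[544. 158.] [39. 40.] 30 77.0 269 [206. 214.]
[495. -46.] [ 8. 38.] 4 51.0 64 [297. 238.]
```

View pics/s4.png

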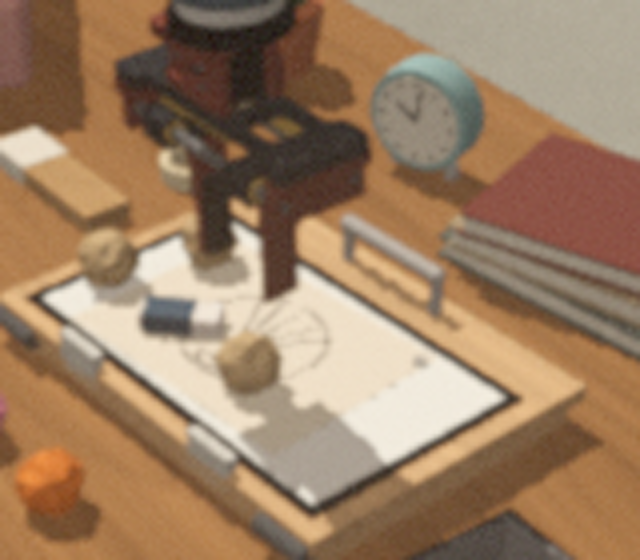

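Ball still in place at (248,362) in the crop; descend.

Request:
send_rows:
  rows:
    - [15,-1,-1,0]
    - [15,0,-1,0]
    - [15,0,-1,0]
    - [15,0,0,0]
    - [15,0,0,0]
    - [11,0,0,0]
    - [0,0,0,0]

```text
t: 9.82
ee_pos: [559.2, -8.0, 45.2]
orientation: [1.221, 1.147, -1.188]
ft_force: [0.5, -0.3, 0.1]
width: 59.6
```

```bash
python3 plan.py 554 -1 40 -90
```

```text
t 9.82 p [559.2  -8.   45.2] jaw -90.5 tilt [ 0.053 -0.026] w 59.6 f [ 0.5 -0.3  0.1] q [-0.02  0.58  1.91 -0.04  0.61  1.59]
total [4.7, -5.5, -7.1] 1 rows of [4.7, -5.5, -7.1]
```

Request:
send_rows:
  rows:
    - [4,-5,-7,0]
    - [0,0,0,0]
    - [0,0,0,0]

```text
t: 10.07
ee_pos: [554.7, -1.6, 41.7]
orientation: [1.222, 1.145, -1.188]
ft_force: [-0.4, -0.4, 0.0]
width: 60.2
```

Request:
send_rows:
  rows:
    - [0,0,0,0]
    - [0,0,0,0]
    - [0,0,0,0]
    - [0,0,0,0]
    - [0,0,0,0]
    - [-20,0,0,0]
    - [-40,0,0,0]
    - [-40,0,0,0]
    - [-40,0,0,0]
  fingers: 0

```text
t: 10.82
ee_pos: [542.1, 2.5, 179.8]
orientation: [1.215, 1.156, -1.198]
ft_force: [0.4, 0.0, 0.2]
width: 41.1
```

```bash
python3 plan.py 447 -353 200 -90;python3 - <<'E'
from h import *
im=ctrl.get_image('side');save(im,'s5',(220,90,380,230),4)
E
```

```text
t 10.82 p [542.1   2.5 179.8] jaw -90.5 tilt [ 0.04  -0.026] w 41.1 f [0.4 0.  0.2] q [-0.    0.34  1.87 -0.03  0.89  1.6 ]
total [-14.5, -94.6, 355.9] 10 rows of [-1.5, -9.5, 35.6]
```

View pics/s5.png

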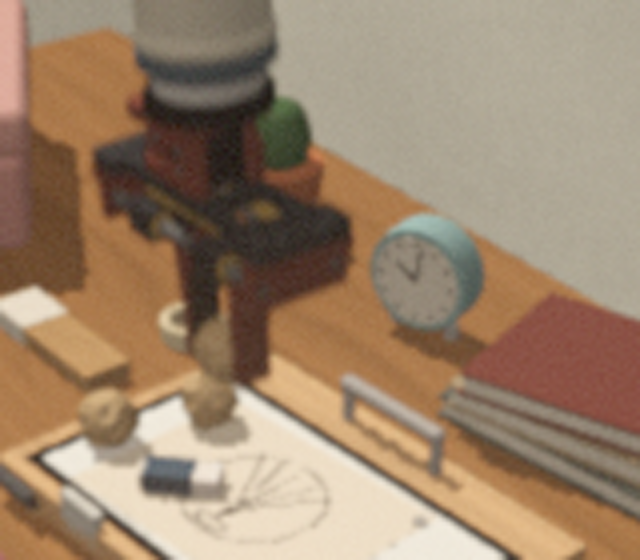

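Request:
send_rows:
  rows:
    - [-3,-9,35,0]
    - [-3,-9,35,0]
    - [-3,-9,35,0]
    - [-3,-9,35,0]
    - [-3,-9,35,0]
    - [-3,-9,35,0]
    - [-3,-9,35,0]
    - [-3,-9,35,0]
    - [-3,-9,35,0]
    - [-3,-9,35,0]

```text
t: 11.7
ee_pos: [454.7, -354.8, 230.3]
orientation: [1.218, 1.138, -1.167]
ft_force: [0.3, 0.2, 0.5]
width: 41.6
```

Request:
send_rows:
  rows:
    - [0,0,0,0]
    - [0,0,0,0]

```text
t: 11.87
ee_pos: [453.0, -361.8, 231.0]
orientation: [1.222, 1.13, -1.173]
ft_force: [0.3, 1.3, 0.0]
width: 41.4
```

```bash
python3 plan.py 447 -365 130 -90
```

```text
t 11.87 p [ 453.  -361.8  231. ] jaw -90.3 tilt [ 0.073 -0.032] w 41.4 f [0.3 1.3 0. ] q [-0.71  0.31  1.78  0.03  0.97  0.85]
total [100.3, -13.3, -0.1] 3 rows of [33.4, -4.4, -0.0]
```

Request:
send_rows:
  rows:
    - [14,-2,-1,0]
    - [14,-2,-1,0]
    - [14,-2,-1,0]
    - [14,-2,-1,0]
    - [14,-2,-1,0]
    - [14,-2,-1,0]
    - [14,-2,-1,0]

```text
t: 12.45
ee_pos: [449.7, -353.2, 130.6]
orientation: [1.219, 1.126, -1.168]
ft_force: [0.6, -1.2, -0.4]
width: 41.4
```

```bash
python3 plan.py 447 -360 130 -90
```

```text
t 12.45 p [ 449.7 -353.2  130.6] jaw -90.1 tilt [ 0.078 -0.035] w 41.4 f [ 0.6 -1.2 -0.4] q [-0.7   0.44  1.87  0.03  0.75  0.85]
total [0.7, -2.7, 6.8] 1 rows of [0.7, -2.7, 6.8]
```

Request:
send_rows:
  rows:
    - [0,0,0,0]
    - [0,0,0,0]
    - [0,0,0,0]
    - [0,0,0,0]
    - [-30,0,0,0]
    - [-40,0,0,0]
    - [-40,0,0,0]
    - [0,0,0,0]
  fingers: 0.7

```text
t: 13.12
ee_pos: [441.5, -343.8, 242.9]
orientation: [1.217, 1.137, -1.166]
ft_force: [1.4, -0.3, 0.3]
width: 61.5
```

```bash
python3 look.py t3; python3 plan.py 543 158 130 -90
```

```text
[616. 138.] [40. 40.] 1 80.0 282 [216. 182.]
[555.  81.] [24. 55.] 46 55.0 272 [241. 210.]
[544. 158.] [38. 39.] 31 79.0 272 [206. 214.]
[495. -46.] [ 8. 38.] 5 51.0 63 [297. 238.]
[484.  92.] [ 8. 39.] 5 50.0 66 [235. 242.]
t 13.17 p [ 440.7 -343.   240.2] jaw -89.8 tilt [ 0.07  -0.028] w 61.8 f [-0.4  0.4 -0.2] q [-0.7   0.27  1.81  0.03  0.99  0.85]
total [103.3, 95.3, -503.9] 14 rows of [7.4, 6.8, -36.0]
```

View pics/t3.png

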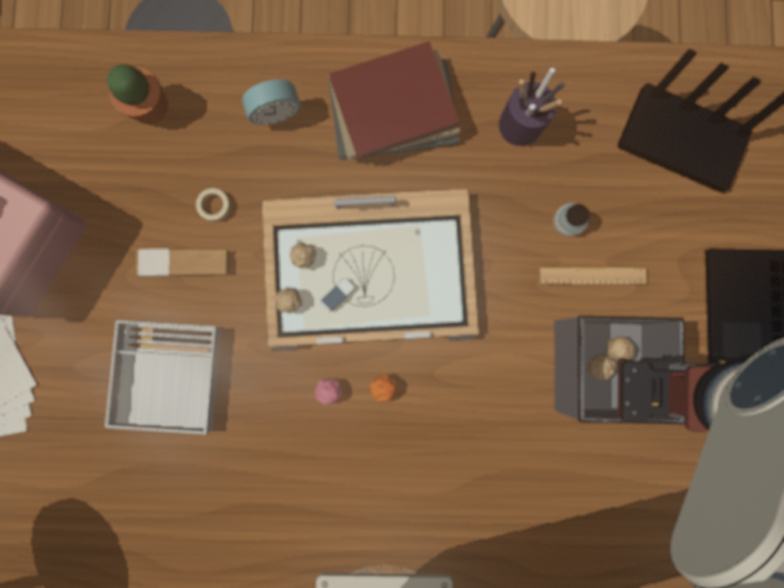

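Request:
send_rows:
  rows:
    - [2,7,-36,0]
    - [2,7,-36,0]
    - [2,7,-36,0]
    - [2,7,-36,0]
    - [2,7,-36,0]
    - [2,7,-36,0]
    - [2,7,-36,0]
    - [2,7,-36,0]
    - [2,7,-36,0]
    - [2,7,-36,0]
  fingers: 0.68

```text
t: 14.0
ee_pos: [512.6, 24.5, 212.3]
orientation: [1.225, 1.124, -1.174]
ft_force: [0.5, -0.9, -0.7]
width: 59.5
```

Request:
send_rows:
  rows:
    - [2,7,-36,0]
    - [2,7,-36,0]
    - [2,7,-36,0]
    - [0,0,0,0]
    - [0,0,0,0]

```text
t: 14.42
ee_pos: [533.9, 145.0, 200.4]
orientation: [1.219, 1.13, -1.169]
ft_force: [-0.3, -0.1, 0.7]
width: 59.3
```

```bash
python3 plan.py 544 158 130 -90
```

```text
t 14.42 p [533.9 145.  200.4] jaw -90.1 tilt [ 0.075 -0.033] w 59.3 f [-0.3 -0.1  0.7] q [ 0.27  0.32  1.85 -0.07  0.91  1.88]
total [70.5, 4.8, -15.3] 2 rows of [35.2, 2.4, -7.6]
```

Request:
send_rows:
  rows:
    - [12,1,-3,0]
    - [12,0,-3,0]
    - [12,0,-3,0]
    - [12,0,-3,0]
    - [12,0,-3,0]
    - [12,0,-2,0]
    - [0,0,0,0]
    - [0,0,0,0]

```text
t: 15.08
ee_pos: [537.1, 152.1, 117.1]
orientation: [1.221, 1.129, -1.182]
ft_force: [0.9, -0.2, 0.4]
width: 59.9
```

```bash
python3 plan.py 544 158 40 -90
```

```text
t 15.08 p [537.1 152.1 117.1] jaw -90.6 tilt [ 0.068 -0.036] w 59.9 f [ 0.9 -0.2  0.4] q [ 0.28  0.45  1.89 -0.08  0.75  1.92]
total [77.1, 1.7, -8.7] 2 rows of [38.6, 0.8, -4.3]
```

Request:
send_rows:
  rows:
    - [14,0,-3,0]
    - [14,0,-3,0]
    - [14,0,-3,0]
    - [14,0,-2,0]
    - [13,0,-2,0]
    - [0,0,0,0]
    - [0,0,0,0]

```text
t: 15.67
ee_pos: [543.6, 158.0, 46.8]
orientation: [1.228, 1.123, -1.186]
ft_force: [-0.1, 0.4, 0.4]
width: 59.9
```

```bash
python3 plan.py 544 158 40 -90
```

```text
t 15.67 p [543.6 158.   46.8] jaw -91.0 tilt [ 0.07  -0.036] w 59.9 f [-0.1  0.4  0.4] q [ 0.29  0.58  1.89 -0.1   0.61  1.96]
total [6.8, -0.1, -0.3] 1 rows of [6.8, -0.1, -0.3]
```

Request:
send_rows:
  rows:
    - [5,0,0,0]
    - [0,0,0,0]

```text
t: 15.83
ee_pos: [544.4, 157.4, 42.4]
orientation: [1.229, 1.122, -1.185]
ft_force: [0.1, 0.3, -0.4]
width: 59.6
```

Request:
send_rows:
  rows:
    - [0,0,0,0]
    - [0,0,0,0]
    - [0,0,0,0]
    - [0,0,0,0]
    - [0,0,0,0]
    - [-20,0,0,0]
    - [-40,0,0,0]
    - [-40,0,0,0]
    - [-40,0,0,0]
  fingers: 0

```text
t: 16.58
ee_pos: [529.6, 160.8, 179.9]
orientation: [1.22, 1.129, -1.198]
ft_force: [-0.7, 0.0, 0.0]
width: 42.1
```

```bash
python3 plan.py 447 -350 200 -90;python3 - <<'E'
from h import *
im=ctrl.get_image('side');save(im,'s6',(180,70,340,210),4)
E
```

```text
t 16.58 p [529.6 160.8 179.9] jaw -91.1 tilt [ 0.057 -0.04 ] w 42.1 f [-0.7  0.   0. ] q [ 0.3   0.36  1.85 -0.07  0.89  1.94]
total [-4.3, -82.4, 511.2] 13 rows of [-0.3, -6.3, 39.3]
```

View pics/s6.png

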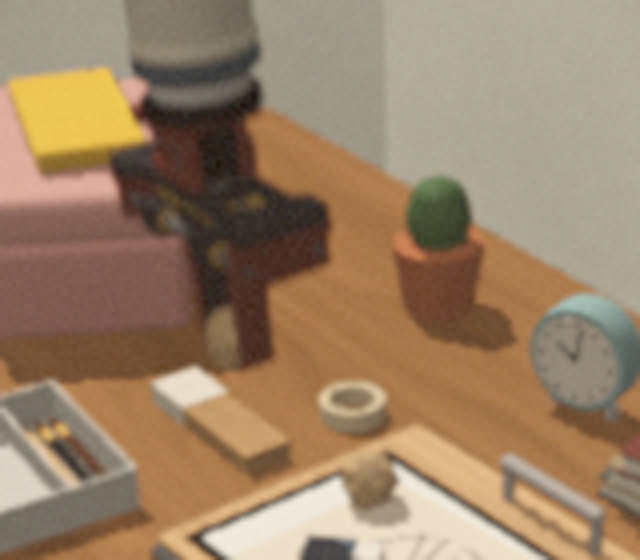

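Held. To the bin (z ≥200 on the way).

Request:
send_rows:
  rows:
    - [-4,-6,38,0]
    - [-4,-6,38,0]
    - [-4,-6,38,0]
    - [-4,-6,38,0]
    - [-4,-6,38,0]
    - [-4,-6,38,0]
    - [-4,-6,38,0]
    - [-4,-6,38,0]
    - [-4,-6,38,0]
    - [-4,-6,38,0]

```text
t: 17.47
ee_pos: [467.2, -222.3, 244.9]
orientation: [1.228, 1.117, -1.16]
ft_force: [1.0, 0.8, -0.2]
width: 42.2
```

Request:
send_rows:
  rows:
    - [0,-7,38,0]
    - [0,-7,38,0]
    - [0,-7,30,0]
    - [0,0,0,0]
    - [0,0,0,0]

```text
t: 17.88
ee_pos: [442.6, -341.5, 248.6]
orientation: [1.232, 1.106, -1.165]
ft_force: [0.5, 0.6, 0.7]
width: 42.6
```

```bash
python3 plan.py 447 -350 130 -90
```

```text
t 17.88 p [ 442.6 -341.5  248.6] jaw -90.7 tilt [ 0.095 -0.039] w 42.6 f [0.5 0.6 0.7] q [-0.7   0.25  1.82  0.04  0.97  0.87]
total [118.7, -6.8, 3.9] 3 rows of [39.6, -2.3, 1.3]
```

Request:
send_rows:
  rows:
    - [16,-1,-1,0]
    - [16,-1,-1,0]
    - [16,-1,-1,0]
    - [16,-1,-1,0]
    - [16,-1,-1,0]
    - [16,-1,-1,0]
    - [14,0,0,0]

```text
t: 18.47
ee_pos: [450.5, -334.7, 137.5]
orientation: [1.229, 1.101, -1.159]
ft_force: [-0.3, -1.2, 0.2]
width: 42.2
```

```bash
python3 plan.py 447 -350 130 -90
```

```text
t 18.47 p [ 450.5 -334.7  137.5] jaw -90.5 tilt [ 0.101 -0.042] w 42.2 f [-0.3 -1.2  0.2] q [-0.68  0.41  1.9   0.05  0.73  0.87]
total [7.7, -4.3, 15.0] 1 rows of [7.7, -4.3, 15.0]
```

Request:
send_rows:
  rows:
    - [0,0,0,0]
    - [0,0,0,0]
    - [0,0,0,0]
    - [0,0,0,0]
    - [-30,0,0,0]
    - [-40,0,0,0]
    - [-40,0,0,0]
    - [-20,0,0,0]
  fingers: 0.68

```text
t: 19.13
ee_pos: [436.0, -322.3, 267.3]
orientation: [1.228, 1.118, -1.159]
ft_force: [-0.1, -0.9, 0.4]
width: 59.8
```

```bash
python3 look.py t4; python3 plan.py 616 138 130 -90
```

```text
[616. 138.] [41. 42.] 69 79.0 282 [216. 182.]
[555.  81.] [24. 55.] 46 56.0 272 [241. 210.]
[495. -46.] [ 8. 38.] 5 51.0 65 [297. 238.]
[484.  92.] [ 8. 39.] 5 50.0 66 [235. 242.]
t 19.18 p [ 437.2 -323.3  270.4] jaw -90.2 tilt [ 0.094 -0.036] w 59.8 f [ 1.7 -0.3  3.9] q [-0.68  0.2   1.83  0.04  1.01  0.88]
total [139.9, 166.3, -466.1] 13 rows of [10.8, 12.8, -35.9]
```

Request:
send_rows:
  rows:
    - [0,29,24,0]
    - [0,29,24,0]
    - [0,29,24,0]
    - [0,29,24,0]
    - [0,29,24,0]
    - [0,0,0,0]
    - [0,0,0,0]

```text
t: 19.77
ee_pos: [585.5, -446.2, 299.2]
orientation: [1.225, 1.099, -1.153]
ft_force: [-0.8, -0.2, -0.2]
width: 59.8
```

```bash
python3 plan.py
```

```text
t 19.77 p [ 585.5 -446.2  299.2] jaw -90.2 tilt [ 0.105 -0.044] w 59.8 f [-0.8 -0.2 -0.2] q [-0.68  0.47  1.37  0.03  1.19  0.88]
```

Request:
send_rows:
  rows:
    - [0,-15,-12,0]
    - [0,-15,-12,0]
    - [0,-15,-12,0]
    - [0,-15,-12,0]
    - [0,-15,-12,0]
    - [0,-15,-12,0]
    - [0,-15,-12,0]
    - [0,-15,-12,0]
    - [0,-15,-12,0]
    - [0,-15,-12,0]

```text
t: 20.6
ee_pos: [423.1, -314.5, 278.5]
orientation: [1.225, 1.097, -1.152]
ft_force: [0.4, 0.9, -0.0]
width: 60.1
```

```bash
python3 plan.py
```

```text
t 20.6 p [ 423.1 -314.5  278.5] jaw -90.2 tilt [ 0.106 -0.045] w 60.1 f [ 0.4  0.9 -0. ] q [-0.68  0.16  1.86  0.04  1.01  0.87]
```

Request:
send_rows:
  rows:
    - [0,0,0,-0.12]
    - [0,0,0,-0.12]
    - [0,0,0,-0.12]
    - [0,0,0,-0.12]
    - [0,0,0,-0.12]
    - [0,0,0,-0.12]

```text
t: 21.1
ee_pos: [411.6, -304.6, 279.7]
orientation: [0.636, 1.357, -0.633]
ft_force: [-0.0, 0.6, -0.6]
width: 59.5
```

```bash
python3 plan.py
```

```text
t 21.1 p [ 411.6 -304.6  279.7] jaw -47.5 tilt [ 0.105 -0.044] w 59.5 f [-0.   0.6 -0.6] q [-0.68  0.14  1.89  0.04  1.01  0.13]
```

Request:
send_rows:
  rows:
    - [0,0,20,0]
    - [0,0,20,0]
    - [0,0,20,0]
    - [0,0,20,0]
    - [0,0,20,0]
    - [0,0,20,0]
    - [0,0,20,0]
    - [0,0,20,0]
    - [0,0,0,0]
    - [0,0,0,0]

```text
t: 21.93
ee_pos: [512.4, -414.8, 300.3]
orientation: [0.629, 1.359, -0.627]
ft_force: [-0.8, 0.6, -0.7]
width: 60.1
```

```bash
python3 plan.py
```

```text
t 21.93 p [ 512.4 -414.8  300.3] jaw -47.0 tilt [ 0.105 -0.044] w 60.1 f [-0.8  0.6 -0.7] q [-0.72  0.35  1.56  0.04  1.13  0.09]
```

Request:
send_rows:
  rows:
    - [0,0,-40,0]
    - [0,0,-40,0]
    - [0,0,-40,0]
    - [0,0,-40,0]
    - [0,0,0,0]
    - [0,0,0,0]

```text
t: 22.43
ee_pos: [391.7, -287.4, 279.1]
orientation: [0.631, 1.366, -0.626]
ft_force: [1.1, -0.4, 1.1]
width: 59.9
```

```bash
python3 plan.py
```

```text
t 22.43 p [ 391.7 -287.4  279.1] jaw -47.0 tilt [ 0.1  -0.04] w 59.9 f [ 1.1 -0.4  1.1] q [-0.68  0.1   1.94  0.04  1.    0.12]
```

Request:
send_rows:
  rows:
    - [-40,0,0,0]
    - [-40,0,0,0]
    - [-40,0,0,0]
    - [-40,0,0,0]
    - [-40,0,0,0]
    - [0,0,0,0]
    - [0,0,0,0]

```text
t: 23.02
ee_pos: [367.4, -276.0, 487.7]
orientation: [0.63, 1.366, -0.625]
ft_force: [-0.5, 0.6, 0.5]
width: 59.6
```

```bash
python3 plan.py
```

```text
t 23.02 p [ 367.4 -276.   487.7] jaw -46.9 tilt [ 0.1  -0.04] w 59.6 f [-0.5  0.6  0.5] q [-0.69 -0.1   1.67  0.03  1.47  0.12]
```

Request:
send_rows:
  rows:
    - [20,0,0,0]
    - [20,0,0,0]
    - [20,0,0,0]
    - [20,0,0,0]
    - [20,0,0,0]
    - [20,0,0,0]
    - [20,0,0,0]
    - [20,0,0,0]
    - [0,0,0,0]
    - [0,0,0,0]

```text
t: 23.85
ee_pos: [382.6, -281.8, 317.1]
orientation: [0.631, 1.368, -0.626]
ft_force: [-0.1, 0.0, -0.1]
width: 59.9
```

```bash
python3 plan.py
```

```text
t 23.85 p [ 382.6 -281.8  317.1] jaw -46.9 tilt [ 0.098 -0.039] w 59.9 f [-0.1  0.  -0.1] q [-0.68  0.04  1.91  0.04  1.09  0.12]
```

Request:
send_rows:
  rows:
    - [0,0,0,0.11]
    - [0,0,0,0.11]
    - [0,0,0,0.11]
    - [0,0,0,0.11]
    - [0,0,0,0.11]
    - [0,0,0,0.11]
    - [0,0,0,0.1]
    - [0,0,0,0]
    - [0,0,0,0]

```text
t: 24.6
ee_pos: [384.2, -283.3, 324.7]
orientation: [1.255, 1.081, -1.179]
ft_force: [0.3, -0.2, -0.1]
width: 60.0
```

```bash
python3 plan.py 616 138 150 -90
```

```text
t 24.6 p [ 384.2 -283.3  324.7] jaw -92.4 tilt [ 0.105 -0.044] w 60.0 f [ 0.3 -0.2 -0.1] q [-0.68  0.03  1.9   0.04  1.1   0.92]
turn first -0.042
total [179.2, 214.2, -428.7] 13 rows of [13.8, 16.5, -33.0]
```

Request:
send_rows:
  rows:
    - [7,10,-20,-0.02]
    - [7,10,-20,-0.02]
    - [7,10,-20,0]
    - [7,10,-20,0]
    - [7,10,-20,0]
    - [7,10,-20,0]
    - [7,10,-20,0]
    - [7,10,-20,0]
    - [7,10,-20,0]
    - [7,10,-20,0]

```text
t: 25.43
ee_pos: [496.6, -82.7, 261.9]
orientation: [1.201, 1.098, -1.128]
ft_force: [-0.5, 0.2, 0.3]
width: 59.4
```

```bash
python3 plan.py 616 138 150 -90
```

```text
t 25.43 p [496.6 -82.7 261.9] jaw -88.5 tilt [ 0.117 -0.052] w 59.4 f [-0.5  0.2  0.3] q [-0.17  0.14  1.93 -0.04  0.95  1.39]
turn first 0.026
total [113.4, 106.9, -226.3] 7 rows of [16.2, 15.3, -32.3]
```

Request:
send_rows:
  rows:
    - [7,10,-20,0]
    - [7,10,-20,0]
    - [7,10,-20,0]
    - [7,10,-20,0]
    - [7,10,-20,0]
    - [7,10,-20,0]
    - [7,10,-20,0]
    - [7,10,-20,0]
    - [7,10,-20,0]
    - [0,0,0,0]

```text
t: 26.27
ee_pos: [594.4, 111.0, 200.7]
orientation: [1.176, 1.109, -1.097]
ft_force: [-0.4, 0.4, 0.3]
width: 59.5
```

```bash
python3 plan.py 616 138 130 -90
```

```text
t 26.27 p [594.4 111.  200.7] jaw -86.4 tilt [ 0.124 -0.051] w 59.5 f [-0.4  0.4  0.3] q [ 0.2   0.37  1.77 -0.1   0.89  1.77]
turn first 0.063
total [71.4, 12.9, -30.6] 2 rows of [35.7, 6.4, -15.3]
```

Request:
send_rows:
  rows:
    - [-40,0,0,0]
    - [20,0,0,0]
    - [20,0,0,0]
    - [-40,0,0,0]
    - [20,0,0,0]
    - [20,0,0,0]
    - [-40,0,0,0]
    - [20,0,0,0]
    - [20,0,0,0]

```text
t: 27.02
ee_pos: [596.1, 108.8, 203.2]
orientation: [1.152, 1.121, -1.08]
ft_force: [-0.4, 0.5, -0.2]
width: 59.9
```

Request:
send_rows:
  rows:
    - [0,0,0,0]
    - [0,0,0,0]

```text
t: 27.18
ee_pos: [595.0, 107.2, 201.9]
orientation: [1.148, 1.124, -1.081]
ft_force: [1.0, -0.5, -0.6]
width: 60.0
```

```bash
python3 plan.py
```

```text
t 27.18 p [595.  107.2 201.9] jaw -84.6 tilt [ 0.119 -0.054] w 60.0 f [ 1.  -0.5 -0.6] q [ 0.2   0.37  1.77 -0.1   0.89  1.73]
```

Request:
send_rows:
  rows:
    - [0,40,0,0]
    - [0,-20,0,0]
    - [0,-20,0,0]
    - [0,40,0,0]
    - [0,-20,0,0]
    - [0,-20,0,0]
    - [0,40,0,0]
    - [0,-20,0,0]
    - [0,-20,0,0]

```text
t: 27.93
ee_pos: [596.5, 104.5, 199.2]
orientation: [1.131, 1.138, -1.086]
ft_force: [-0.0, -0.5, -1.4]
width: 60.1
```

Request:
send_rows:
  rows:
    - [0,0,0,0]
    - [0,0,0,0]

```text
t: 28.1
ee_pos: [595.1, 103.9, 200.3]
orientation: [1.129, 1.139, -1.086]
ft_force: [-0.2, 0.1, 0.4]
width: 59.6
```

```bash
python3 plan.py
```

```text
t 28.1 p [595.1 103.9 200.3] jaw -83.9 tilt [ 0.103 -0.058] w 59.6 f [-0.2  0.1  0.4] q [ 0.19  0.38  1.76 -0.1   0.91  1.71]
```

Request:
send_rows:
  rows:
    - [0,20,0,0]
    - [0,20,0,0]
    - [0,-40,0,0]
    - [0,20,0,0]
    - [0,20,0,0]
    - [0,-40,0,0]
    - [0,20,0,0]
    - [0,20,0,0]
    - [0,-40,0,0]

```text
t: 28.85
ee_pos: [573.5, 97.9, 183.8]
orientation: [1.095, 1.175, -1.122]
ft_force: [0.0, 0.1, 0.7]
width: 59.8
```

Request:
send_rows:
  rows:
    - [0,0,0,0]
    - [0,0,0,0]

```text
t: 29.02
ee_pos: [570.4, 97.2, 182.5]
orientation: [1.091, 1.179, -1.127]
ft_force: [0.1, 0.1, 0.8]
width: 60.0
```

```bash
python3 plan.py
```

```text
t 29.02 p [570.4  97.2 182.5] jaw -83.4 tilt [ 0.045 -0.069] w 60.0 f [0.1 0.1 0.8] q [ 0.19  0.39  1.79 -0.1   0.93  1.7 ]
```

Request:
send_rows:
  rows:
    - [0,20,0,0]
    - [0,20,0,0]
    - [0,-40,0,0]
    - [0,20,0,0]
    - [0,20,0,0]
    - [0,-40,0,0]
    - [0,0,0,0]
    - [0,0,0,0]

```text
t: 29.68
ee_pos: [579.4, 97.7, 180.6]
orientation: [1.086, 1.184, -1.132]
ft_force: [1.6, -0.3, 0.4]
width: 60.0
```

```bash
python3 plan.py
```

```text
t 29.68 p [579.4  97.7 180.6] jaw -83.4 tilt [ 0.038 -0.071] w 60.0 f [ 1.6 -0.3  0.4] q [ 0.19  0.41  1.76 -0.09  0.94  1.7 ]
```

Request:
send_rows:
  rows:
    - [0,0,20,0]
    - [0,0,20,0]
    - [0,0,-40,0]
    - [0,0,20,0]
    - [0,0,20,0]
    - [0,0,-40,0]
    - [0,0,0,0]
    - [0,0,0,0]

```text
t: 30.35
ee_pos: [614.5, 104.8, 200.9]
orientation: [1.109, 1.155, -1.094]
ft_force: [-0.5, -0.1, 0.5]
width: 59.6
```

```bash
python3 plan.py
```

```text
t 30.35 p [614.5 104.8 200.9] jaw -83.3 tilt [ 0.084 -0.063] w 59.6 f [-0.5 -0.1  0.5] q [ 0.19  0.42  1.7  -0.1   0.95  1.69]
```

Request:
send_rows:
  rows:
    - [0,0,40,0]
    - [0,0,-20,0]
    - [0,0,-20,0]
    - [0,0,40,0]
    - [0,0,-20,0]
    - [0,0,-20,0]
    - [0,0,0,0]
    - [0,0,0,0]

```text
t: 31.02
ee_pos: [639.7, 94.8, 215.8]
orientation: [1.138, 1.125, -1.084]
ft_force: [-0.1, -0.3, 0.1]
width: 59.6
```

```bash
python3 plan.py
```

```text
t 31.02 p [639.7  94.8 215.8] jaw -84.4 tilt [ 0.115 -0.061] w 59.6 f [-0.1 -0.3  0.1] q [ 0.17  0.42  1.66 -0.1   0.96  1.69]
```

Request:
send_rows:
  rows:
    - [0,20,0,0]
    - [0,20,0,0]
    - [0,-40,0,0]
    - [0,20,0,0]
    - [0,20,0,0]
    - [0,-40,0,0]
    - [0,20,0,0]
    - [0,20,0,0]
    - [0,-40,0,0]
    - [0,0,0,0]

```text
t: 31.85
ee_pos: [606.8, 86.6, 185.5]
orientation: [1.088, 1.179, -1.137]
ft_force: [-0.1, 0.5, -1.1]
width: 59.6
```

```bash
python3 plan.py
```

```text
t 31.85 p [606.8  86.6 185.5] jaw -83.7 tilt [ 0.038 -0.074] w 59.6 f [-0.1  0.5 -1.1] q [ 0.16  0.44  1.7  -0.1   0.97  1.67]
```

Request:
send_rows:
  rows:
    - [0,20,0,0]
    - [0,20,0,0]
    - [0,-40,0,0]
    - [0,20,0,0]
    - [0,20,0,0]
    - [0,-40,0,0]
    - [0,20,0,0]
    - [0,20,0,0]
    - [0,-40,0,0]
    - [0,0,0,0]

```text
t: 32.68
ee_pos: [590.9, 82.3, 165.4]
orientation: [1.053, 1.217, -1.175]
ft_force: [-0.9, 0.2, -1.8]
width: 60.0
```

```bash
python3 plan.py 616 138 130 -84
```

```text
t 32.68 p [590.9  82.3 165.4] jaw -83.2 tilt [-0.016 -0.083] w 60.0 f [-0.9  0.2 -1.8] q [ 0.16  0.47  1.72 -0.09  0.99  1.67]
total [30.3, 31.5, -55.5] 2 rows of [15.2, 15.7, -27.7]
```

Request:
send_rows:
  rows:
    - [5,8,-14,0]
    - [5,8,-14,0]
    - [5,8,-14,0]
    - [5,7,-14,0]
    - [5,0,-4,0]
    - [0,0,0,0]
    - [0,0,0,0]

```text
t: 33.27
ee_pos: [632.1, 154.7, 138.5]
orientation: [1.064, 1.207, -1.157]
ft_force: [0.3, 0.1, -0.3]
width: 59.6
```

```bash
python3 plan.py 616 138 42 -84; python3 look.py t5;python3 - <<'E'
from h import *
im=ctrl.get_image('side');save(im,'s7',(200,90,360,230),4)
E
```

```text
t 33.27 p [632.1 154.7 138.5] jaw -83.1 tilt [ 0.004 -0.078] w 59.6 f [ 0.3  0.1 -0.3] q [ 0.26  0.57  1.61 -0.09  0.98  1.76]
total [97.5, -17.3, 7.4] 3 rows of [32.5, -5.8, 2.5]
[613. 137.] [33. 40.] 6 78.0 244 [216. 183.]
[555.  81.] [25. 55.] 46 56.0 271 [241. 210.]
[495. -46.] [ 8. 39.] 5 50.0 63 [297. 238.]
[484.  92.] [ 8. 39.] 5 51.0 65 [235. 242.]
```

View pics/s7.png

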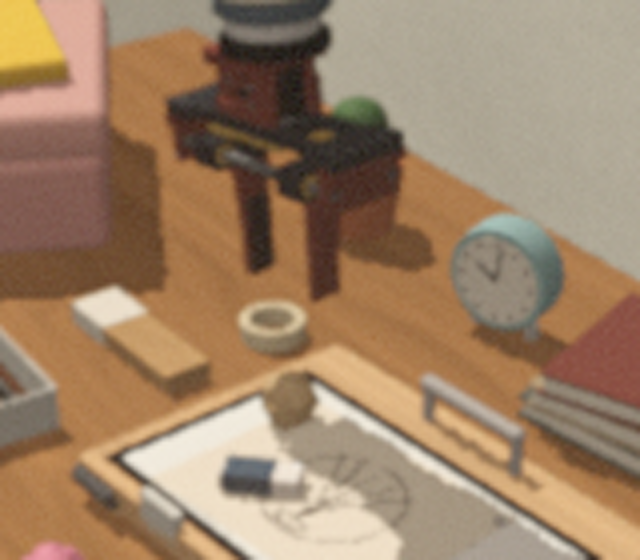

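Request:
send_rows:
  rows:
    - [15,-9,4,0]
    - [15,-8,3,0]
    - [15,0,0,0]
    - [15,0,0,0]
    - [0,0,0,0]
    - [0,0,0,0]

```text
t: 33.87
ee_pos: [615.8, 136.8, 81.3]
orientation: [1.069, 1.202, -1.158]
ft_force: [-0.2, 0.5, -0.1]
width: 59.5
```

```bash
python3 plan.py 616 138 42 -84
```

```text
t 33.87 p [615.8 136.8  81.3] jaw -83.4 tilt [ 0.007 -0.078] w 59.5 f [-0.2  0.5 -0.1] q [ 0.24  0.62  1.69 -0.1   0.85  1.76]
total [39.1, 0.3, -4.2] 1 rows of [39.1, 0.3, -4.2]
```

Request:
send_rows:
  rows:
    - [13,0,-2,0]
    - [13,0,-1,0]
    - [12,0,-1,0]
    - [0,0,0,0]
    - [0,0,0,0]

```text
t: 34.28
ee_pos: [617.4, 137.7, 42.2]
orientation: [1.072, 1.199, -1.155]
ft_force: [0.2, -0.2, 0.5]
width: 59.8
```

```bash
python3 plan.py 616 138 42 -84
```

```text
t 34.28 p [617.4 137.7  42.2] jaw -83.4 tilt [ 0.011 -0.077] w 59.8 f [ 0.2 -0.2  0.5] q [ 0.24  0.67  1.69 -0.11  0.78  1.77]
total [0.2, -1.4, -0.4] 1 rows of [0.2, -1.4, -0.4]
```

Request:
send_rows:
  rows:
    - [0,0,0,0]
    - [0,0,0,0]
    - [0,0,0,0]
    - [0,0,0,0]
    - [0,0,0,0]
    - [-20,0,0,0]
    - [-40,0,0,0]
    - [-40,0,0,0]
    - [-40,0,0,0]
    - [0,0,0,0]
  fingers: 0

```text
t: 35.12
ee_pos: [614.6, 148.7, 185.8]
orientation: [1.069, 1.203, -1.159]
ft_force: [1.2, 0.2, 1.0]
width: 40.7
```

```bash
python3 plan.py 447 -353 220 -84;python3 - <<'E'
from h import *
im=ctrl.get_image('side');save(im,'s8',(200,60,360,200),4)
E
```

```text
t 35.12 p [614.6 148.7 185.8] jaw -83.4 tilt [ 0.006 -0.078] w 40.7 f [1.2 0.2 1. ] q [ 0.26  0.48  1.63 -0.09  1.04  1.76]
total [3.8, -219.1, 482.7] 14 rows of [0.3, -15.7, 34.5]
```

View pics/s8.png

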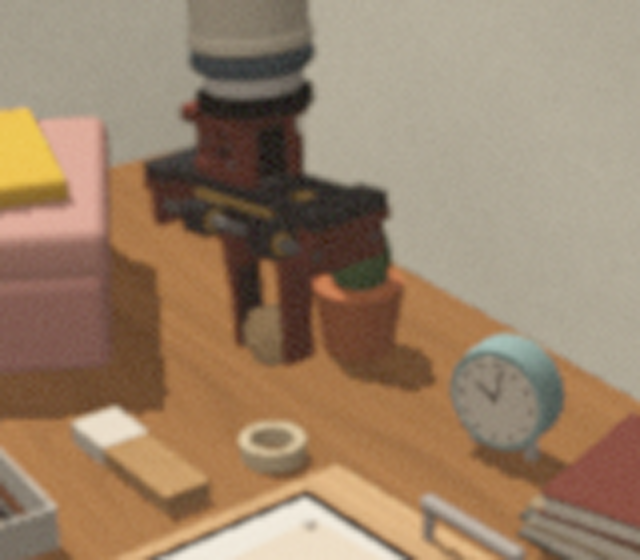

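Held. Carry to the bin at moderate speed.

Request:
send_rows:
  rows:
    - [-3,-11,24,0]
    - [-3,-11,24,0]
    - [-3,-11,24,0]
    - [-3,-11,24,0]
    - [-3,-11,24,0]
    - [-3,-11,24,0]
    - [-3,-11,24,0]
    - [-3,-11,24,0]
    - [-3,-11,24,0]
    - [-3,-11,24,0]

```text
t: 36.0
ee_pos: [524.2, -105.4, 225.5]
orientation: [1.058, 1.216, -1.161]
ft_force: [-0.5, 1.0, -0.1]
width: 40.6
```

```bash
python3 plan.py 447 -353 220 -84
```

```text
t 36.0 p [ 524.2 -105.4  225.5] jaw -82.9 tilt [-0.005 -0.077] w 40.6 f [-0.5  1.  -0.1] q [-0.18  0.28  1.83 -0.09  1.02  1.32]
total [24.9, -102.3, 237.1] 7 rows of [3.6, -14.6, 33.9]
```

Request:
send_rows:
  rows:
    - [0,-11,23,0]
    - [0,-11,23,0]
    - [0,-11,23,0]
    - [0,-11,23,0]
    - [0,-11,23,0]
    - [0,-11,23,0]
    - [0,-11,23,0]
    - [0,-11,23,0]
    - [0,-11,23,0]
    - [0,0,0,0]

```text
t: 36.83
ee_pos: [439.5, -334.5, 234.4]
orientation: [1.058, 1.226, -1.169]
ft_force: [0.1, -0.2, -0.3]
width: 40.6
```

```bash
python3 plan.py 447 -353 140 -84
```

```text
t 36.83 p [ 439.5 -334.5  234.4] jaw -83.0 tilt [-0.017 -0.073] w 40.6 f [ 0.1 -0.2 -0.3] q [-0.63  0.29  1.8  -0.08  1.02  0.86]
total [95.4, 7.8, 12.5] 3 rows of [31.8, 2.6, 4.2]
```

Request:
send_rows:
  rows:
    - [16,2,4,0]
    - [16,2,4,0]
    - [16,2,3,0]
    - [16,2,3,0]
    - [16,0,1,0]
    - [15,0,0,0]
    - [0,0,0,0]

```text
t: 37.42
ee_pos: [445.1, -353.3, 131.7]
orientation: [1.064, 1.23, -1.173]
ft_force: [-1.1, -0.1, -0.2]
width: 41.0
```

```bash
python3 plan.py 447 -353 140 -84
```

```text
t 37.42 p [ 445.1 -353.3  131.7] jaw -83.3 tilt [-0.021 -0.068] w 41.0 f [-1.1 -0.1 -0.2] q [-0.66  0.45  1.84 -0.09  0.83  0.86]
total [-8.3, 1.7, 0.4] 1 rows of [-8.3, 1.7, 0.4]
```

Request:
send_rows:
  rows:
    - [0,0,0,0]
    - [0,0,0,0]
    - [0,0,0,0]
    - [0,0,0,0]
    - [-30,0,0,0]
    - [-40,0,0,0]
    - [-40,0,0,0]
    - [0,0,0,0]
  fingers: 0.68

```text
t: 38.08
ee_pos: [447.4, -343.2, 246.1]
orientation: [1.064, 1.235, -1.172]
ft_force: [0.7, -1.0, 1.0]
width: 59.8
```

```bash
python3 look.py t6; python3 plan.py 556 81 140 46
```

```text
[554.  81.] [24. 55.] 46 55.0 271 [241. 210.]
[495. -46.] [ 8. 38.] 5 50.0 65 [297. 238.]
[484.  92.] [ 8. 38.] 5 50.0 66 [235. 242.]
t 38.13 p [ 446.2 -342.5  243.3] jaw -83.3 tilt [-0.026 -0.063] w 59.8 f [-0.7 -0.2 -0.4] q [-0.64  0.3   1.76 -0.08  1.06  0.85]
turn first 0.886
total [73.4, -217.9, -386.3] 12 rows of [6.1, -18.2, -32.2]
```

View pics/t6.png

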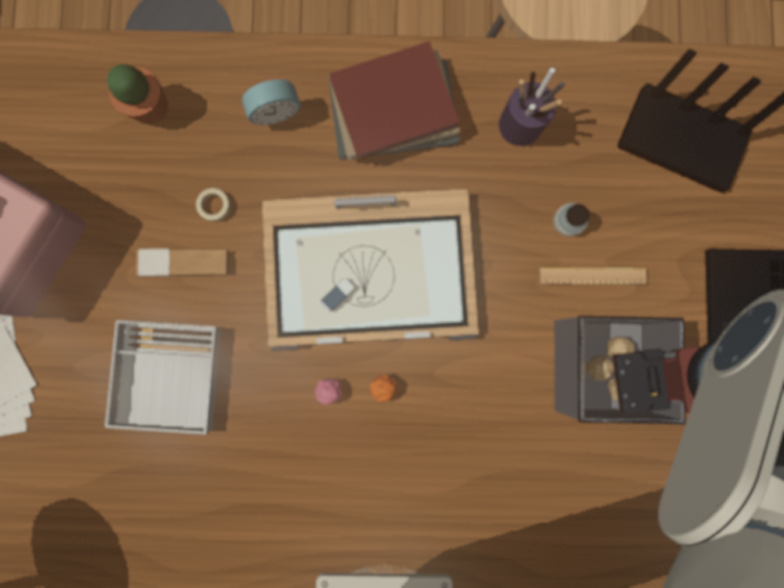

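Request:
send_rows:
  rows:
    - [0,0,0,-0.12]
    - [0,0,0,-0.12]
    - [0,0,0,-0.12]
    - [0,0,0,-0.12]
    - [0,0,0,-0.12]
    - [0,0,0,-0.12]
    - [0,0,0,-0.12]
    - [0,0,0,-0.12]
    - [0,0,0,-0.12]
    - [0,0,0,-0.12]

```text
t: 38.97
ee_pos: [443.2, -340.1, 239.3]
orientation: [0.113, 1.585, -0.215]
ft_force: [-0.0, 0.0, -0.9]
width: 59.6
```

Request:
send_rows:
  rows:
    - [0,0,0,-0.12]
    - [0,0,0,-0.12]
    - [0,0,0,-0.12]
    - [0,0,0,-0.12]
    - [0,0,0,-0.12]
    - [0,0,0,-0.12]
    - [0,0,0,-0.12]
    - [0,0,0,-0.12]
    - [0,0,0,-0.1]
    - [0,0,0,0]

```text
t: 39.8
ee_pos: [438.4, -336.6, 230.6]
orientation: [-0.737, 1.511, 0.68]
ft_force: [-0.1, 0.2, -0.8]
width: 59.7
```

```bash
python3 plan.py 555 81 140 46
```

```text
t 39.8 p [ 438.4 -336.6  230.6] jaw 51.6 tilt [-0.036 -0.056] w 59.7 f [-0.1  0.2 -0.8] q [-0.64  0.31  1.79 -0.08  1.04 -1.5 ]
turn first 0.098
total [62.9, 207.1, 386.5] 12 rows of [5.2, 17.3, 32.2]
```

Request:
send_rows:
  rows:
    - [3,12,22,0.05]
    - [3,12,22,0.05]
    - [3,12,22,0]
    - [3,12,22,0]
    - [3,12,22,0]
    - [3,12,22,0]
    - [3,12,22,0]
    - [3,12,22,0]
    - [3,12,22,0]
    - [3,12,22,0]
  fingers: 0.5

```text
t: 40.63
ee_pos: [503.9, -91.4, 178.8]
orientation: [-0.623, 1.546, 0.561]
ft_force: [0.3, -0.4, -0.0]
width: 44.0
```

Request:
send_rows:
  rows:
    - [3,12,23,0]
    - [3,12,23,0]
    - [3,12,23,0]
    - [3,12,23,0]
    - [3,12,23,0]
    - [3,12,23,0]
    - [0,0,0,0]
    - [0,0,0,0]

```text
t: 41.3
ee_pos: [555.5, 65.7, 144.4]
orientation: [-0.604, 1.554, 0.543]
ft_force: [0.3, -0.0, 0.8]
width: 43.8
```

```bash
python3 plan.py 555 81 100 46
```

```text
t 41.3 p [555.5  65.7 144.4] jaw 41.7 tilt [-0.042 -0.056] w 43.8 f [ 0.3 -0.   0.8] q [ 0.12  0.45  1.8  -0.06  0.94 -0.56]
turn first -0.076
total [43.4, 11.4, 13.7] 2 rows of [21.7, 5.7, 6.9]
```

Request:
send_rows:
  rows:
    - [11,3,4,-0.04]
    - [11,3,4,-0.04]
    - [11,3,3,0]
    - [11,2,3,0]
    - [0,0,0,0]
    - [0,0,0,0]

```text
t: 41.8
ee_pos: [554.2, 78.2, 96.5]
orientation: [-0.657, 1.542, 0.599]
ft_force: [0.2, -0.5, -0.5]
width: 43.7
```

```bash
python3 plan.py 555 81 40 46;  python3 - <<'E'
from h import *
im=ctrl.get_image('side');save(im,'s9',(200,130,360,270),4)
E
```

```text
t 41.8 p [554.2  78.2  96.5] jaw 45.6 tilt [-0.043 -0.057] w 43.7 f [ 0.2 -0.5 -0.5] q [ 0.15  0.53  1.82 -0.07  0.85 -0.6 ]
total [56.1, 1.8, 6.6] 2 rows of [28.1, 0.9, 3.3]
```

View pics/s9.png

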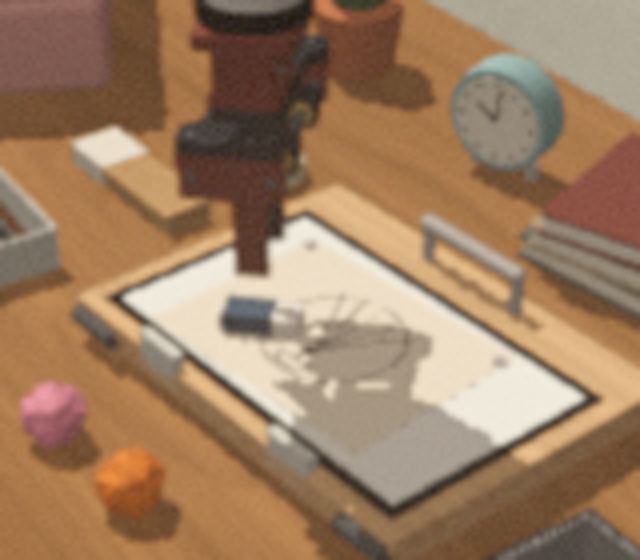

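Request:
send_rows:
  rows:
    - [12,0,2,0]
    - [12,0,2,0]
    - [12,0,1,0]
    - [10,0,1,0]
    - [0,0,0,0]
    - [0,0,0,0]

```text
t: 42.35
ee_pos: [557.2, 79.0, 46.0]
orientation: [-0.655, 1.542, 0.596]
ft_force: [0.4, 0.6, 0.1]
width: 43.8
```

```bash
python3 plan.py 555 81 40 46
```

```text
t 42.35 p [557.2  79.   46. ] jaw 45.5 tilt [-0.042 -0.057] w 43.8 f [0.4 0.6 0.1] q [ 0.15  0.61  1.83 -0.07  0.76 -0.59]
total [5.9, 3.0, 0.3] 1 rows of [5.9, 3.0, 0.3]
```

Request:
send_rows:
  rows:
    - [6,3,0,0]
    - [0,0,0,0]

```text
t: 42.52
ee_pos: [554.5, 80.8, 39.1]
orientation: [-0.655, 1.542, 0.596]
ft_force: [-0.3, 0.1, -0.2]
width: 43.9
```

Request:
send_rows:
  rows:
    - [0,0,0,0]
    - [0,0,0,0]
    - [0,0,0,0]
    - [0,0,0,0]
    - [0,0,0,0]
  fingers: 0

```text
t: 42.93
ee_pos: [555.2, 81.2, 40.2]
orientation: [-0.655, 1.54, 0.596]
ft_force: [-0.2, -0.5, -0.8]
width: 24.0
```

Request:
send_rows:
  rows:
    - [-20,0,0,0]
    - [-30,0,0,0]
    - [-30,0,0,0]
    - [0,0,0,0]

```text
t: 43.27
ee_pos: [557.2, 85.6, 121.5]
orientation: [-0.655, 1.544, 0.597]
ft_force: [1.4, -0.3, -0.3]
width: 23.9
```

```bash
python3 plan.py 396 363 110 4;  python3 - <<'E'
from h import *
im=ctrl.get_image('side');save(im,'s10',(200,130,360,270),4)
im=np.load('top.npy',allow_pickle=True).item()
for u,v in ((117,322),(215,325),(208,433),(107,428),(119,352),(213,353)): print(px2w(im,u/1.4,v/1.4,35).round(0))
E
```

```text
t 43.27 p [557.2  85.6 121.5] jaw 45.5 tilt [-0.045 -0.057] w 23.9 f [ 1.4 -0.3 -0.3] q [ 0.16  0.49  1.8  -0.06  0.91 -0.6 ]
turn first 0.724
total [2.9, 288.4, -141.0] 9 rows of [0.3, 32.0, -15.7]
[505. 437.  35.]
[503. 279.  35.]
[331. 282.  35.]
[336. 443.  35.]
[457. 431.  35.]
[458. 280.  35.]
```

View pics/s10.png

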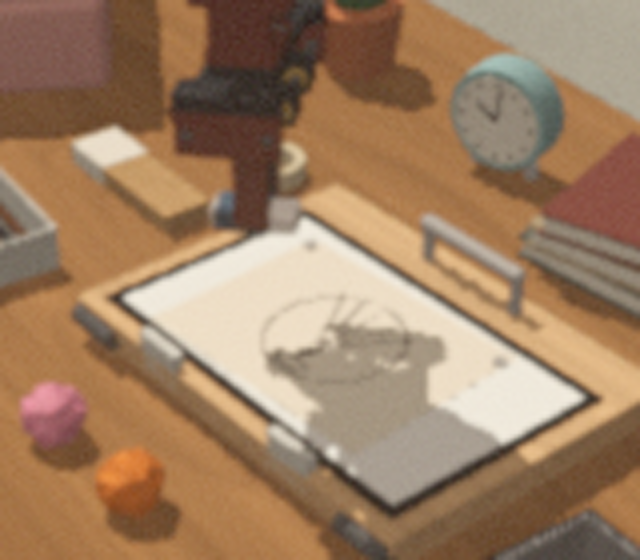

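```bash
python3 plan.py 395 360 120 46
```

```text
t 43.32 p [556.   85.3 119.5] jaw 45.5 tilt [-0.047 -0.058] w 23.9 f [ 0.   0.2 -0.4] q [ 0.16  0.5   1.8  -0.06  0.9  -0.6 ]
total [-8.8, 306.6, 85.5] 8 rows of [-1.1, 38.3, 10.7]
```

Request:
send_rows:
  rows:
    - [-1,23,7,0]
    - [-1,23,7,0]
    - [-1,23,7,0]
    - [-1,23,7,0]
    - [-1,23,7,0]
    - [-1,23,7,0]
    - [-1,23,7,0]
    - [-1,23,7,0]
    - [-1,23,7,0]
    - [-1,23,7,0]

```text
t: 44.15
ee_pos: [434.1, 298.7, 114.0]
orientation: [-0.65, 1.558, 0.59]
ft_force: [0.6, 0.7, -0.0]
width: 23.8
```

```bash
python3 plan.py 395 360 120 46
```

```text
t 44.15 p [434.1 298.7 114. ] jaw 45.0 tilt [-0.055 -0.063] w 23.8 f [ 0.6  0.7 -0. ] q [ 0.59  0.47  1.86 -0.03  0.89 -0.17]
total [-7.7, 70.7, 16.4] 2 rows of [-3.9, 35.4, 8.2]
```

Request:
send_rows:
  rows:
    - [-2,20,5,0]
    - [-2,20,5,0]
    - [-2,18,5,0]
    - [0,0,0,0]
    - [0,0,0,0]

```text
t: 44.57
ee_pos: [397.2, 353.9, 112.8]
orientation: [-0.656, 1.564, 0.593]
ft_force: [-0.2, 0.8, -0.3]
width: 23.7
```

```bash
python3 plan.py 395 360 14 46;  python3 - <<'E'
from h import *
im=ctrl.get_image('side');save(im,'s11',(110,80,310,240),4)
E
```

```text
t 44.57 p [397.2 353.9 112.8] jaw 45.3 tilt [-0.061 -0.068] w 23.7 f [-0.2  0.8 -0.3] q [ 0.71  0.48  1.85 -0.01  0.9  -0.07]
total [98.1, 6.1, 11.8] 3 rows of [32.7, 2.0, 3.9]
```

View pics/s11.png

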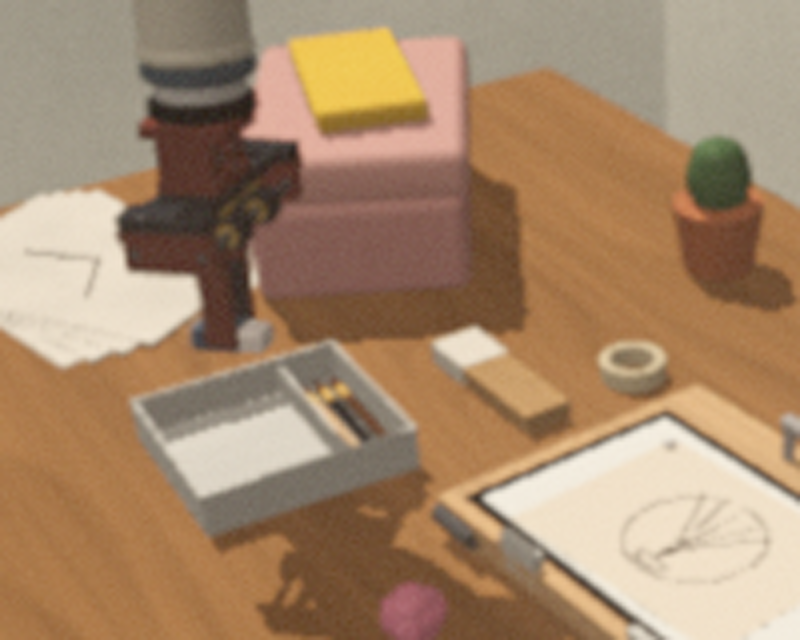

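Request:
send_rows:
  rows:
    - [14,1,2,0]
    - [14,1,2,0]
    - [14,1,2,0]
    - [14,1,2,0]
    - [12,0,1,0]
    - [0,0,0,0]
    - [0,0,0,0]

```text
t: 45.2
ee_pos: [399.5, 351.6, 39.4]
orientation: [-0.652, 1.568, 0.586]
ft_force: [0.9, -1.1, -0.2]
width: 24.0
```

```bash
python3 plan.py 395 360 15 46
```

```text
t 45.2 p [399.5 351.6  39.4] jaw 44.9 tilt [-0.063 -0.07 ] w 24.0 f [ 0.9 -1.1 -0.2] q [ 0.71  0.6   1.87 -0.02  0.76 -0.06]
total [24.0, 9.1, 5.2] 1 rows of [24.0, 9.1, 5.2]
```

Request:
send_rows:
  rows:
    - [12,5,3,0]
    - [11,4,3,0]
    - [0,0,0,0]
    - [0,0,0,0]

```text
t: 45.53
ee_pos: [396.9, 361.1, 14.7]
orientation: [-0.65, 1.566, 0.585]
ft_force: [-0.2, 0.7, -0.0]
width: 24.0
```

Request:
send_rows:
  rows:
    - [0,0,0,0]
    - [0,0,0,0]
    - [0,0,0,0]
  fingers: 0.5

```text
t: 45.78
ee_pos: [396.9, 361.7, 15.1]
orientation: [-0.651, 1.566, 0.586]
ft_force: [-0.6, -0.6, 0.3]
width: 40.3
```

Request:
send_rows:
  rows:
    - [-20,0,0,0]
    - [-40,0,0,0]
    - [-40,0,0,0]
    - [-40,0,0,0]
    - [-30,0,0,0]
    - [0,0,0,0]

```text
t: 46.28
ee_pos: [406.5, 372.9, 191.6]
orientation: [-0.653, 1.569, 0.586]
ft_force: [0.8, 0.7, 0.9]
width: 43.6
```

```bash
python3 plan.py 597 -344 150 4;  python3 - <<'E'
from h import *
im=ctrl.get_image('side');save(im,'s12',None,1.4)
E
```

```text
t 46.28 p [406.5 372.9 191.6] jaw 44.9 tilt [-0.064 -0.071] w 43.6 f [0.8 0.7 0.9] q [ 0.73  0.4   1.75 -0.01  1.08 -0.05]
turn first 0.713
total [79.9, -724.4, 144.0] 19 rows of [4.2, -38.1, 7.6]
```

View pics/s12.png

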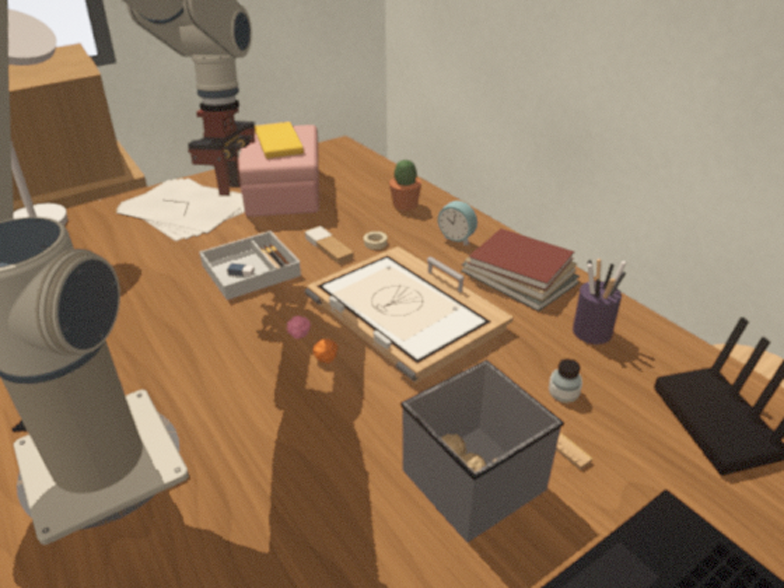

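Request:
send_rows:
  rows:
    - [0,0,0,-0.12]
    - [0,0,0,-0.12]
    - [0,0,0,-0.12]
    - [0,0,0,-0.12]
    - [0,0,0,-0.12]
    - [0,0,0,-0.11]
    - [0,0,0,0]
    - [0,0,0,0]
  fingers: 0

```text
t: 47.0
ee_pos: [401.4, 368.0, 182.7]
orientation: [-1.197, 1.343, 1.185]
ft_force: [-0.2, -0.2, -0.1]
width: 0.6
```

```bash
python3 plan.py 566 -344 200 90
```

```text
t 47.0 p [401.4 368.  182.7] jaw 87.3 tilt [-0.072 -0.078] w 0.6 f [-0.2 -0.2 -0.1] q [ 0.73  0.41  1.77 -0.01  1.07 -0.79]
turn first -0.047
total [26.7, -167.0, -711.1] 19 rows of [1.4, -8.8, -37.4]
```

Request:
send_rows:
  rows:
    - [0,-6,-27,-0.04]
    - [0,-6,-27,0]
    - [0,-6,-27,0]
    - [0,-6,-27,0]
    - [0,-6,-27,0]
    - [0,-6,-27,0]
    - [0,-6,-27,0]
    - [0,-6,-27,0]
    - [0,-6,-27,0]
    - [0,-6,-27,0]

```text
t: 47.83
ee_pos: [451.8, 88.7, 194.3]
orientation: [-1.205, 1.345, 1.198]
ft_force: [1.1, 0.3, -0.5]
width: 0.5
```

Request:
send_rows:
  rows:
    - [0,-6,-27,0]
    - [0,-6,-27,0]
    - [0,-6,-27,0]
    - [0,-6,-27,0]
    - [0,-6,-27,0]
    - [0,-6,-27,0]
    - [0,-6,-27,0]
    - [0,-6,-27,0]
    - [0,0,0,0]
    - [0,0,0,0]

```text
t: 48.67
ee_pos: [486.7, -144.7, 205.3]
orientation: [-1.172, 1.369, 1.169]
ft_force: [0.6, 0.0, -0.0]
width: 0.3
```

```bash
python3 plan.py 566 -344 200 90;python3 - <<'E'
from h import *
im=ctrl.get_image('top');save(im,'t7',None,1.4)
C=cloud(im);Z=C[...,2]
m=(Z>6)&(Z<16)&(C[...,0]>575)&(C[...,0]<625)&(C[...,1]<-240)&(C[...,1]>-450)
P=C[m];a=P[P[:,1]>-300];b=P[P[:,1]<-380]
for g in(a,b): print(np.percentile(g[:,0],[2,50,98]).round(),g[:,1].min().round(),g[:,1].max().round())
E
```

```text
t 48.67 p [ 486.7 -144.7  205.3] jaw 85.7 tilt [-0.086 -0.081] w 0.3 f [ 0.6  0.  -0. ] q [-0.25  0.31  1.86 -0.12  1.04 -1.68]
turn first -0.076
total [14.7, -80.9, -198.2] 6 rows of [2.4, -13.5, -33.0]Traceback (most recent call last):
  File "<stdin>", line 6, in <module>
    return _quantile_unchecked(
        a, q, axis, out, overwrite_input, method, keepdims, weights)
    return _ureduce(a,
                    func=_quantile_ureduce_func,
    ...<5 lines>...
                    overwrite_input=overwrite_input,
                    method=method)
    r = func(a, **kwargs)
    result = _quantile(arr,
                       quantiles=q,
    ...<2 lines>...
                       out=out,
                       weights=wgt)
    slices_having_nans = np.isnan(arr[-1, ...])
                                  ~~~^^^^^^^^^
IndexError: index -1 is out of bounds for axis 0 with size 0
```

View pics/t7.png

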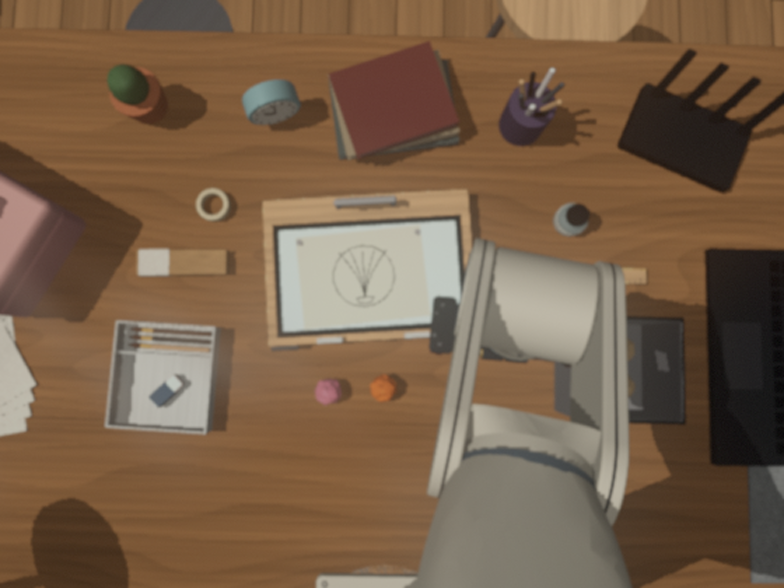

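```bash
python3 - <<'E'
from h import *
im=np.load('top.npy',allow_pickle=True).item()
save(im,'ruler',(375,180,475,215),7)
C=cloud(im)
for v in range(188,210,1): print(v,[(int(C[v,u,0]),int(C[v,u,2]), im['img'][v,u].tolist()) for u in (395,425,455)])
E
```

```text
188 [(619, 0, [133, 96, 62]), (620, -1, [143, 102, 66]), (622, 0, [139, 100, 64])]
189 [(616, 1, [131, 95, 60]), (618, -2, [140, 101, 65]), (618, 4, [138, 100, 63])]
190 [(614, -1, [140, 105, 69]), (615, 1, [148, 111, 73]), (616, 3, [141, 103, 66])]
191 [(611, 0, [164, 131, 87]), (613, 2, [163, 128, 87]), (614, 0, [156, 120, 79])]
192 [(607, 12, [182, 149, 105]), (609, 9, [177, 144, 100]), (610, 12, [172, 138, 95])]
193 [(605, 10, [188, 155, 113]), (607, 11, [185, 152, 110]), (608, 13, [182, 148, 106])]
194 [(602, 14, [188, 155, 115]), (604, 14, [187, 154, 113]), (606, 11, [184, 150, 110])]
195 [(600, 12, [185, 152, 112]), (602, 12, [186, 154, 113]), (603, 9, [183, 151, 112])]
196 [(598, 15, [182, 149, 110]), (600, 11, [184, 151, 112]), (601, 12, [181, 149, 110])]
197 [(596, 11, [180, 147, 108]), (597, 13, [182, 149, 110]), (598, 12, [180, 147, 108])]
198 [(593, 13, [179, 147, 108]), (595, 10, [180, 146, 108]), (596, 12, [176, 143, 105])]
199 [(591, 8, [179, 145, 107]), (592, 14, [178, 146, 108]), (594, 8, [174, 141, 104])]
200 [(589, 12, [176, 143, 105]), (590, 10, [179, 147, 110]), (591, 12, [173, 141, 103])]
201 [(586, 12, [164, 133, 98]), (588, 12, [175, 145, 107]), (589, 10, [167, 136, 100])]
202 [(584, 9, [144, 112, 80]), (586, 9, [160, 131, 94]), (587, 10, [148, 117, 83])]
203 [(583, 0, [131, 98, 65]), (584, 4, [143, 110, 73]), (585, 0, [129, 96, 65])]
204 [(581, -1, [134, 96, 62]), (582, 1, [138, 100, 65]), (583, 1, [129, 93, 60])]
205 [(578, 0, [139, 101, 65]), (579, 1, [137, 99, 63]), (580, 2, [132, 95, 60])]
206 [(575, 1, [141, 102, 66]), (577, 0, [139, 101, 65]), (578, 1, [132, 95, 61])]
207 [(573, 3, [142, 102, 66]), (574, 4, [141, 103, 66]), (576, 1, [132, 96, 61])]
208 [(571, 0, [142, 103, 67]), (572, 3, [143, 103, 66]), (573, 3, [133, 96, 61])]
209 [(568, 2, [138, 99, 64]), (570, 1, [144, 105, 68]), (571, 1, [135, 97, 62])]
```

View pics/ruler.png

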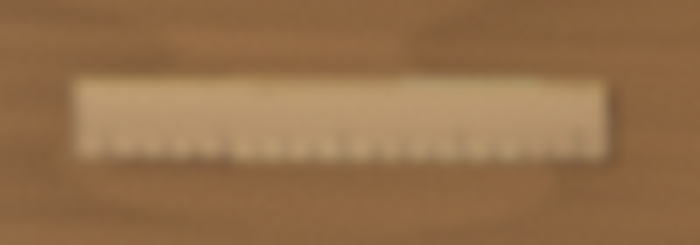

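Request:
send_rows:
  rows:
    - [2,-11,-27,-0.04]
    - [2,-11,-27,-0.04]
    - [2,-11,-27,0]
    - [2,-11,-27,0]
    - [2,-11,-27,0]
    - [2,-11,-27,0]
    - [2,-10,-27,0]
    - [0,0,0,0]
    - [0,0,0,0]

```text
t: 49.47
ee_pos: [561.0, -330.0, 195.3]
orientation: [-1.225, 1.332, 1.244]
ft_force: [-0.1, 1.1, -0.6]
width: 0.7
```

```bash
python3 plan.py 566 -344 160 90
```

```text
t 49.47 p [ 561.  -330.   195.3] jaw 90.5 tilt [-0.092 -0.077] w 0.7 f [-0.1  1.1 -0.6] q [-0.5   0.51  1.56 -0.12  1.12 -2.02]
total [35.7, -8.3, -11.3] 1 rows of [35.7, -8.3, -11.3]
```

Request:
send_rows:
  rows:
    - [16,-3,-4,0]
    - [16,-3,-4,0]
    - [16,-2,-3,0]
    - [16,0,0,0]
    - [16,0,0,0]
    - [16,0,0,0]
    - [16,0,0,0]
    - [0,0,0,0]
    - [0,0,0,0]

```text
t: 50.22
ee_pos: [554.6, -337.6, 68.0]
orientation: [-1.22, 1.33, 1.259]
ft_force: [-0.4, 0.0, 0.2]
width: 0.6
```

```bash
python3 plan.py 566 -344 6 90
```

```text
t 50.22 p [ 554.6 -337.6   68. ] jaw 90.9 tilt [-0.101 -0.07 ] w 0.6 f [-0.4  0.   0.2] q [-0.51  0.67  1.62 -0.14  0.91 -2.01]
total [60.8, -17.6, -2.0] 2 rows of [30.4, -8.8, -1.0]
```

Request:
send_rows:
  rows:
    - [4,-8,-1,0]
    - [14,-6,-1,0]
    - [14,-5,0,0]
    - [14,-3,0,0]
    - [10,-1,0,0]
    - [0,0,0,0]
    - [0,0,0,0]

```text
t: 50.8
ee_pos: [576.8, -342.8, 8.3]
orientation: [-1.226, 1.328, 1.256]
ft_force: [0.5, 0.0, -0.4]
width: 0.8
```

```bash
python3 plan.py 566 -344 6 90;python3 - <<'E'
from h import *
im=ctrl.get_image('side');save(im,'s13',(250,150,450,350),3.5)
E
```

```text
t 50.8 p [ 576.8 -342.8    8.3] jaw 91.0 tilt [-0.096 -0.073] w 0.8 f [ 0.5  0.  -0.4] q [-0.5   0.78  1.57 -0.15  0.84 -1.99]
total [3.4, 10.6, -1.0] 1 rows of [3.4, 10.6, -1.0]
```

View pics/s13.png

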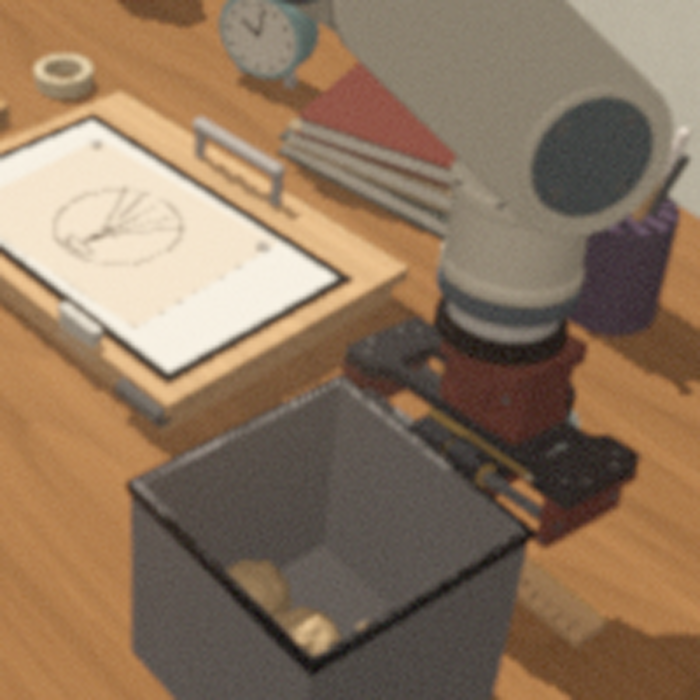

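Request:
send_rows:
  rows:
    - [3,0,0,0]
    - [0,-7,0,0]
    - [0,-7,0,0]
    - [0,-7,0,0]
    - [0,-6,0,0]
    - [0,0,0,0]
    - [0,0,0,0]

```text
t: 51.43
ee_pos: [606.3, -343.0, 2.8]
orientation: [-1.226, 1.328, 1.255]
ft_force: [-1.5, -0.1, -0.4]
width: 0.5
```

```bash
python3 plan.py 604 -344 6 90
```

```text
t 51.43 p [ 606.3 -343.     2.8] jaw 91.0 tilt [-0.096 -0.073] w 0.5 f [-1.5 -0.1 -0.4] q [-0.48  0.82  1.51 -0.14  0.88 -1.97]
total [-2.9, 2.6, -1.3] 1 rows of [-2.9, 2.6, -1.3]
```

Request:
send_rows:
  rows:
    - [0,6,0,0]
    - [-20,0,0,0]
    - [-40,0,0,0]
    - [-40,0,0,0]
    - [-40,0,0,0]
    - [-40,0,0,0]
    - [-30,0,0,0]
    - [0,20,10,0]
    - [0,20,10,0]
    - [0,20,10,0]

```text
t: 52.27
ee_pos: [557.9, -297.7, 223.9]
orientation: [-1.226, 1.326, 1.254]
ft_force: [0.1, -0.4, -1.0]
width: 0.2
```

Request:
send_rows:
  rows:
    - [0,20,10,0.12]
    - [0,20,10,0.12]
    - [0,20,10,0.12]
    - [0,20,10,0.12]
    - [0,0,0,0.12]
    - [0,0,0,0.12]
    - [0,0,0,0.12]
    - [0,0,0,0.12]
    - [0,0,0,0.12]
    - [0,0,0,0.12]
  fingers: 0.55

```text
t: 53.1
ee_pos: [472.2, -239.7, 228.8]
orientation: [-0.314, 1.658, 0.224]
ft_force: [0.6, 0.8, 0.0]
width: 48.0
```

```bash
python3 plan.py 626 -344 120 0;python3 - <<'E'
from h import *
im=ctrl.get_image('top');save(im,'t8',None,1.4)
E
```

```text
t 53.1 p [ 472.2 -239.7  228.8] jaw 19.3 tilt [-0.093 -0.073] w 48.0 f [0.6 0.8 0. ] q [-0.43  0.3   1.8  -0.12  1.09 -0.71]
turn first 0.336
total [101.4, -97.0, 163.4] 6 rows of [16.9, -16.2, 27.2]
```

View pics/t8.png

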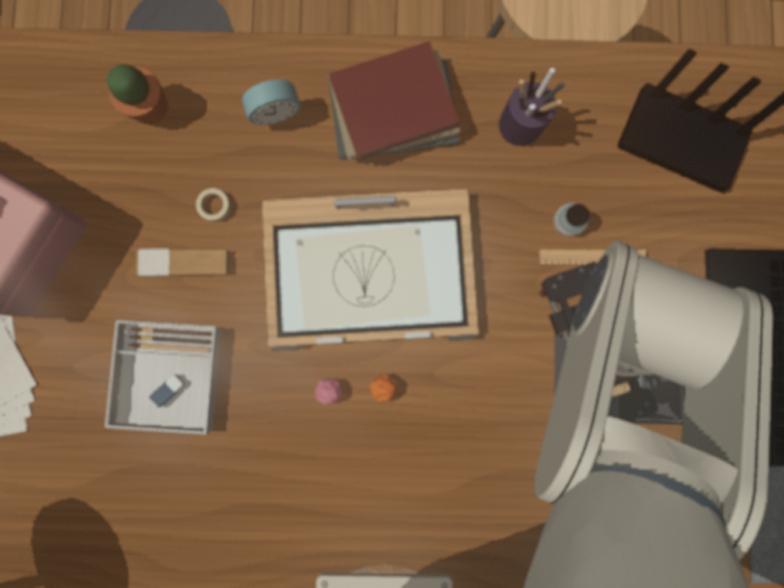

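```bash
python3 - <<'E'
from h import *
im=ctrl.get_image('top');C=cloud(im);save(im,'rul2',(375,165,475,200),7)
for v in range(174,196): print(v,[(int(C[v,u,0]),int(C[v,u,1]),int(C[v,u,2]), im['img'][v,u].tolist()) for u in (392,425,457)])
E
```

```text
174 [(652, -271, 0, [135, 96, 63]), (654, -351, 0, [134, 97, 63]), (655, -426, 3, [138, 101, 66])]
175 [(649, -270, 2, [137, 99, 64]), (651, -350, 1, [136, 98, 64]), (653, -427, 1, [135, 98, 64])]
176 [(647, -271, 0, [138, 101, 66]), (649, -350, 2, [137, 99, 65]), (651, -428, 0, [132, 97, 64])]
177 [(645, -271, 0, [144, 109, 72]), (647, -351, 0, [143, 108, 71]), (648, -427, 1, [139, 104, 70])]
178 [(641, -268, 11, [158, 125, 84]), (644, -350, 2, [161, 128, 86]), (646, -428, 0, [158, 124, 86])]
179 [(639, -269, 9, [174, 142, 99]), (640, -348, 8, [176, 144, 101]), (641, -423, 11, [173, 141, 100])]
180 [(636, -268, 12, [182, 149, 109]), (638, -347, 11, [182, 149, 109]), (640, -424, 8, [175, 144, 105])]
181 [(634, -268, 10, [182, 150, 110]), (635, -347, 9, [182, 150, 112]), (637, -423, 9, [161, 133, 100])]
182 [(631, -269, 9, [179, 147, 108]), (632, -346, 13, [181, 149, 110]), (550, -195, 548, [134, 115, 92])]
183 [(629, -268, 10, [177, 145, 108]), (630, -347, 10, [179, 148, 109]), (548, -193, 552, [115, 105, 91])]
184 [(626, -267, 14, [175, 143, 105]), (628, -346, 12, [177, 145, 108]), 
[... 481 characters left out ...]
137, 104, 73]), (547, -173, 509, [70, 67, 64]), (540, -188, 563, [143, 137, 123])]
190 [(614, -271, 1, [130, 95, 62]), (545, -170, 516, [74, 72, 69]), (539, -187, 565, [147, 141, 126])]
191 [(611, -271, 0, [130, 93, 61]), (544, -171, 515, [75, 73, 71]), (538, -187, 565, [150, 144, 130])]
192 [(609, -271, 1, [129, 93, 60]), (542, -170, 517, [72, 71, 70]), (536, -186, 568, [152, 146, 131])]
193 [(606, -271, 1, [131, 95, 63]), (540, -168, 523, [71, 70, 68]), (535, -185, 570, [156, 149, 135])]
194 [(604, -270, 2, [136, 99, 65]), (539, -167, 525, [67, 66, 63]), (534, -186, 568, [158, 152, 137])]
195 [(602, -271, 0, [136, 99, 64]), (537, -166, 527, [66, 65, 63]), (533, -185, 571, [162, 156, 141])]
```

View pics/rul2.png

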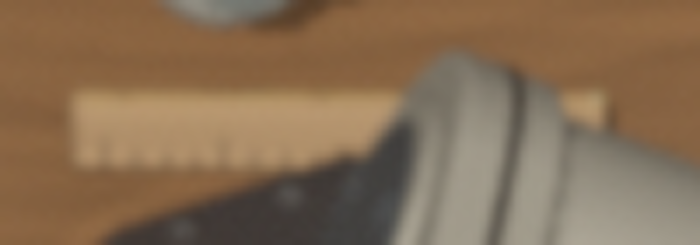

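Request:
send_rows:
  rows:
    - [0,0,0,0.11]
    - [0,0,0,0.11]
    - [0,0,0,0.11]
    - [0,0,0,0]
    - [0,0,0,0]
  fingers: 0.5

```text
t: 53.62
ee_pos: [470.6, -239.6, 228.8]
orientation: [-0.075, 1.663, -0.039]
ft_force: [-0.1, -0.4, 0.9]
width: 43.6
```

```bash
python3 plan.py 629 -350 200 0.7
```

```text
t 53.62 p [ 470.6 -239.6  228.8] jaw 1.1 tilt [-0.092 -0.073] w 43.6 f [-0.1 -0.4  0.9] q [-0.43  0.3   1.81 -0.12  1.09 -0.4 ]
total [22.0, -111.1, 159.1] 5 rows of [4.4, -22.2, 31.8]
```

Request:
send_rows:
  rows:
    - [2,-14,20,0]
    - [2,-14,20,0]
    - [2,-14,20,0]
    - [2,-14,20,0]
    - [2,-14,20,0]
    - [2,-14,20,0]
    - [2,-14,20,0]
    - [2,-13,19,0]
    - [0,0,0,0]
    - [0,0,0,0]

```text
t: 54.45
ee_pos: [636.5, -349.0, 202.3]
orientation: [-0.119, 1.666, 0.01]
ft_force: [-0.4, -0.1, -0.0]
width: 43.8
```

```bash
python3 plan.py 629 -350 100 0.7
```

```text
t 54.45 p [ 636.5 -349.   202.3] jaw 4.5 tilt [-0.094 -0.072] w 43.8 f [-0.4 -0.1 -0. ] q [-0.47  0.62  1.36 -0.11  1.22 -0.51]
turn first 0.066
total [102.3, 6.3, 2.3] 3 rows of [34.1, 2.1, 0.8]
```

Request:
send_rows:
  rows:
    - [17,1,0,0.066]
    - [17,1,0,0]
    - [17,1,0,0]
    - [17,1,0,0]
    - [17,1,0,0]
    - [10,1,0,0]
    - [0,0,0,0]
    - [0,0,0,0]

```text
t: 55.12
ee_pos: [622.1, -346.7, 106.3]
orientation: [-0.084, 1.667, -0.027]
ft_force: [0.3, -0.4, 0.7]
width: 44.1
```

```bash
python3 plan.py 629 -350 50 0.7; python3 - <<'E'
from h import *
im=ctrl.get_image('side');save(im,'s14',(250,150,450,350),3.5)
E
```

```text
t 55.12 p [ 622.1 -346.7  106.3] jaw 1.9 tilt [-0.095 -0.071] w 44.1 f [ 0.3 -0.4  0.7] q [-0.48  0.7   1.45 -0.12  1.05 -0.45]
turn first 0.02
total [55.5, 0.5, 12.3] 2 rows of [27.7, 0.3, 6.1]
```

View pics/s14.png

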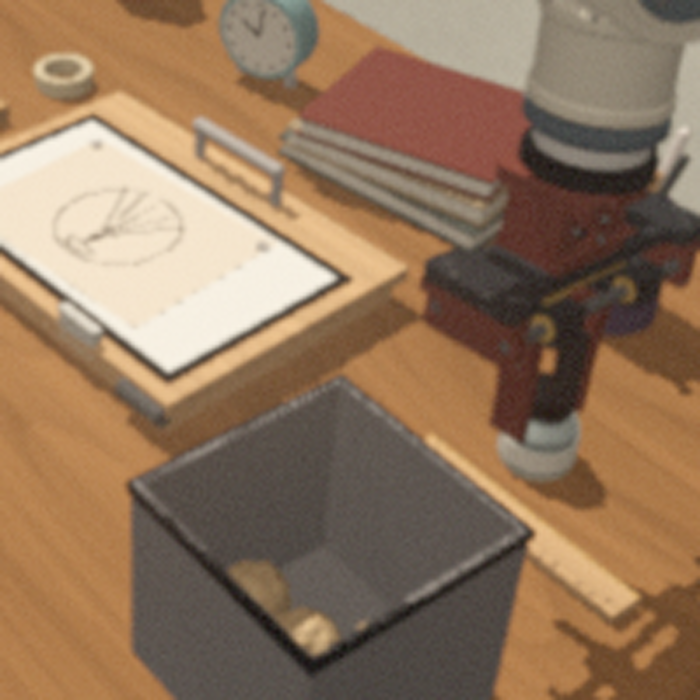

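Request:
send_rows:
  rows:
    - [14,0,4,0.02]
    - [14,0,4,0]
    - [14,0,3,0]
    - [12,0,2,0]
    - [0,0,0,0]
    - [0,0,0,0]

```text
t: 55.67
ee_pos: [633.0, -351.5, 48.8]
orientation: [-0.07, 1.661, -0.046]
ft_force: [-0.3, -0.1, -0.1]
width: 43.4
```

```bash
python3 plan.py 629 -350 6 0.7
```

```text
t 55.67 p [ 633.  -351.5   48.8] jaw 0.7 tilt [-0.09  -0.074] w 43.4 f [-0.3 -0.1 -0.1] q [-0.48  0.79  1.43 -0.13  0.97 -0.42]
total [42.8, 4.6, -0.0] 2 rows of [21.4, 2.3, -0.0]
```

Request:
send_rows:
  rows:
    - [14,2,0,0]
    - [14,2,0,0]
    - [13,1,0,0]
    - [0,0,0,0]
    - [0,0,0,0]

```text
t: 56.08
ee_pos: [628.8, -349.4, 3.0]
orientation: [-0.07, 1.661, -0.046]
ft_force: [1.5, 0.4, 14.3]
width: 44.1
```

```bash
python3 plan.py 629 -350 6 0.7; python3 - <<'E'
from h import *
im=ctrl.get_image('side');save(im,'s15',(250,150,450,350),3.5)
E
```

```text
t 56.08 p [ 628.8 -349.4    3. ] jaw 0.7 tilt [-0.09  -0.074] w 44.1 f [ 1.5  0.4 14.3] q [-0.48  0.84  1.45 -0.14  0.9  -0.41]
total [-2.9, -0.9, -0.1] 1 rows of [-2.9, -0.9, -0.1]
```

View pics/s15.png

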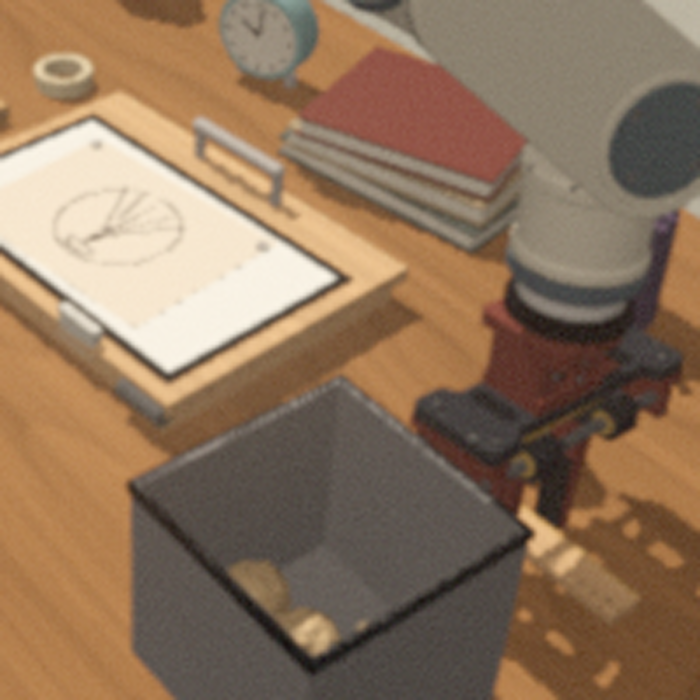

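Touching the desk with 14 N. Lift 2 mm, then close.

Request:
send_rows:
  rows:
    - [-3,0,0,0]
    - [0,0,0,0]

```text
t: 56.3
ee_pos: [629.5, -349.4, 7.0]
orientation: [-0.07, 1.66, -0.047]
ft_force: [0.6, -0.9, 0.7]
width: 43.9
```

Request:
send_rows:
  rows:
    - [0,0,0,0]
    - [0,0,0,0]
    - [0,0,0,0]
    - [0,0,0,0]
    - [0,0,0,0]
  fingers: 0

```text
t: 56.72
ee_pos: [630.2, -349.7, 8.6]
orientation: [-0.071, 1.658, -0.047]
ft_force: [0.7, -0.4, -0.9]
width: 24.8
```

Request:
send_rows:
  rows:
    - [-15,0,0,0]
    - [-20,0,0,0]
    - [-30,0,0,0]
    - [-30,0,0,0]
    - [-30,0,0,0]
    - [0,0,0,0]

```text
t: 57.22
ee_pos: [640.1, -338.8, 139.2]
orientation: [-0.068, 1.664, -0.045]
ft_force: [1.2, -0.8, 0.6]
width: 24.2
```

```bash
python3 plan.py 515 22 130 4.5; python3 - <<'E'
from h import *
im=ctrl.get_image('side');save(im,'s16',(250,100,450,300),3.5)
E
```

```text
t 57.22 p [ 640.1 -338.8  139.2] jaw 0.7 tilt [-0.093 -0.072] w 24.2 f [ 1.2 -0.8  0.6] q [-0.46  0.68  1.4  -0.12  1.12 -0.42]
turn first -0.067
total [-5.1, 370.0, -95.0] 10 rows of [-0.5, 37.0, -9.5]
```

View pics/s16.png

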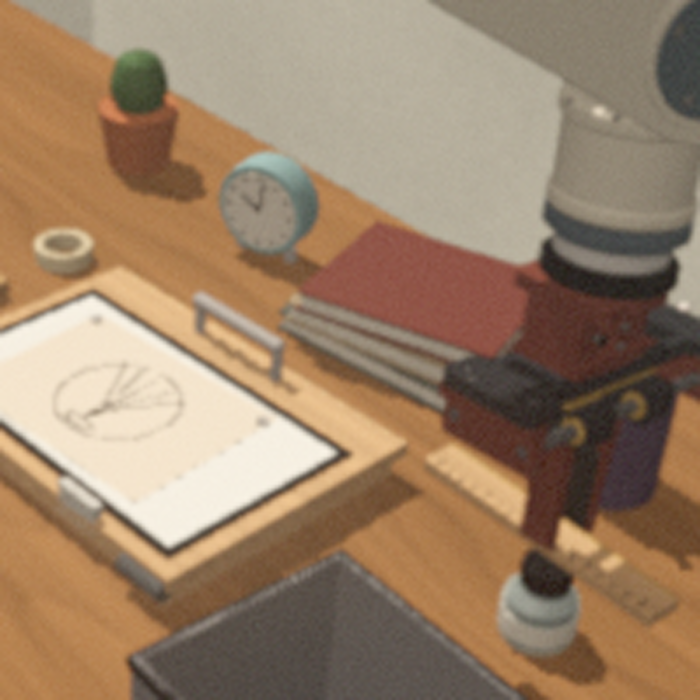

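Request:
send_rows:
  rows:
    - [20,0,0,0]
    - [20,0,0,0]
    - [20,0,0,0]
    - [20,0,0,0]
    - [18,0,0,0]
    - [14,0,0,0]
    - [8,0,0,0]
    - [0,0,0,0]
    - [0,0,0,0]

```text
t: 58.02
ee_pos: [625.1, -345.9, 12.7]
orientation: [-0.067, 1.668, -0.043]
ft_force: [0.6, -0.2, -0.1]
width: 24.5
```

```bash
python3 plan.py 629 -350 6 0.7
```

```text
t 58.02 p [ 625.1 -345.9   12.7] jaw 0.7 tilt [-0.097 -0.069] w 24.5 f [ 0.6 -0.2 -0.1] q [-0.48  0.82  1.46 -0.13  0.92 -0.41]
total [6.5, -3.7, 4.5] 1 rows of [6.5, -3.7, 4.5]
```

Request:
send_rows:
  rows:
    - [4,-3,4,0]
    - [0,0,0,0]
    - [0,0,0,0]

```text
t: 58.27
ee_pos: [630.4, -350.0, 10.1]
orientation: [-0.068, 1.665, -0.044]
ft_force: [0.0, -0.5, -1.0]
width: 24.4
```

Request:
send_rows:
  rows:
    - [0,0,0,0]
    - [0,0,0,0]
    - [0,0,0,0]
  fingers: 0.5

```text
t: 58.52
ee_pos: [632.1, -350.8, 12.5]
orientation: [-0.069, 1.662, -0.045]
ft_force: [-0.4, 0.8, 0.3]
width: 41.0
```

```bash
python3 plan.py 629 -350 5 0.7
```

```text
t 58.52 p [ 632.1 -350.8   12.5] jaw 0.7 tilt [-0.091 -0.072] w 41.0 f [-0.4  0.8  0.3] q [-0.48  0.83  1.44 -0.13  0.92 -0.41]
total [7.7, 1.4, -2.4] 1 rows of [7.7, 1.4, -2.4]
```

Request:
send_rows:
  rows:
    - [7,1,-3,0]
    - [0,0,0,0]
    - [0,0,0,0]

```text
t: 58.77
ee_pos: [628.9, -350.5, 6.4]
orientation: [-0.07, 1.66, -0.046]
ft_force: [0.1, -0.7, -0.6]
width: 43.7
```

```bash
python3 plan.py 629 -350 5 0.7
```

```text
t 58.77 p [ 628.9 -350.5    6.4] jaw 0.7 tilt [-0.089 -0.074] w 43.7 f [ 0.1 -0.7 -0.6] q [-0.48  0.84  1.45 -0.14  0.91 -0.41]
total [1.4, 0.6, 0.2] 1 rows of [1.4, 0.6, 0.2]
```

Request:
send_rows:
  rows:
    - [2,0,0,0]
    - [0,0,0,0]
    - [0,0,0,0]
    - [2,0,0,0]
    - [0,0,0,0]
    - [0,0,0,0]
    - [0,0,0,0]
  fingers: 0

```text
t: 59.35
ee_pos: [628.8, -350.6, 4.8]
orientation: [-0.07, 1.66, -0.046]
ft_force: [-0.4, -0.0, -0.3]
width: 25.8
```

```bash
python3 plan.py 629 -350 5 0.7
```

```text
t 59.35 p [ 628.8 -350.6    4.8] jaw 0.7 tilt [-0.089 -0.073] w 25.8 f [-0.4 -0.  -0.3] q [-0.48  0.84  1.45 -0.14  0.91 -0.41]
total [-0.3, 0.6, 0.2] 1 rows of [-0.3, 0.6, 0.2]
```

Request:
send_rows:
  rows:
    - [-12,0,0,0]
    - [-20,0,0,0]
    - [-30,0,0,0]
    - [-30,0,0,0]
    - [-30,0,0,0]
    - [0,0,0,0]
    - [0,0,0,0]

```text
t: 59.93
ee_pos: [638.7, -340.3, 131.2]
orientation: [-0.067, 1.665, -0.044]
ft_force: [-1.1, 0.0, -1.2]
width: 25.8
```

```bash
python3 plan.py 520 15 130 4.5; python3 - <<'E'
from h import *
im=ctrl.get_image('side');save(im,'s17',(250,100,450,300),3.5)
E
```

```text
t 59.93 p [ 638.7 -340.3  131.2] jaw 0.7 tilt [-0.094 -0.07 ] w 25.8 f [-1.1  0.  -1.2] q [-0.46  0.69  1.4  -0.12  1.11 -0.42]
turn first -0.067
total [-12.7, 363.5, -89.8] 10 rows of [-1.3, 36.3, -9.0]
```

View pics/s17.png

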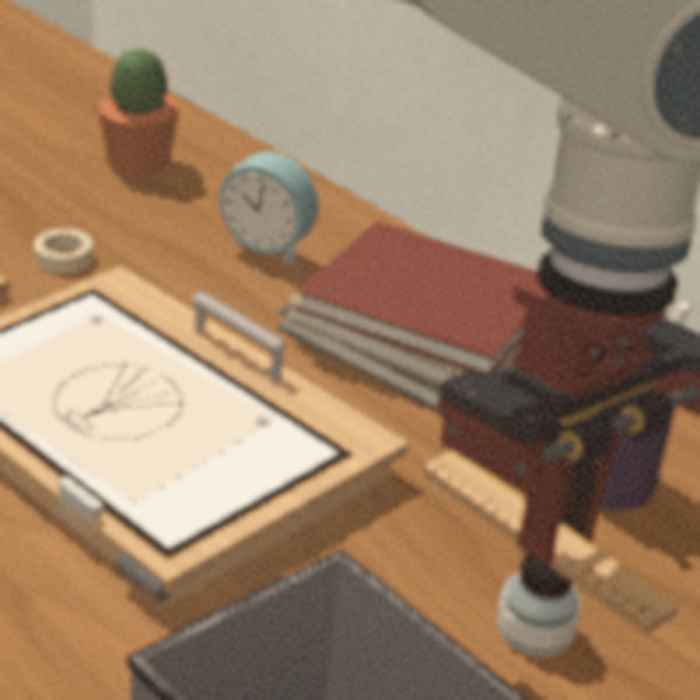

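Request:
send_rows:
  rows:
    - [-2,24,-6,-0.03]
    - [-2,24,-6,-0.03]
    - [-2,24,-6,0]
    - [-2,24,-6,0]
    - [-2,24,-6,0]
    - [-2,24,-6,0]
    - [-2,24,-6,0]
    - [-2,24,-6,0]
    - [-2,24,-6,0]
    - [-2,24,-6,0]

```text
t: 60.82
ee_pos: [555.0, -98.8, 131.5]
orientation: [-0.107, 1.68, 0.005]
ft_force: [-0.4, -0.3, -0.2]
width: 25.6
```

```bash
python3 plan.py 515 19 130 4.5
```

```text
t 60.82 p [555.  -98.8 131.5] jaw 3.8 tilt [-0.108 -0.068] w 25.6 f [-0.4 -0.3 -0.2] q [-0.15  0.5   1.76 -0.1   0.98 -0.16]
total [-2.2, 120.6, -30.3] 4 rows of [-0.5, 30.2, -7.6]
```

Request:
send_rows:
  rows:
    - [-1,20,-5,-0.01]
    - [-1,20,-5,0]
    - [-1,20,-5,0]
    - [-1,20,-5,0]
    - [-1,20,-5,0]
    - [-1,18,-5,0]
    - [0,0,0,0]
    - [0,0,0,0]

```text
t: 61.48
ee_pos: [505.2, 25.5, 126.3]
orientation: [-0.118, 1.697, 0.018]
ft_force: [-0.8, -0.9, -1.2]
width: 25.8
```

```bash
python3 plan.py 515 19 60 4.5; python3 - <<'E'
from h import *
im=ctrl.get_image('side');save(im,'s18',(190,100,390,280),3.5)
im=ctrl.get_image('top');save(im,'t9',(150,110,390,290),3.2)
E
```

```text
t 61.48 p [505.2  25.5 126.3] jaw 4.7 tilt [-0.125 -0.067] w 25.8 f [-0.8 -0.9 -1.2] q [ 0.06  0.45  1.87 -0.07  0.95  0.02]
total [64.8, -3.5, 17.8] 2 rows of [32.4, -1.8, 8.9]
```

View pics/s18.png

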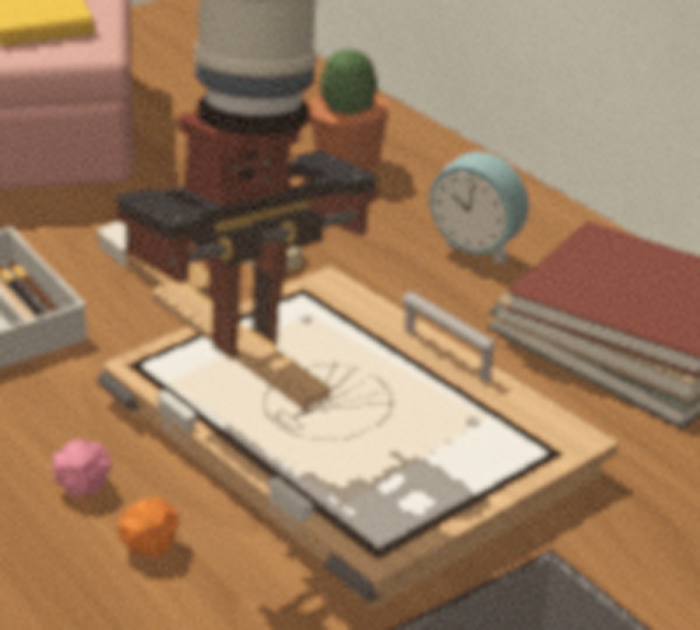

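View pics/t9.png

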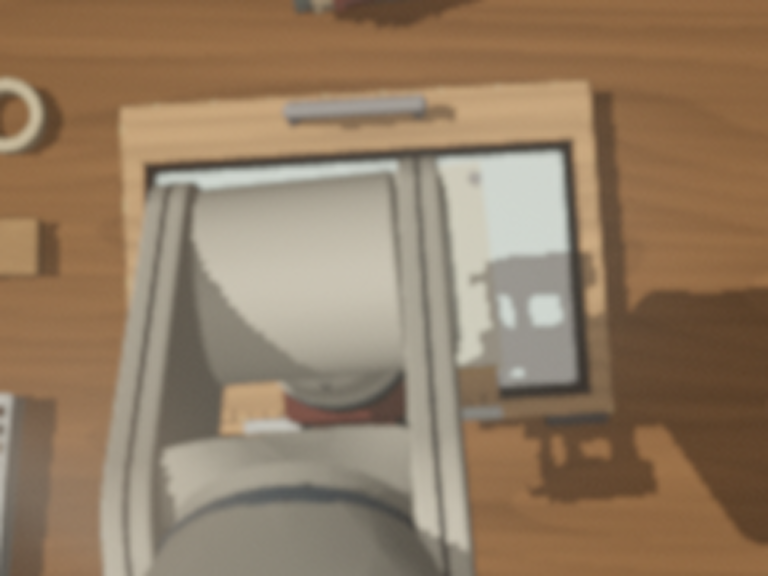

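Request:
send_rows:
  rows:
    - [14,-1,5,0]
    - [14,-1,5,0]
    - [14,-1,4,0]
    - [14,-1,3,0]
    - [5,0,0,0]
    - [0,0,0,0]
    - [0,0,0,0]

```text
t: 62.17
ee_pos: [518.6, 11.3, 61.2]
orientation: [-0.111, 1.695, 0.011]
ft_force: [1.0, 1.2, -0.6]
width: 25.5
```

```bash
python3 plan.py 516 19 42 4.5; python3 - <<'E'
from h import *
im=ctrl.get_image('side');save(im,'s19',(190,130,350,270),4.5)
E
```

```text
t 62.17 p [518.6  11.3  61.2] jaw 4.2 tilt [-0.123 -0.067] w 25.5 f [ 1.   1.2 -0.6] q [ 0.04  0.57  1.87 -0.08  0.83  0.02]
total [18.9, 9.0, 0.5] 1 rows of [18.9, 9.0, 0.5]
```

View pics/s19.png

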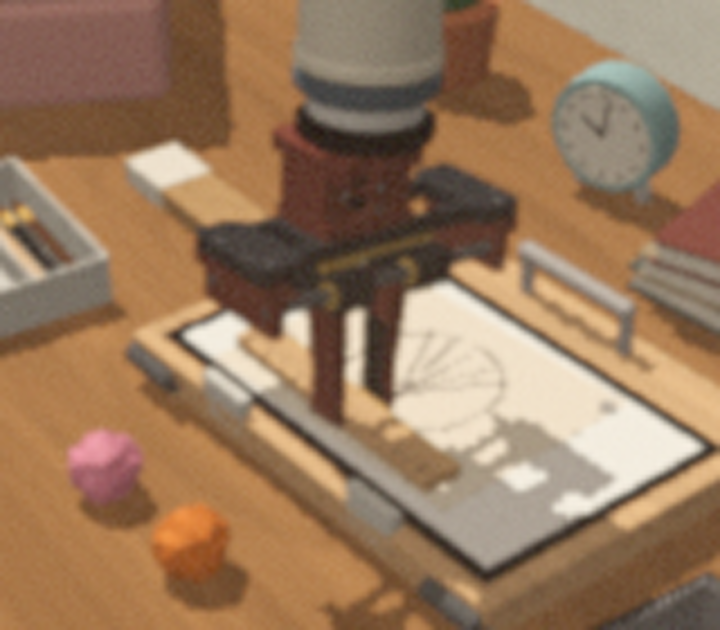

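Request:
send_rows:
  rows:
    - [8,4,0,0]
    - [8,4,0,0]
    - [0,0,0,0]
    - [0,0,0,0]

```text
t: 62.55
ee_pos: [517.1, 18.8, 45.6]
orientation: [-0.11, 1.691, 0.011]
ft_force: [-0.5, 0.9, -1.2]
width: 26.2
```

```bash
python3 plan.py 516 19 42 4.5
```

```text
t 62.55 p [517.1  18.8  45.6] jaw 4.1 tilt [-0.119 -0.067] w 26.2 f [-0.5  0.9 -1.2] q [ 0.05  0.59  1.88 -0.09  0.8   0.04]
total [3.7, 0.5, -0.7] 1 rows of [3.7, 0.5, -0.7]
```

Request:
send_rows:
  rows:
    - [4,0,0,-0.006]
    - [0,0,0,0]
    - [0,0,0,0]

```text
t: 62.8
ee_pos: [516.8, 19.1, 41.5]
orientation: [-0.116, 1.691, 0.017]
ft_force: [-0.7, -0.2, -0.6]
width: 25.2
```

```bash
python3 plan.py 504 18 40 4.5
```

```text
t 62.8 p [516.8  19.1  41.5] jaw 4.6 tilt [-0.118 -0.067] w 25.2 f [-0.7 -0.2 -0.6] q [ 0.05  0.6   1.88 -0.09  0.79  0.03]
total [3.1, 0.1, -12.5] 1 rows of [3.1, 0.1, -12.5]
```

Request:
send_rows:
  rows:
    - [1,0,-4,0]
    - [0,0,-4,0]
    - [0,0,0,0]
    - [0,0,0,0]

```text
t: 63.13
ee_pos: [507.9, 18.3, 41.8]
orientation: [-0.116, 1.69, 0.017]
ft_force: [0.7, -0.2, -0.5]
width: 25.9
```

```bash
python3 plan.py 504 18 40 4.5; python3 - <<'E'
from h import *
im=ctrl.get_image('side');save(im,'s20',(190,150,350,270),4.5)
E
```

```text
t 63.13 p [507.9  18.3  41.8] jaw 4.6 tilt [-0.118 -0.067] w 25.9 f [ 0.7 -0.2 -0.5] q [ 0.05  0.59  1.9  -0.09  0.78  0.03]
total [2.2, 0.2, -3.6] 1 rows of [2.2, 0.2, -3.6]
```

View pics/s20.png

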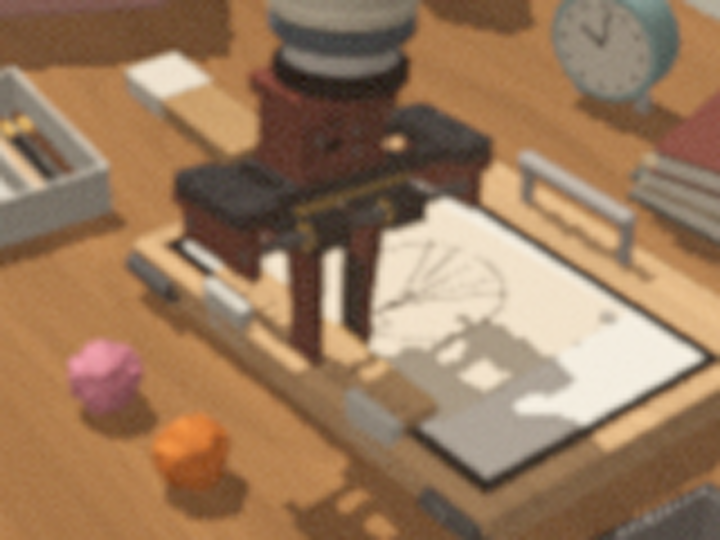

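Close to the stops. Step further in small increments watching force.

Request:
send_rows:
  rows:
    - [1,0,-3,0]
    - [0,0,0,0]
    - [0,0,0,0]

```text
t: 63.43
ee_pos: [507.3, 18.1, 42.0]
orientation: [-0.116, 1.684, 0.017]
ft_force: [-0.3, -0.1, 0.2]
width: 25.4
```

Request:
send_rows:
  rows:
    - [0,0,-3,0]
    - [0,0,0,0]
    - [0,0,0,0]

```text
t: 63.68
ee_pos: [506.8, 18.0, 42.6]
orientation: [-0.116, 1.679, 0.018]
ft_force: [0.6, -0.1, -1.4]
width: 25.6
```

```bash
python3 plan.py 504 18 40 4.5
```

```text
t 63.68 p [506.8  18.   42.6] jaw 4.6 tilt [-0.106 -0.066] w 25.6 f [ 0.6 -0.1 -1.4] q [ 0.05  0.58  1.91 -0.09  0.76  0.03]
total [2.9, 0.4, -2.5] 1 rows of [2.9, 0.4, -2.5]
```

Request:
send_rows:
  rows:
    - [0,0,-5,0]
    - [0,0,0,0]

```text
t: 63.85
ee_pos: [507.5, 18.0, 43.6]
orientation: [-0.115, 1.666, 0.018]
ft_force: [-0.5, 0.3, -0.2]
width: 25.4
```

```bash
python3 plan.py 504 18 40 4.5; python3 - <<'E'
from h import *
im=ctrl.get_image('side');save(im,'s21',(215,175,315,265),6)
E
```

```text
t 63.85 p [507.5  18.   43.6] jaw 4.6 tilt [-0.094 -0.065] w 25.4 f [-0.5  0.3 -0.2] q [ 0.05  0.58  1.92 -0.09  0.75  0.03]
total [3.9, 0.5, -3.1] 1 rows of [3.9, 0.5, -3.1]
```

View pics/s21.png

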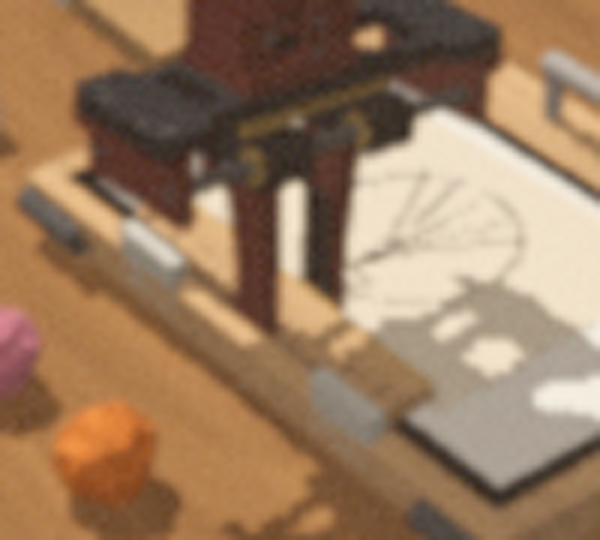

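Request:
send_rows:
  rows:
    - [4,0,0,0]
    - [0,0,0,0]
    - [0,0,0,0]

```text
t: 64.15
ee_pos: [506.8, 17.7, 39.4]
orientation: [-0.115, 1.667, 0.018]
ft_force: [2.3, 0.2, 1.5]
width: 25.9
```

```bash
python3 plan.py 504 18 40 4.5
```

```text
t 64.15 p [506.8  17.7  39.4] jaw 4.6 tilt [-0.095 -0.065] w 25.9 f [2.3 0.2 1.5] q [ 0.05  0.58  1.92 -0.09  0.74  0.03]
total [-0.4, 0.5, -2.8] 1 rows of [-0.4, 0.5, -2.8]
```

Request:
send_rows:
  rows:
    - [0,0,0,0]
    - [0,0,0,0]
    - [0,0,0,0]
  fingers: 0.42

```text
t: 64.4
ee_pos: [504.6, 17.5, 38.9]
orientation: [-0.116, 1.672, 0.018]
ft_force: [0.7, 0.6, -0.1]
width: 36.4
```

Request:
send_rows:
  rows:
    - [-10,0,0,0]
    - [-20,0,0,0]
    - [-40,0,0,0]
    - [-40,0,0,0]
    - [-40,0,0,0]
    - [0,0,0,0]

```text
t: 64.9
ee_pos: [515.7, 27.6, 193.8]
orientation: [-0.115, 1.685, 0.018]
ft_force: [1.4, 0.4, 1.1]
width: 37.1
```

```bash
python3 plan.py 704 39.5 190 4.5; python3 - <<'E'
from h import *
im=ctrl.get_image('side');save(im,'s22',(200,160,330,270),5.5)
E
```

```text
t 64.9 p [515.7  27.6 193.8] jaw 4.6 tilt [-0.113 -0.066] w 37.1 f [1.4 0.4 1.1] q [ 0.07  0.36  1.82 -0.07  1.09  0.02]
total [-18.3, -4.0, 187.8] 5 rows of [-3.7, -0.8, 37.6]
```

View pics/s22.png

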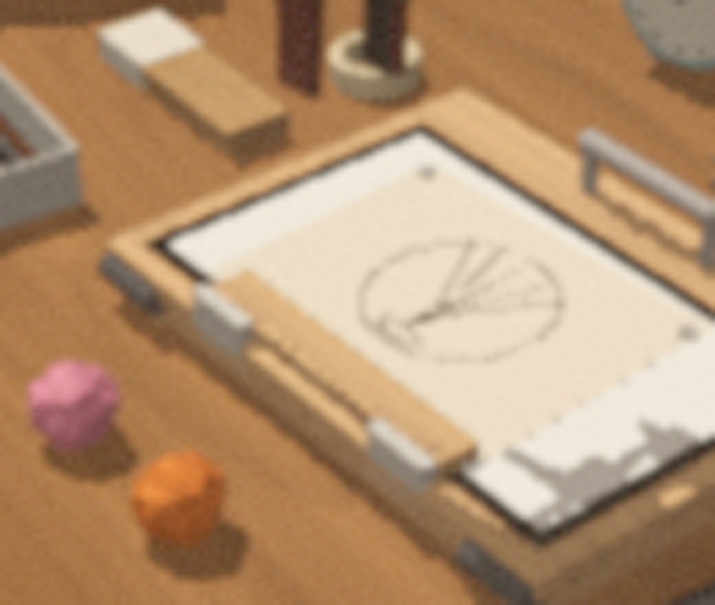

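```bash
python3 - <<'E'
from h import *
im=ctrl.get_image('side');save(im,'s23',(225,195,300,260),10)
hx=np.array([483,22.8]);ex=np.array([.997,.078]);ey=np.array([-.078,.997])
C=cloud(im)
for n,u,v,z in (('rl far',244.5,209.5,44),('rr far',286.4,240,44),('stL',236,213,46),('stR',279,244,46)):
    p=px2w(im,u,v,z);d=p[:2]-hx;print(n,p.round(),(d@ex).round(1),(d@ey).round(1))
E
```

```text
rl far [509. 114.  44.] 33.2 88.5
rr far [526. -61.  44.] 35.9 -86.8
stL [481. 110.  46.] 4.4 87.4
stR [500. -65.  46.] 10.4 -89.0
```

View pics/s23.png

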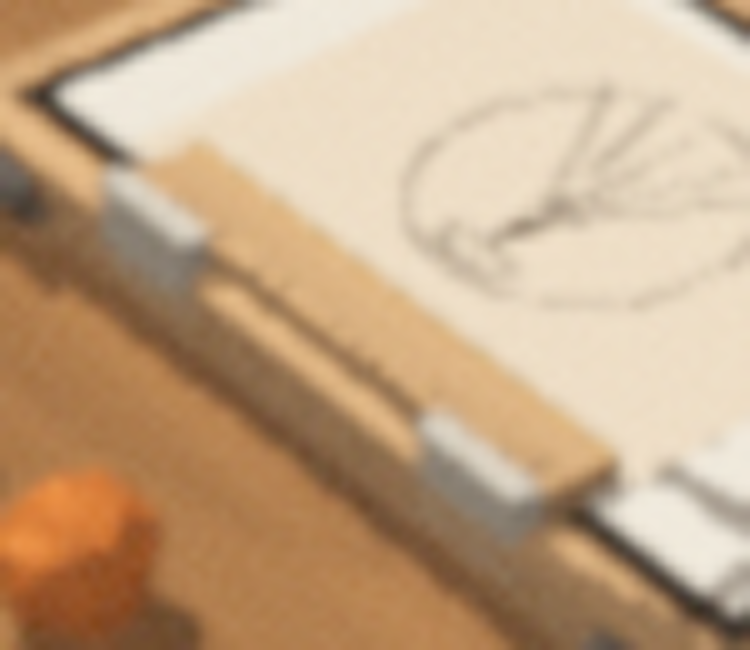

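Request:
send_rows:
  rows:
    - [-2,-1,21,0]
    - [-2,-1,21,0]
    - [-2,0,21,0]
    - [-2,0,21,0]
    - [-2,0,21,0]
    - [-2,0,21,0]
    - [-2,0,21,0]
    - [-2,0,20,0]
    - [0,0,0,0]
    - [0,0,0,0]

```text
t: 65.83
ee_pos: [670.0, 38.3, 162.8]
orientation: [-0.117, 1.729, 0.018]
ft_force: [-0.1, -0.2, 0.0]
width: 36.6
```

```bash
python3 plan.py 704 39.5 120 4.5
```

```text
t 65.83 p [670.   38.3 162.8] jaw 4.6 tilt [-0.156 -0.068] w 36.6 f [-0.1 -0.2  0. ] q [ 0.07  0.63  1.44 -0.06  1.23  0.01]
total [36.8, 0.6, 40.5] 2 rows of [18.4, 0.3, 20.2]
```

Request:
send_rows:
  rows:
    - [-20,0,0,0]
    - [0,20,0,0]
    - [0,20,0,0]
    - [0,-40,0,0]
    - [0,20,0,0]
    - [0,20,0,0]
    - [0,-40,0,0]
    - [0,20,0,0]
    - [0,20,0,0]
    - [0,-40,0,0]

```text
t: 66.67
ee_pos: [655.7, 39.6, 171.5]
orientation: [-0.113, 1.757, 0.014]
ft_force: [0.2, 0.2, 0.4]
width: 36.6
```

```bash
python3 plan.py 704 39.5 120 4.5
```

```text
t 66.67 p [655.7  39.6 171.5] jaw 4.2 tilt [-0.184 -0.069] w 36.6 f [0.2 0.2 0.4] q [ 0.07  0.61  1.45 -0.06  1.27  0.01]
total [41.6, -1.6, 57.0] 2 rows of [20.8, -0.8, 28.5]
```

Request:
send_rows:
  rows:
    - [0,0,40,0]
    - [0,0,-20,0]
    - [0,0,-20,0]
    - [0,0,0,0]
    - [0,0,0,0]

```text
t: 67.08
ee_pos: [650.8, 43.2, 157.2]
orientation: [-0.122, 1.779, 0.016]
ft_force: [-0.1, -0.3, 0.2]
width: 36.9
```

```bash
python3 plan.py 704 39.5 120 4.5
```

```text
t 67.08 p [650.8  43.2 157.2] jaw 4.6 tilt [-0.205 -0.074] w 36.9 f [-0.1 -0.3  0.2] q [ 0.08  0.63  1.45 -0.06  1.27  0.01]
total [25.6, -6.4, 59.4] 2 rows of [12.8, -3.2, 29.7]
```

```bash
python3 - <<'E'
from h import *
im=np.load('top.npy',allow_pickle=True).item();C=cloud(im)
for u,v in((340,150),(395,110),(458,120),(380,160)): print(px2w(im,u/1.4,v/1.4).round())
m=(C[...,0]>740)&(C[...,0]<900)&(abs(C[...,1]-20)<150)&(C[...,2]>20)
print(C[m][:,0].min(),C[m][:,2].max())
E
python3 plan.py 704 39.5 120 4.5
```

```text
[801.  86.  22.]
[857.  -5.  61.]
[ 842. -108.   62.]
[792.  18.  -1.]
779.7808319225073 93.05582963579559
t 67.08 p [650.8  43.2 157.2] jaw 4.6 tilt [-0.205 -0.074] w 36.9 f [-0.1 -0.3  0.2] q [ 0.08  0.63  1.45 -0.06  1.27  0.01]
total [25.6, -6.4, 59.4] 2 rows of [12.8, -3.2, 29.7]
```

Request:
send_rows:
  rows:
    - [6,-3,30,0]
    - [6,-3,30,0]
    - [0,0,0,0]
    - [0,0,0,0]

```text
t: 67.42
ee_pos: [707.2, 47.1, 133.3]
orientation: [-0.129, 1.779, 0.02]
ft_force: [0.3, -0.1, -0.2]
width: 37.2
```

```bash
python3 plan.py 704 39.5 51 4.5;python3 - <<'E'
from h import *
im=ctrl.get_image('side');save(im,'s24',(230,80,390,240),4)
E
```

```text
t 67.42 p [707.2  47.1 133.3] jaw 4.9 tilt [-0.205 -0.076] w 37.2 f [ 0.3 -0.1 -0.2] q [ 0.08  0.74  1.31 -0.06  1.3   0.01]
total [81.6, -2.5, 13.7] 3 rows of [27.2, -0.8, 4.6]
```

View pics/s24.png

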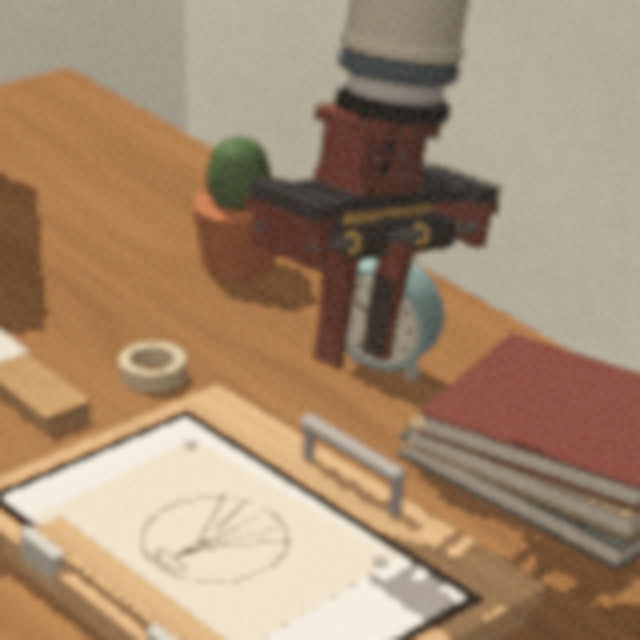

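Request:
send_rows:
  rows:
    - [20,-2,3,0]
    - [20,-1,3,0]
    - [0,0,0,0]
    - [0,0,0,0]

```text
t: 67.8
ee_pos: [704.1, 44.3, 96.8]
orientation: [-0.131, 1.775, 0.023]
ft_force: [0.1, 0.1, -0.2]
width: 36.8
```

```bash
python3 plan.py 701.5 38.5 51 4.5
```

```text
t 67.8 p [704.1  44.3  96.8] jaw 5.1 tilt [-0.201 -0.076] w 36.8 f [ 0.1  0.1 -0.2] q [ 0.07  0.77  1.34 -0.06  1.24  0.01]
total [45.7, -2.8, 6.5] 2 rows of [22.8, -1.4, 3.2]
```

Request:
send_rows:
  rows:
    - [10,-1,4,0.01]
    - [12,-1,2,0]
    - [0,0,0,0]
    - [0,0,0,0]

```text
t: 68.13
ee_pos: [706.8, 41.8, 76.6]
orientation: [-0.123, 1.77, 0.013]
ft_force: [-0.2, -0.3, 0.6]
width: 37.0
```

```bash
python3 plan.py 701.5 38.5 51 4.5;python3 - <<'E'
from h import *
im=ctrl.get_image('side');save(im,'s25',(260,130,370,240),6)
E
```

```text
t 68.13 p [706.8  41.8  76.6] jaw 4.5 tilt [-0.197 -0.076] w 37.0 f [-0.2 -0.3  0.6] q [ 0.07  0.8   1.34 -0.07  1.21  0.01]
total [26.3, -1.3, -0.3] 1 rows of [26.3, -1.3, -0.3]
```

View pics/s25.png

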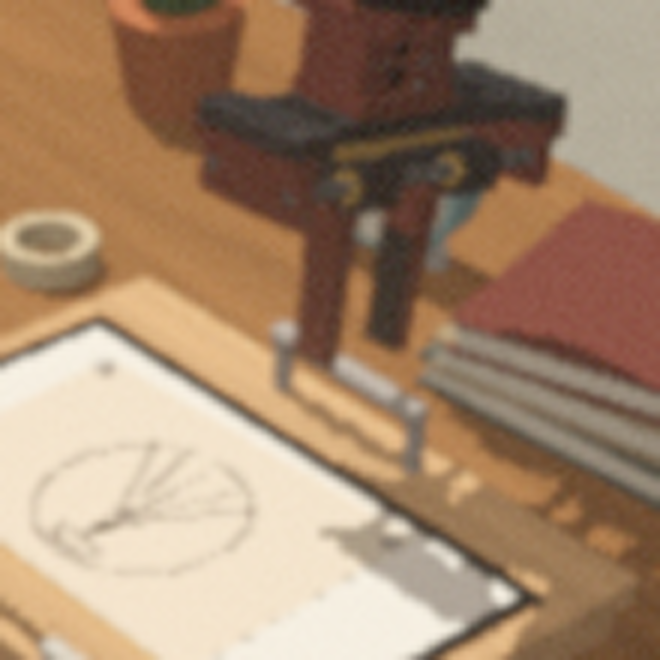

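Aligned, bar between the fingers. Descend 25 and grip.

Request:
send_rows:
  rows:
    - [10,0,0,0]
    - [10,0,0,0]
    - [0,0,0,0]
    - [0,0,0,0]

```text
t: 68.52
ee_pos: [702.7, 40.0, 55.6]
orientation: [-0.123, 1.769, 0.013]
ft_force: [-0.0, -0.0, -0.1]
width: 36.6
```

```bash
python3 plan.py 701.5 38.5 51 4.5
```

```text
t 68.52 p [702.7  40.   55.6] jaw 4.5 tilt [-0.196 -0.076] w 36.6 f [-0.  -0.  -0.1] q [ 0.07  0.82  1.36 -0.07  1.17  0.02]
total [4.9, -1.1, -0.4] 1 rows of [4.9, -1.1, -0.4]
```

Request:
send_rows:
  rows:
    - [5,-1,0,0]
    - [0,0,0,0]

```text
t: 68.68
ee_pos: [701.5, 38.5, 50.0]
orientation: [-0.123, 1.77, 0.013]
ft_force: [0.8, 0.4, 0.6]
width: 36.9
```

Request:
send_rows:
  rows:
    - [0,0,0,0]
    - [0,0,0,0]
    - [0,0,0,0]
    - [0,0,0,0]
    - [0,0,0,0]
    - [0,0,0,0]
  fingers: 0

```text
t: 69.18
ee_pos: [704.0, 38.6, 50.0]
orientation: [-0.123, 1.764, 0.013]
ft_force: [-1.7, -0.7, 0.8]
width: 11.1
```

```bash
cat > arc.py <<'E'
import sys
from h import *
# bar target for angle(s) deg: prints TCP deltas from the reference grip
o=ctrl.get_obs();M=R.from_rotvec(o['orientation']).as_matrix();p=np.array(o['ee_pos'])
ref=np.load('ref.npy') if len(sys.argv)>1 else None
print('t',round(float(o['t']),2),'p',p.round(1),'tilt',M[:2,0].round(3),'w',round(float(o['width']),1),'f',np.round(o['ft_force'],1))
g=float(np.load('g.npy')) if ref is not None else 0
ex=np.array([.997,.078,0]);H=np.array([483,22.8,20])
bar=p-g*M[:,0]
if ref is not None:
    d=bar-ref[0]+ np.array([*(H[:2]+ex[:2]*222),64.])-H
    r=d@ex;z=d[2];print('r',round(r,1),'z',round(z,1),'rad',round(float(np.hypot(r,z)),1),'angle deg',round(float(np.degrees(np.arctan2(z,r))-11.21),2))
    for a in map(float,sys.argv[1:]):
        th=np.radians(a+11.21);t=226.3*np.array([np.cos(th),np.sin(th)])
        dw=(t[0]-r)*ex+np.array([0,0,t[1]-z])
        print(a,'tool delta',(M.T@dw).round(1))
else:
    g=(64-p[2])/-M[2,0]; bar=p-g*M[:,0]
    np.save('g.npy',g);np.save('ref.npy',np.array([bar]));print('g',g,'bar',bar)
E
python3 arc.py; python3 arc.py 3 6 10
```

```text
t 69.18 p [704.   38.6  50. ] tilt [-0.191 -0.075] w 11.1 f [-1.7 -0.7  0.8]
g 14.275114019671848 bar [706.73509562  39.65863046  64.        ]
t 69.18 p [704.   38.6  50. ] tilt [-0.191 -0.075] w 11.1 f [-1.7 -0.7  0.8]
r 222.0 z 44.0 rad 226.3 angle deg -0.0
3.0 tool delta [-10.8  -0.6  -4.9]
6.0 tool delta [-21.3  -1.3 -10.2]
10.0 tool delta [-34.9  -2.1 -18.3]
```

Request:
send_rows:
  rows:
    - [-11,-1,-5,0]
    - [-11,-1,-5,0]
    - [0,0,0,0]

```text
t: 69.43
ee_pos: [698.8, 38.3, 71.5]
orientation: [-0.122, 1.763, 0.015]
ft_force: [-2.2, -0.5, 3.3]
width: 11.2
```

```bash
python3 arc.py 10 15
```

```text
t 69.43 p [698.8  38.3  71.5] tilt [-0.19  -0.074] w 11.2 f [-2.2 -0.5  3.3]
r 216.8 z 65.4 rad 226.5 angle deg 5.59
10.0 tool delta [-14.9  -0.9  -9. ]
15.0 tool delta [-31.1  -1.8 -20.3]
```

```bash
python3 - <<'E'
from h import *
im=ctrl.get_image('side');save(im,'s26',(230,130,370,260),5)
E
```

```text
(no output)
```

View pics/s26.png

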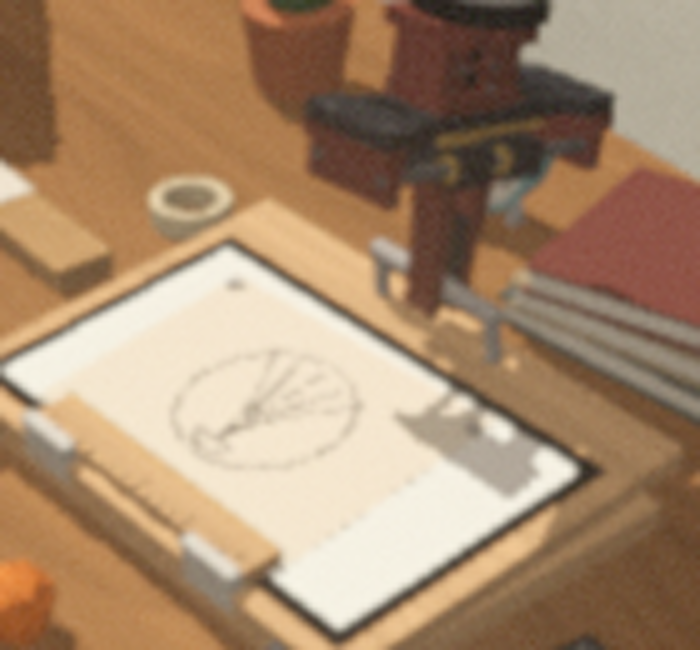

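Board is rising. Continue.

Request:
send_rows:
  rows:
    - [-11,-1,-6,0]
    - [-10,-1,-6,0]
    - [-10,-1,-7,0]
    - [0,0,0,0]

```text
t: 69.82
ee_pos: [687.0, 37.3, 103.6]
orientation: [-0.121, 1.76, 0.016]
ft_force: [-3.1, -0.3, 2.4]
width: 11.5
```

```bash
python3 arc.py 18 21 24
```

```text
t 69.82 p [687.   37.3 103.6] tilt [-0.187 -0.072] w 11.5 f [-3.1 -0.3  2.4]
r 204.9 z 97.6 rad 226.9 angle deg 14.25
18.0 tool delta [-11.2  -0.6  -9.7]
21.0 tool delta [-20.   -1.1 -17.6]
24.0 tool delta [-28.4  -1.6 -25.9]
```

Request:
send_rows:
  rows:
    - [-10,-1,-8,0]
    - [-9,0,-8,0]
    - [-9,0,-9,0]
    - [0,0,0,0]

```text
t: 70.15
ee_pos: [669.8, 35.9, 134.9]
orientation: [-0.121, 1.753, 0.016]
ft_force: [-4.3, 2.1, 3.0]
width: 11.3
```

```bash
python3 arc.py 27 29 30
```

```text
t 70.15 p [669.8  35.9 134.9] tilt [-0.18  -0.073] w 11.3 f [-4.3  2.1  3. ]
r 187.5 z 128.9 rad 227.6 angle deg 23.3
27.0 tool delta [ -9.   -0.5 -11.6]
29.0 tool delta [-14.1  -0.8 -17.6]
30.0 tool delta [-16.6  -0.9 -20.7]
```

Request:
send_rows:
  rows:
    - [-7,0,-8,0]
    - [-6,0,-8,0]
    - [0,0,0,0]
    - [0,0,0,0]

```text
t: 70.48
ee_pos: [659.0, 35.1, 150.1]
orientation: [-0.121, 1.746, 0.015]
ft_force: [2.5, 1.3, -5.8]
width: 11.4
```

```bash
python3 arc.py 30; cat > ang.py <<'E'
from h import *
import sys
ex=np.array([.997,.078]);ey=np.array([-.078,.997]);H=np.array([483,22.8])
for n in ('top','side'):
    im=ctrl.get_image(n);C=cloud(im)
    if n=='side': save(im,sys.argv[1],None,1.4)
    else: save(im,sys.argv[1]+'t',None,1.4)
    d=C[...,:2]-H;x=d@ex;y=d@ey;z=C[...,2]
    ang=np.degrees(np.arctan2(z-20,x))
    s=im['img'].astype(int).sum(-1)
    m=(x>60)&(x<200)&(abs(y)<125)&(z>34)&(ang>8)&(ang<45)&(s>330)&(im['depth']>0)
    P=np.c_[x[m],y[m],z[m]]
    for it in range(6):
        A=np.c_[P[:,0],P[:,1],np.ones(len(P))];k,*_=np.linalg.lstsq(A,P[:,2],rcond=None)
        r=P[:,2]-A@k;P=P[abs(r)<max(2.0*r.std(),2)]
    print(n,len(P),'slope deg',np.degrees(np.arctan(k[0])).round(2),'y',np.degrees(np.arctan(k[1])).round(2),'z0',k[2].round(1),'std',r.std().round(2))
E
python3 ang.py s27
```

```text
t 70.48 p [659.   35.1 150.1] tilt [-0.173 -0.073] w 11.4 f [ 2.5  1.3 -5.8]
r 176.7 z 144.1 rad 228.0 angle deg 28.0
30.0 tool delta [-3.7 -0.2 -7.2]
top 1147 slope deg 27.61 y 0.93 z0 39.1 std 1.22
side 3348 slope deg 27.15 y 0.02 z0 38.4 std 1.46
```

View pics/s27.png

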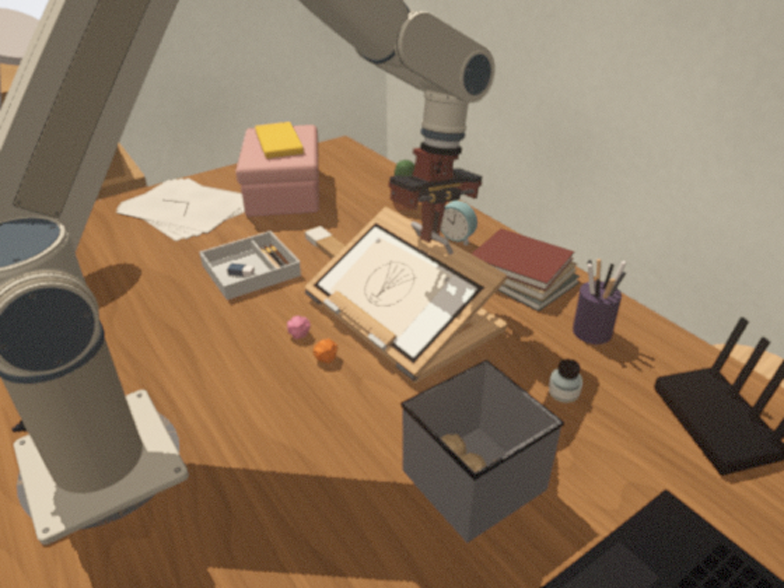

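Request:
send_rows:
  rows:
    - [-3,0,-6,0]
    - [0,0,0,0]
    - [0,0,0,0]
    - [0,0,0,0]

```text
t: 70.92
ee_pos: [656.2, 34.9, 153.7]
orientation: [-0.122, 1.743, 0.015]
ft_force: [-0.6, 0.9, 1.0]
width: 11.5
```

```bash
python3 arc.py 30; python3 ang.py s28
```

```text
t 70.92 p [656.2  34.9 153.7] tilt [-0.17  -0.073] w 11.5 f [-0.6  0.9  1. ]
r 173.7 z 147.7 rad 228.0 angle deg 29.16
30.0 tool delta [-0.7 -0.  -3.7]
top 1211 slope deg 28.71 y 0.9 z0 39.5 std 1.36
side 3365 slope deg 28.35 y 0.0 z0 38.5 std 1.46
```

```bash
cat > ang2.py <<'E'
from h import *
from scipy.optimize import brentq
ex=np.array([.997,.078]);ey=np.array([-.078,.997]);H=np.array([483,22.8])
def fit(im,lo,hi):
    C=cloud(im);d=C[...,:2]-H;x=d@ex;y=d@ey;z=C[...,2]
    ang=np.degrees(np.arctan2(z-20,x));s=im['img'].astype(int).sum(-1)
    m=(x>60)&(x<200)&(abs(y)<125)&(ang>lo)&(ang<hi)&(s>330)&(im['depth']>0)
    P=np.c_[x[m],y[m],z[m]]
    for it in range(8):
        A=np.c_[P[:,0],P[:,1],np.ones(len(P))];k,*_=np.linalg.lstsq(A,P[:,2],rcond=None)
        r=P[:,2]-A@k;P=P[abs(r)<max(2.0*r.std(),2)]
    c=P.mean(0)
    th=brentq(lambda t:20+14/np.cos(t)+c[0]*np.tan(t)-(c[2]-1.2),-.2,1)
    print(len(P),'free',np.degrees(np.arctan(k[0])).round(2),'z0',k[2].round(1),'constrained',np.degrees(th).round(2),'centroid',c.round(1))
if __name__=='__main__':
    fit(np.load('top.npy',allow_pickle=True).item(),3,12)
    for n in('top','side'): fit(ctrl.get_image(n),15,45)
E
python3 ang2.py
```

```text
4274 free 0.16 z0 35.2 constrained 0.15 centroid [135.2  -5.6  35.5]
1197 free 28.64 z0 39.7 constrained 29.05 centroid [112.  -94.6  99.4]
3365 free 28.39 z0 38.4 constrained 28.81 centroid [124.7  -8.7 105.7]
```

Request:
send_rows:
  rows:
    - [-2,0,-4,0]
    - [0,0,0,0]
    - [0,0,0,0]
    - [0,0,0,0]

```text
t: 71.45
ee_pos: [654.4, 34.7, 155.9]
orientation: [-0.122, 1.738, 0.015]
ft_force: [0.4, 1.7, -0.1]
width: 11.3
```

```bash
python3 arc.py 30; python3 ang2.py
```

```text
t 71.45 p [654.4  34.7 155.9] tilt [-0.165 -0.073] w 11.3 f [ 0.4  1.7 -0.1]
r 171.9 z 149.9 rad 228.1 angle deg 29.89
30.0 tool delta [ 1.1  0.1 -1.5]
4274 free 0.16 z0 35.2 constrained 0.15 centroid [135.2  -5.6  35.5]
1147 free 29.44 z0 39.2 constrained 29.69 centroid [110.9 -94.7 100.5]
3351 free 29.05 z0 38.7 constrained 29.54 centroid [124.4 -10.  107.8]
```

Request:
send_rows:
  rows:
    - [-1,0,-3,0]
    - [0,0,0,0]
    - [0,0,0,0]

```text
t: 71.8
ee_pos: [653.4, 34.6, 157.2]
orientation: [-0.122, 1.734, 0.015]
ft_force: [0.9, 0.0, -1.4]
width: 11.1
```

```bash
python3 arc.py 30; python3 ang2.py
```

```text
t 71.8 p [653.4  34.6 157.2] tilt [-0.161 -0.073] w 11.1 f [ 0.9  0.  -1.4]
r 170.8 z 151.3 rad 228.2 angle deg 30.32
30.0 tool delta [ 2.2  0.1 -0.2]
4274 free 0.16 z0 35.2 constrained 0.15 centroid [135.2  -5.6  35.5]
1180 free 30.04 z0 39.0 constrained 30.16 centroid [110.3 -94.4 101.5]
3358 free 29.49 z0 38.7 constrained 29.96 centroid [124.  -10.  108.8]
```

Request:
send_rows:
  rows:
    - [0,0,0,0]
    - [0,0,0,0]
    - [0,0,0,0]
    - [0,0,0,0]
  fingers: 0.45

```text
t: 72.23
ee_pos: [652.2, 34.2, 157.0]
orientation: [-0.123, 1.737, 0.015]
ft_force: [0.4, -0.2, -0.3]
width: 34.1
```

```bash
python3 arc.py 30; python3 ang.py s29; python3 ang2.py
```

```text
t 72.23 p [652.2  34.2 157. ] tilt [-0.164 -0.074] w 34.1 f [ 0.4 -0.2 -0.3]
r 169.6 z 151.1 rad 227.1 angle deg 30.49
30.0 tool delta [1.9 0.1 1. ]
top 1177 slope deg 29.87 y 0.37 z0 38.8 std 1.34
side 3464 slope deg 29.58 y 0.1 z0 38.5 std 1.53
4274 free 0.16 z0 35.2 constrained 0.15 centroid [135.2  -5.6  35.5]
1128 free 30.1 z0 38.6 constrained 30.15 centroid [109.9 -94.8 101.2]
3409 free 29.42 z0 38.9 constrained 29.95 centroid [124.1  -9.1 108.8]
```

Request:
send_rows:
  rows:
    - [-15,0,-1,0]
    - [-20,0,-2,0]
    - [-30,0,-3,0]
    - [-40,0,0,0]
    - [-40,0,0,0]
    - [0,0,0,0]
    - [0,0,0,0]

```text
t: 73.02
ee_pos: [668.9, 44.6, 304.1]
orientation: [-0.123, 1.745, 0.015]
ft_force: [1.1, -0.0, -0.9]
width: 39.2
```

```bash
python3 plan.py; python3 ang2.py;python3 ang.py s30
```

```text
t 73.02 p [668.9  44.6 304.1] jaw 4.6 tilt [-0.171 -0.074] w 39.2 f [ 1.1 -0.  -0.9] q [ 0.08  0.51  1.31 -0.06  1.5   0.  ]
4274 free 0.16 z0 35.2 constrained 0.15 centroid [135.2  -5.6  35.5]
1941 free 29.5 z0 40.0 constrained 30.04 centroid [130.2 -90.  112.6]
3483 free 29.43 z0 38.9 constrained 29.95 centroid [125.5  -9.7 109.7]
top 1900 slope deg 29.56 y 0.75 z0 40.1 std 1.33
side 3534 slope deg 29.53 y 0.07 z0 38.5 std 1.5
```

View pics/s30.png

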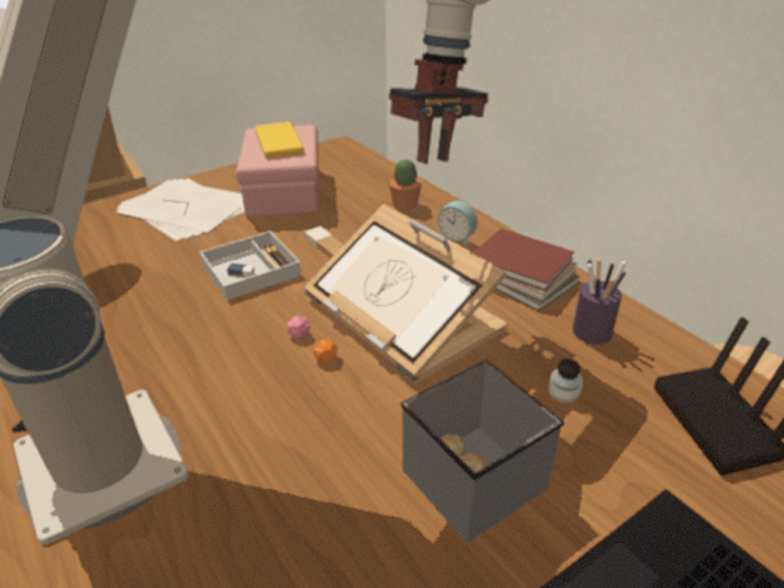

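Request:
send_rows:
  rows:
    - [0,38,-8,0]
    - [0,38,-8,0]
    - [0,38,-8,0]
    - [0,38,-8,0]
    - [0,38,-8,0]
    - [0,38,-8,0]
    - [0,38,-8,0]
    - [0,38,-8,0]
    - [0,38,-8,0]
    - [0,38,-8,0]

```text
t: 74.05
ee_pos: [546.6, 418.5, 274.1]
orientation: [-0.12, 1.776, -0.007]
ft_force: [1.2, 0.7, 0.3]
width: 39.5
```

```bash
python3 plan.py; python3 ang2.py;python3 ang.py s31; python3 - <<'E'
from h import *
im=ctrl.get_image('top');save(im,'bin',(390,215,500,310),7);save(im,'brd',(180,120,350,260),4.6)
E
```

```text
t 74.05 p [546.6 418.5 274.1] jaw 3.6 tilt [-0.203 -0.085] w 39.5 f [1.2 0.7 0.3] q [0.62 0.58 1.27 0.05 1.51 0.54]
4274 free 0.16 z0 35.2 constrained 0.15 centroid [135.2  -5.6  35.5]
6302 free 29.51 z0 39.0 constrained 30.07 centroid [126.6  -3.9 110.7]
3431 free 29.43 z0 38.8 constrained 29.93 centroid [124.8 -10.4 109.2]
top 6352 slope deg 29.54 y 0.01 z0 39.0 std 1.38
side 3440 slope deg 29.49 y 0.03 z0 38.7 std 1.51
```

View pics/s31t.png

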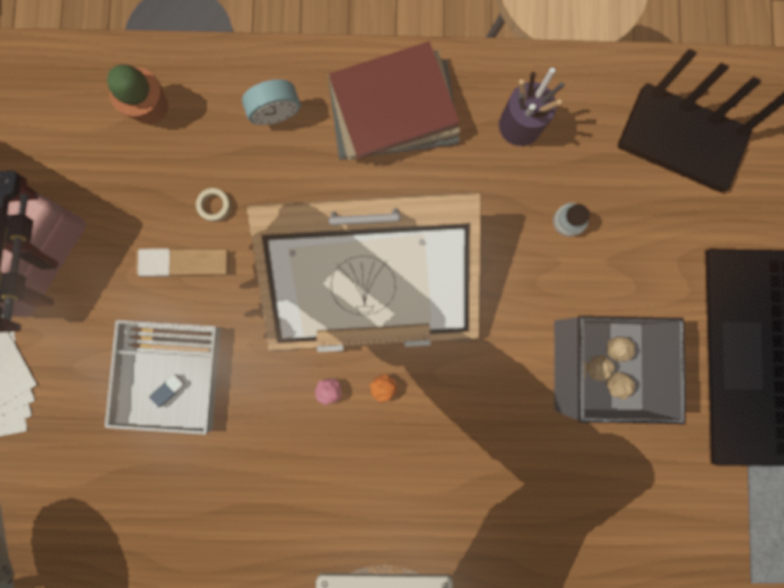

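View pics/bin.png

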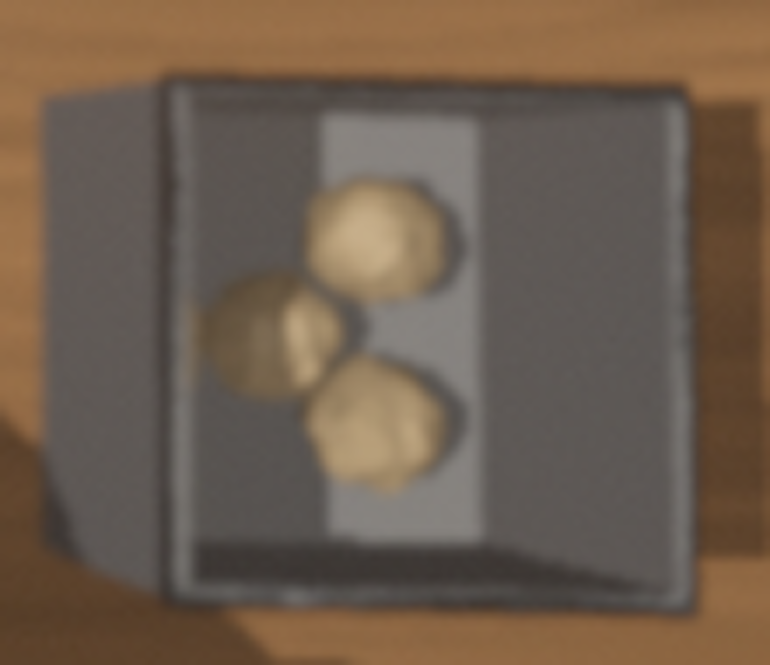

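View pics/brd.png

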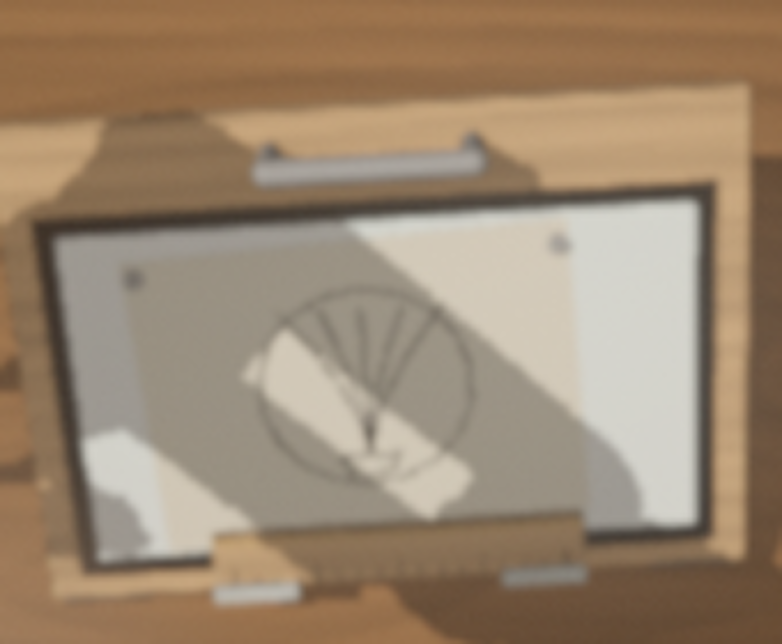

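```bash
python3 - <<'E'
from h import *
im=ctrl.get_image('side');save(im,'binS',(280,255,410,385),5.5)
im=ctrl.get_image('top');save(im,'binT2',(408,240,445,285),16)
E
```

```text
(no output)
```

View pics/binS.png

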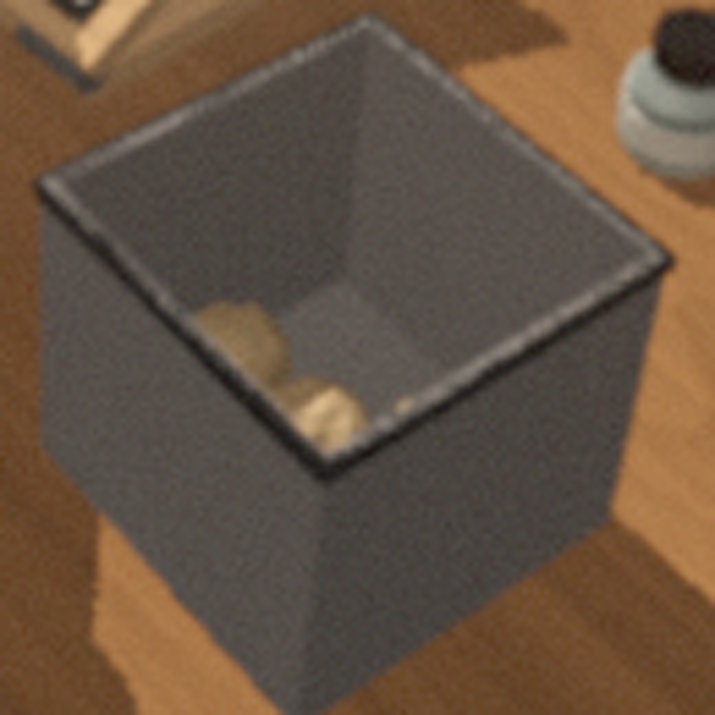

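View pics/binT2.png

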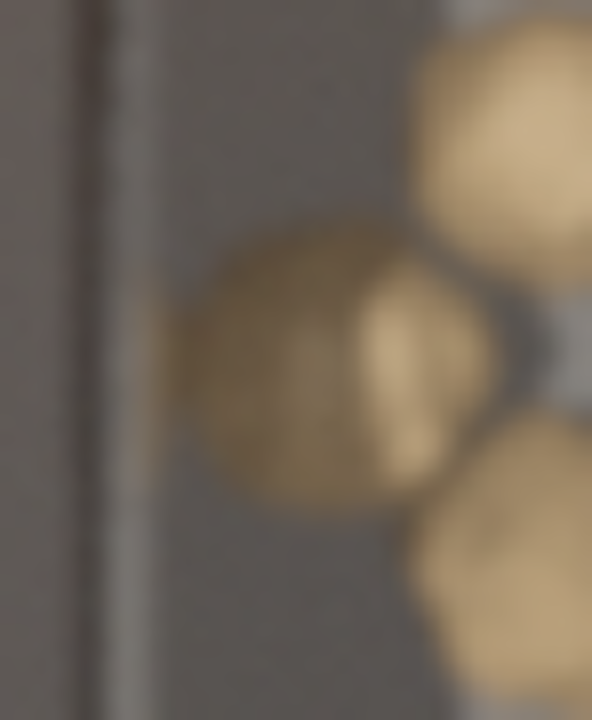

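```bash
python3 - <<'E'
from h import *
im=ctrl.get_image('side')
for u,v in((240,320),(240,345),(315,390),(335,420),(403,405)): print('side',px2w(im,280+u/5.5,255+v/5.5).round())
im=ctrl.get_image('top')
for u,v in((380,240),(270,335),(375,420),(197,310)): print('top',px2w(im,390+u/7,215+v/7).round())
E
```

```text
side [ 447. -303.   47.]
side [ 441. -310.   44.]
side [ 450. -343.   44.]
side [ 450. -355.   39.]
side [ 408. -424.  142.]
top [ 476. -377.   45.]
top [ 445. -342.   43.]
top [ 419. -374.   47.]
top [ 452. -331.    6.]
```

```bash
python3 - <<'E'
from workcell import ctrl
print(ctrl.close_job(), ctrl.get_obs()['t'])
E
```

```text
the job is handed in; nothing more can be done
the job is handed in; nothing more can be done
```

I handed the job in after about 74.5 s of the 210 s allowed; it reports no verdict.

**What I did**
- **Balls:** all four tan paper balls went into the bin while the board was flat.
- **Eraser:** it went into the empty compartment of the tin. There was no sharpener.
- **Ruler:** I laid it flat against the two stops, then gripped the handle and raised the board.
- **Look-alikes:** I did not touch the pink and orange balls.

**Last checks**
- **Slope:** 30.1° from the top camera and 29.9° from the side camera, using the given hinge geometry. A fit without that constraint gave about 29.5° in both. The arm's own position had read 30.3° just before release.
- **Ruler:** before raising, its ends measured +88 and −87 mm either side of the middle. After raising, the picture still shows it flat and against both stops.
- **Bin:** the top view shows only three balls. The fourth lies close to the near wall, and depth from the side camera puts it at about x 444, y −305 mm.
- **Other items:** the ink bottle, tape roll and pen box look unmoved in the pictures. The arm is clear of everything.

**Problems along the way**
- The tool slowly tilted away from vertical as it moved, reaching about 12°. I worked around this.
- I first slid the ruler about 30 mm outward so the gripper body would clear the bin.
- My first grip on the ruler was too shallow, so I set it down and gripped it again.
- A fingertip pressed on the desk with about 14 N during the first descent to the ruler.

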